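# Load the press carousel with plates and brick samples

## Task

Load the hand press's carousel: for every cream brick sample waiting at the green pad, turn an empty carousel pocket round to face the plate magazine, push the bottom steel plate out of the magazine into that pocket with the red-handled slide and draw the slide back so that the rest drop, then set the brick flat on the middle of that plate, its long side along the plate's long side. One plate and one brick to a pocket, never the pocket that holds the aluminium block; take no more plates than there are bricks, and finish with the slide fully back. Leave the red brick where it lies.

Things in the scene. Friction and masses are not known exactly. Their poses are not given: they have to be found in the camera images.
- press: Fixed dark-green cast-iron hand press, red lever, with a carousel and a plate magazine. Origin on the bench top on the carousel's vertical axis; z up; y runs from the magazine (at -y) to the carousel axis. The press column (70 mm wide) stands 175 to 265 mm from the axis at angle 0.3 pi. The carousel disc is 306 mm across, its top 40 mm above the bench. All angles: from this x axis, anticlockwise from above.
- ram (a point): Centre of the underside of the ram (32 mm square), 145 mm above the bench, 102.5 mm from the carousel axis at angle 0.3 pi. Above it the head: 78 mm wide, reaching from 50 to 265 mm from the axis along that angle, 310 to 430 mm up. The red lever stands up and away from the carousel and is not needed.
- carousel (a joint): Carousel angle, rad, growing anticlockwise seen from above, endless both ways. Pocket k (0 to 4) lies at angle (value + k x 0.4 pi); the loading point, facing the magazine, is at angle -pi/2. Turned by hand with a peg against light friction (0.25 N m); stays where it is left. The flared pockets forgive an error of about 0.03 rad.
- peg0 (a point): Grip point (110 mm above the bench, 140 mm from the axis) of a black upright round hand peg on the carousel, 20 mm across, 40 to 128 mm up, at angle (joint value + 0.2 pi). Four more such pegs stand 0.4, 0.8, 1.2 and 1.6 pi further round.
- pocket0 (a point): Floor centre (40 mm above the bench, 102.5 mm from the axis) of the carousel pocket with the bolted aluminium block (60 x 45 x 45 mm): not to be loaded. Every pocket is radial, 68 mm wide between 6 mm high rails that flare out at its open mouth at the rim; it ends at a stop 57.5 mm from the axis.
- pocket1 (a point): Floor centre of pocket 1, empty at the start.
- pocket2 (a point): Floor centre of pocket 2, empty at the start.
- pocket3 (a point): Floor centre of pocket 3, empty at the start.
- pocket4 (a point): Floor centre of pocket 4, empty at the start.
- magazine (a point): Floor centre of the magazine, 42 mm above the bench, press y -203 mm. An open-topped blue-grey box, walls at press x -42 to 42, y -251 to -155 mm, top 88 mm up, on a light-grey bed 95 mm wide, y -410 to -155. Under its front wall a 10 mm high outlet lets only the bottom plate slide out to the carousel; the slide's blade enters under the back wall.
- slide (a joint): Travel of the magazine slide along press +y, m: 0 fully back (home), 0.1055 fully pushed in (stop). Full in, its 6 mm blade has put the bottom plate into the facing pocket, where it drops 2 mm and is home; the stack rests on the blade and drops one plate when the slide is fully back. Takes up to 20 N; stays put. Forward, the blade juts 9 mm over the carousel: draw it back before turning.
- slide_grip (a point): Grip point, 90 mm above the bench, of the slide's red upright handle: 20 x 20 mm in plan, square to the press, 48 to 108 mm up. At press y -384.5 mm with the slide home, -279 mm when fully in.
- plate1 (a point): Centre of zinc-plated steel plate 1, 84 x 64 x 8 mm (x long, y wide, z through its thickness), 0.30 kg. At the start the lowest of the five stacked flat in the magazine, x along the press's y axis (either way round); plates 2 to 5 lie above it in that order.
- plate2 (a point): Centre of zinc-plated steel plate 2, 84 x 64 x 8 mm (x long, y wide, z through its thickness), 0.30 kg.
- plate3 (a point): Centre of zinc-plated steel plate 3, 84 x 64 x 8 mm (x long, y wide, z through its thickness), 0.30 kg.
- plate4 (a point): Centre of zinc-plated steel plate 4, 84 x 64 x 8 mm (x long, y wide, z through its thickness), 0.30 kg.
- plate5 (a point): Centre of zinc-plated steel plate 5, 84 x 64 x 8 mm (x long, y wide, z through its thickness), 0.30 kg.
- brick1 (a point): Centre of a cream fireclay brick sample, 70 x 50 x 50 mm (x along its length), 0.3 to 0.45 kg; lies at or near the green pad. Three or four of the four samples are present.
- brick2 (a point): Centre of a cream fireclay brick sample, 70 x 50 x 50 mm (x along its length), 0.3 to 0.45 kg; lies at or near the green pad. Three or four of the four samples are present.
- brick3 (a point): Centre of a cream fireclay brick sample, 70 x 50 x 50 mm (x along its length), 0.3 to 0.45 kg; lies at or near the green pad. Three or four of the four samples are present.
- brick4 (a point): Centre of a cream fireclay brick sample, 70 x 50 x 50 mm (x along its length), 0.3 to 0.45 kg; lies at or near the green pad. Three or four of the four samples are present.
- pad: Green rubber pad, 240 x 200 x 4 mm, fixed to the bench; origin under its centre, x along its length.
- red_brick (a point): Centre of a red brick sample, 70 x 50 x 50 mm, not part of the job: leave it.
Things that resemble listed ones, but are neither listed nor needed, are in the scene too. What is shaped like the part that bears brick3 but blue is not meant.

How it is judged (in metres and radians):
At the end, for the whole second after the job is handed in: Each cream brick lies flat on a plate, within 10 mm of its middle and 8 degrees of its long way; that plate lies down in pocket 1, 2, 3 or 4, within 8 mm of its centre; all other plates are in the magazine; the slide is within 8 mm of fully back; carousel at rest (((horizontal distance between brick1 and plate1 below 0.01 m and angle between the x axis of brick1 and the x axis of plate1, either way round below 0.14 rad and z of brick1 in the frame of plate1 between 0.025 and 0.033 m) or (horizontal distance between brick1 and plate2 below 0.01 m and angle between the x axis of brick1 and the x axis of plate2, either way round below 0.14 rad and z of brick1 in the frame of plate2 between 0.025 and 0.033 m) or (horizontal distance between brick1 and plate3 below 0.01 m and angle between the x axis of brick1 and the x axis of plate3, either way round below 0.14 rad and z of brick1 in the frame of plate3 between 0.025 and 0.033 m) or (horizontal distance between brick1 and plate4 below 0.01 m and angle between the x axis of brick1 and the x axis of plate4, either way round below 0.14 rad and z of brick1 in the frame of plate4 between 0.025 and 0.033 m)) and ((horizontal distance between brick2 and plate1 below 0.01 m and angle between the x axis of brick2 and the x axis of plate1, either way round below 0.14 rad and z of brick2 in the frame of plate1 between 0.025 and 0.033 m) or (horizontal distance between brick2 and plate2 below 0.01 m and angle between the x axis of brick2 and the x axis of plate2, either way round below 0.14 rad and z of brick2 in the frame of plate2 between 0.025 and 0.033 m) or (horizontal distance between brick2 and plate3 below 0.01 m and angle between the x axis of brick2 and the x axis of plate3, either way round below 0.14 rad and z of brick2 in the frame of plate3 between 0.025 and 0.033 m) or (horizontal distance between brick2 and plate4 below 0.01 m and angle between the x axis of brick2 and the x axis of plate4, either way round below 0.14 rad and z of brick2 in the frame of plate4 between 0.025 and 0.033 m)) and ((horizontal distance between brick3 and plate1 below 0.01 m and angle between the x axis of brick3 and the x axis of plate1, either way round below 0.14 rad and z of brick3 in the frame of plate1 between 0.025 and 0.033 m) or (horizontal distance between brick3 and plate2 below 0.01 m and angle between the x axis of brick3 and the x axis of plate2, either way round below 0.14 rad and z of brick3 in the frame of plate2 between 0.025 and 0.033 m) or (horizontal distance between brick3 and plate3 below 0.01 m and angle between the x axis of brick3 and the x axis of plate3, either way round below 0.14 rad and z of brick3 in the frame of plate3 between 0.025 and 0.033 m) or (horizontal distance between brick3 and plate4 below 0.01 m and angle between the x axis of brick3 and the x axis of plate4, either way round below 0.14 rad and z of brick3 in the frame of plate4 between 0.025 and 0.033 m)) and ((horizontal distance between brick4 and plate1 below 0.01 m and angle between the x axis of brick4 and the x axis of plate1, either way round below 0.14 rad and z of brick4 in the frame of plate1 between 0.025 and 0.033 m) or (horizontal distance between brick4 and plate2 below 0.01 m and angle between the x axis of brick4 and the x axis of plate2, either way round below 0.14 rad and z of brick4 in the frame of plate2 between 0.025 and 0.033 m) or (horizontal distance between brick4 and plate3 below 0.01 m and angle between the x axis of brick4 and the x axis of plate3, either way round below 0.14 rad and z of brick4 in the frame of plate3 between 0.025 and 0.033 m) or (horizontal distance between brick4 and plate4 below 0.01 m and angle between the x axis of brick4 and the x axis of plate4, either way round below 0.14 rad and z of brick4 in the frame of plate4 between 0.025 and 0.033 m)) and ((horizontal distance between plate1 and magazine below 0.008 m and z of plate1 in the frame of magazine between 0 and 0.042 m) or (((horizontal distance between plate1 and pocket1 below 0.008 m and z of plate1 in the frame of pocket1 between 0.001 and 0.007 m) or (horizontal distance between plate1 and pocket2 below 0.008 m and z of plate1 in the frame of pocket2 between 0.001 and 0.007 m) or (horizontal distance between plate1 and pocket3 below 0.008 m and z of plate1 in the frame of pocket3 between 0.001 and 0.007 m) or (horizontal distance between plate1 and pocket4 below 0.008 m and z of plate1 in the frame of pocket4 between 0.001 and 0.007 m)) and ((horizontal distance between brick1 and plate1 below 0.01 m and angle between the x axis of brick1 and the x axis of plate1, either way round below 0.14 rad and z of brick1 in the frame of plate1 between 0.025 and 0.033 m) or (horizontal distance between brick2 and plate1 below 0.01 m and angle between the x axis of brick2 and the x axis of plate1, either way round below 0.14 rad and z of brick2 in the frame of plate1 between 0.025 and 0.033 m) or (horizontal distance between brick3 and plate1 below 0.01 m and angle between the x axis of brick3 and the x axis of plate1, either way round below 0.14 rad and z of brick3 in the frame of plate1 between 0.025 and 0.033 m) or (horizontal distance between brick4 and plate1 below 0.01 m and angle between the x axis of brick4 and the x axis of plate1, either way round below 0.14 rad and z of brick4 in the frame of plate1 between 0.025 and 0.033 m)))) and ((horizontal distance between plate2 and magazine below 0.008 m and z of plate2 in the frame of magazine between 0 and 0.042 m) or (((horizontal distance between plate2 and pocket1 below 0.008 m and z of plate2 in the frame of pocket1 between 0.001 and 0.007 m) or (horizontal distance between plate2 and pocket2 below 0.008 m and z of plate2 in the frame of pocket2 between 0.001 and 0.007 m) or (horizontal distance between plate2 and pocket3 below 0.008 m and z of plate2 in the frame of pocket3 between 0.001 and 0.007 m) or (horizontal distance between plate2 and pocket4 below 0.008 m and z of plate2 in the frame of pocket4 between 0.001 and 0.007 m)) and ((horizontal distance between brick1 and plate2 below 0.01 m and angle between the x axis of brick1 and the x axis of plate2, either way round below 0.14 rad and z of brick1 in the frame of plate2 between 0.025 and 0.033 m) or (horizontal distance between brick2 and plate2 below 0.01 m and angle between the x axis of brick2 and the x axis of plate2, either way round below 0.14 rad and z of brick2 in the frame of plate2 between 0.025 and 0.033 m) or (horizontal distance between brick3 and plate2 below 0.01 m and angle between the x axis of brick3 and the x axis of plate2, either way round below 0.14 rad and z of brick3 in the frame of plate2 between 0.025 and 0.033 m) or (horizontal distance between brick4 and plate2 below 0.01 m and angle between the x axis of brick4 and the x axis of plate2, either way round below 0.14 rad and z of brick4 in the frame of plate2 between 0.025 and 0.033 m)))) and ((horizontal distance between plate3 and magazine below 0.008 m and z of plate3 in the frame of magazine between 0 and 0.042 m) or (((horizontal distance between plate3 and pocket1 below 0.008 m and z of plate3 in the frame of pocket1 between 0.001 and 0.007 m) or (horizontal distance between plate3 and pocket2 below 0.008 m and z of plate3 in the frame of pocket2 between 0.001 and 0.007 m) or (horizontal distance between plate3 and pocket3 below 0.008 m and z of plate3 in the frame of pocket3 between 0.001 and 0.007 m) or (horizontal distance between plate3 and pocket4 below 0.008 m and z of plate3 in the frame of pocket4 between 0.001 and 0.007 m)) and ((horizontal distance between brick1 and plate3 below 0.01 m and angle between the x axis of brick1 and the x axis of plate3, either way round below 0.14 rad and z of brick1 in the frame of plate3 between 0.025 and 0.033 m) or (horizontal distance between brick2 and plate3 below 0.01 m and angle between the x axis of brick2 and the x axis of plate3, either way round below 0.14 rad and z of brick2 in the frame of plate3 between 0.025 and 0.033 m) or (horizontal distance between brick3 and plate3 below 0.01 m and angle between the x axis of brick3 and the x axis of plate3, either way round below 0.14 rad and z of brick3 in the frame of plate3 between 0.025 and 0.033 m) or (horizontal distance between brick4 and plate3 below 0.01 m and angle between the x axis of brick4 and the x axis of plate3, either way round below 0.14 rad and z of brick4 in the frame of plate3 between 0.025 and 0.033 m)))) and ((horizontal distance between plate4 and magazine below 0.008 m and z of plate4 in the frame of magazine between 0 and 0.042 m) or (((horizontal distance between plate4 and pocket1 below 0.008 m and z of plate4 in the frame of pocket1 between 0.001 and 0.007 m) or (horizontal distance between plate4 and pocket2 below 0.008 m and z of plate4 in the frame of pocket2 between 0.001 and 0.007 m) or (horizontal distance between plate4 and pocket3 below 0.008 m and z of plate4 in the frame of pocket3 between 0.001 and 0.007 m) or (horizontal distance between plate4 and pocket4 below 0.008 m and z of plate4 in the frame of pocket4 between 0.001 and 0.007 m)) and ((horizontal distance between brick1 and plate4 below 0.01 m and angle between the x axis of brick1 and the x axis of plate4, either way round below 0.14 rad and z of brick1 in the frame of plate4 between 0.025 and 0.033 m) or (horizontal distance between brick2 and plate4 below 0.01 m and angle between the x axis of brick2 and the x axis of plate4, either way round below 0.14 rad and z of brick2 in the frame of plate4 between 0.025 and 0.033 m) or (horizontal distance between brick3 and plate4 below 0.01 m and angle between the x axis of brick3 and the x axis of plate4, either way round below 0.14 rad and z of brick3 in the frame of plate4 between 0.025 and 0.033 m) or (horizontal distance between brick4 and plate4 below 0.01 m and angle between the x axis of brick4 and the x axis of plate4, either way round below 0.14 rad and z of brick4 in the frame of plate4 between 0.025 and 0.033 m)))) and horizontal distance between plate5 and magazine below 0.008 m and z of plate5 in the frame of magazine between 0 and 0.042 m and value of joint slide below 0.008 m and velocity of joint carousel between -0.03 and 0.03 rad/s); the robot touches nothing.
It fails at once if the red brick is moved from its place (by more than 40 mm) (distance of red_brick from where it was at the start of the episode above 0.04 m).
Of cream1, cream2, cream3, cream4 only 3 to 4 are there at a start; the rules pass over those that are not, and their reading is None.
At some moment in a run one of cream1, cream2, cream3, cream4 may be knocked a few centimetres aside while the robot is not near it.
Once in a run the grip may slacken for a moment while it holds something.
It also fails if it takes over 210 s, if anything falls off the work surface, if the arm or the gripper's body presses on something with over 40 N, if the wrist force passes 120 N, or if a joint passes its speed limit or range.

## Robot

A 6-joint arm with a two-finger parallel gripper is mounted at the origin on the work surface. World frame = base frame: x ahead of the robot, y to its left, z up, the work surface at z = 0. Lengths are in m, angles in degrees, forces in N, time in s.
With the tool pointing down it reaches from about 0.375 to 0.9 m from the base axis. Payload 3.1 kg.
Tool frame: the origin (TCP) lies between the finger pads; the fingertips stand 22 mm ahead of it and the grasp point (between the pads) lies 3 mm ahead of it (bot.tip_extent is the distance from the TCP to the fingertips, in m); y points along the fingers, z is the direction in which the jaws open and shut, and the axes are right-handed (so a half turn about y gives the same grasp; the last joint's range is limited). The gripper opens to 87 mm and grips with 3 to 60 N. Pads are 19 mm wide; open, the fingers measure 117 mm over their backs; the gripper's body (75 mm by 190 mm) begins 51 mm behind the grasp point.
Start: joints at [-84.655, 30.224, 82.088, -0, 67.689, -10.227], TCP at [0.168, -0.602, 0.222] pointing down, gripper open.
Joint ranges: [-176.69, 176.69], [-43.24, 126.21], [12.49, 139.97], [-82, 262], [0, 151.66], [-163.58, 163.58]. Speed limits (degrees/s): [159.86, 159.86, 180, 180, 180, 180].

## Interface

Orientations are given as a 3x3 rotation matrix whose columns are the frame's x, y, z axes.
In Python, from rig import bot, eyes, models gives the robot as it stands. The module is installed in compiled form; this text tells all that it offers.
- The arm moves only by the tool arm_command, never from a script. Its arguments are lists of equal length, an entry for each row: "translation": the shift along the tool's x, y, z each as a share of 0.08 m, from -1 to 1, a list of three; "rotation": the turn, a rotation vector about the tool's x, y, z each as a share of 60 degrees, from -1 to 1, a list of three; "grip": the closure, from -1 (fully open) to 1 (shut), so that 0 is half open. In form: {"translation": [[x, y, z], ...], "rotation": [[rx, ry, rz], ...], "grip": [grip, ...]}. A call has 1 to 5 rows; each row is the pose to reach, as a shift and turn from the pose commanded when the call began, along the tool's axes at that moment; what a row does not reach only later rows make up. A row lasts 1/10 s, in which the tool goes at most 50 mm and 8.59 degrees, less where a joint would pass 70% of its speed; a pose out of reach is approached as far as the arm can. A call with a number of a shift or a turn outside -1 to 1 is refused whole. A call with a gripper value outside its range is refused whole. The fingers move at their own pace and stop on an object; the grip force is fixed at half the most. Time passes only in rows, so rows that repeat a pose let the fingers close. It gives the time, the measured TCP pose, the force and the opening at its end, in the units of the state.
- bot.read_state(): the state, without advancing time (a new reading comes with each control period).
- eyes.capture(name): name is "side" or "top" or "wrist"; returns a dict with "image" (384x512x3 uint8, blue, green, red), "mtx" (3x3 intrinsics, pixels), "rvec" (rotation vector, rad) and "tvec" (3), from world to camera coordinates, as OpenCV has them; the wrist camera has in their place "hand_eye" (4x4, takes a point from camera to tool coordinates, whose origin is the TCP and whose axes are the tool frame's). Camera axes: x right, y down, z forward; pixel columns grow to the right and rows downward; lengths in m; the calibration is good to about 2 mm. A picture is of the moment at which its call begins: read the wrist's pose just before it. There is no depth.
- bot.hand_in(): hands the job in, once; it reports no verdict.
Trained networks look in the newest picture that a camera, given by its name, has taken for a name from the list of things; names that differ only in an ending like _2 or _b are one class to them, and where a whole thing is asked for, a point or a joint stands for the part that bears it (a point fixed in the world has none). Each returns a list of dicts, best first, with "conf" (0 to 1); they miss things now and then, are a little off and sometimes report something else, mostly with a low value. They report only what shows in the picture. A call takes as long as a camera call. They do not tell look-alikes from the thing itself.
- models.recognise(camera, thing): "extent" ([left, top, right, bottom] as shares, 0 to 1, of the picture: columns of its width, rows of its height, round what is visible of it).
- models.spot_point(camera, thing): "point" ([column, row] as shares, 0 to 1, of the picture: columns of its width, rows of its height: a listed point, or the origin of a listed thing).
The state is a dict: "time_s": time; "joint_positions": joint angles; "qvel": joint speeds; "tau": joint torques, N m; "position": TCP position; "tcp_rot": TCP orientation; "force": force on the tool from outside, world axes, zero at the start; "moment": the same for the moment, N m; "opening": opening from 0.0 (shut) to 1.0 (fully open).
Only numpy, scipy, OpenCV 4.12 (cv2) and the standard library are available. Lean on these libraries where they do the work, as an engineer would, in place of code of your own. Each camera call takes 0.05 s, during which the arm holds its last target. There are 200 camera calls.

## Working session

There is one attempt and no reset: what is moved stays moved. The work goes in short steps, Python scripts to look and compute and a tool call to move; the robot and the scene stay as the last step left them, time stands still between calls to the robot, and variables do not carry over. Pictures are saved under pics/ and viewed, about 12 in all and at most 16, crops included, and the job is handed in when it is done.

Besides the shell and the picture viewer there is one more tool, called after "Request:" in YAML: its name, and indented under it one key for each argument. arm_command: Moves the arm, as the interface text tells. Shift numbers are shares of 0.08 m and turn numbers shares of 60 degrees, none past 1 either way. Its arguments: {"type":"object","properties":{"translation":{"type":"array"},"rotation":{"type":"array"},"grip":{"type":"array"}},"required":["translation","rotation","grip"]}

```bash
mkdir -p pics
cat > h.py <<'E'
import numpy as np, cv2, json
from rig import bot, eyes, models
def snap(n):
    s=bot.read_state(); c=eyes.capture(n)
    if n=='wrist':
        T=np.eye(4);T[:3,:3]=s['tcp_rot'];T[:3,3]=s['position']
        M=np.linalg.inv(T@np.array(c['hand_eye']))
    else:
        M=np.eye(4);M[:3,:3]=cv2.Rodrigues(np.array(c['rvec'],float))[0];M[:3,3]=np.ravel(c['tvec'])
    return c['image'],np.array(c['mtx']),M
def ray(K,M,uv,z):
    d=M[:3,:3].T@(np.linalg.inv(K)@[uv[0],uv[1],1]); o=-M[:3,:3].T@M[:3,3]
    return o+d*(z-o[2])/d[2]
def proj(K,M,P):
    p=(M[:3,:3]@np.atleast_2d(P).T).T+M[:3,3]; p=p@K.T; return p[:,:2]/p[:,2:]
def px(q): return np.array(q)*[512,384]
E
python3 - <<'E'
from h import *
print(bot.read_state())
for n in ['top','side']:
    im,K,M=snap(n); cv2.imwrite(f'pics/{n}0.png',cv2.resize(im,(800,600),interpolation=cv2.INTER_CUBIC))
    print(n,K.tolist(),'cam pos',(-M[:3,:3].T@M[:3,3]).round(3), M[:3,:3].round(2).tolist())
    for t,z in [('press',0),('magazine',.042),('slide_grip',.09),('peg0',.11),('pocket0',.04),('pocket1',.04),('pad',0),('brick1',.03),('red_brick',.025),('ram',.145)]:
        r=models.spot_point(n,t)
        print(t,[(round(q['conf'],2),px(q['point']).round(0).tolist(),ray(K,M,px(q['point']),z)[:2].round(3).tolist()) for q in r[:7]])
E
```

```text
{'time_s': 0.0, 'joint_positions': array([-8.46544329e+01,  3.02771305e+01,  8.21581549e+01, -1.03534771e-04,
        6.76892992e+01, -1.02266147e+01]), 'qvel': array([ 0.07353137,  0.07872001,  0.0007802 , -0.06127957, -0.02263708,
       -0.09026676]), 'tau': array([ 3.94791214e-04, -4.40037131e+01, -1.76593119e+01,  6.34128624e-02,
        5.82306739e-02, -1.50580659e-04]), 'position': array([ 0.16774655, -0.60128861,  0.22078151]), 'tcp_rot': array([[-9.63292873e-01, -2.04237735e-04,  2.68452600e-01],
       [-2.68452402e-01,  2.16479636e-03, -9.63290518e-01],
       [-3.84404938e-04, -9.99997636e-01, -2.14016102e-03]]), 'force': array([0.17052887, 0.00215702, 0.80407429]), 'moment': array([ 0.03406897,  0.06876598, -0.03870192]), 'opening': 0.9999209936627755}
top [[388.24526690455156, 0.0, 258.27995343209], [0.0, 388.24526690455156, 194.86997156615624], [0.0, 0.0, 1.0]] cam pos [ 0.349 -0.02   1.094] [[-0.02, -1.0, -0.01], [-0.99, 0.02, -0.16], [0.16, 0.01, -0.99]]
press [(0.75, [162.0, 175.0], [0.596, 0.268]), (0.4, [359.0, 192.0], [0.535, -0.297]), (0.16, [178.0, 138.0], [0.7
[... 1643 characters left out ...]
0], [0.558, 0.372]), (0.8, [215.0, 249.0], [0.562, 0.158]), (0.73, [170.0, 245.0], [0.691, 0.202])]
pocket1 [(0.96, [217.0, 281.0], [0.491, 0.265]), (0.81, [143.0, 276.0], [0.678, 0.333]), (0.8, [170.0, 302.0], [0.558, 0.372]), (0.8, [215.0, 249.0], [0.562, 0.158]), (0.73, [170.0, 245.0], [0.691, 0.202])]
pad [(0.74, [300.0, 186.0], [0.482, -0.344])]
brick1 [(0.8, [316.0, 176.0], [0.437, -0.399]), (0.75, [306.0, 188.0], [0.441, -0.294]), (0.74, [283.0, 185.0], [0.528, -0.279]), (0.56, [241.0, 185.0], [0.671, -0.205]), (0.54, [227.0, 220.0], [0.606, 0.01])]
red_brick [(0.88, [213.0, 195.0], [0.734, -0.106])]
ram [(0.74, [135.0, 248.0], [0.671, 0.342]), (0.66, [284.0, 189.0], [0.448, -0.079])]
```

View pics/top0.png

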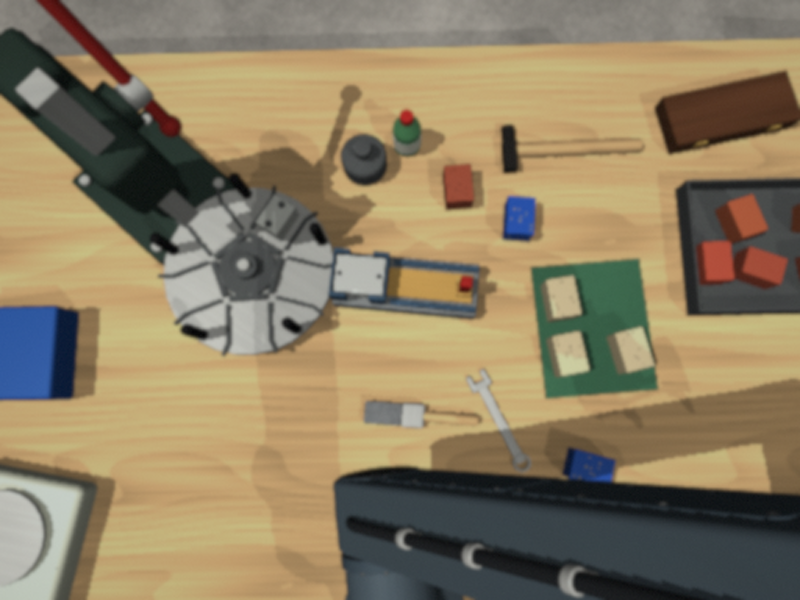

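View pics/side0.png

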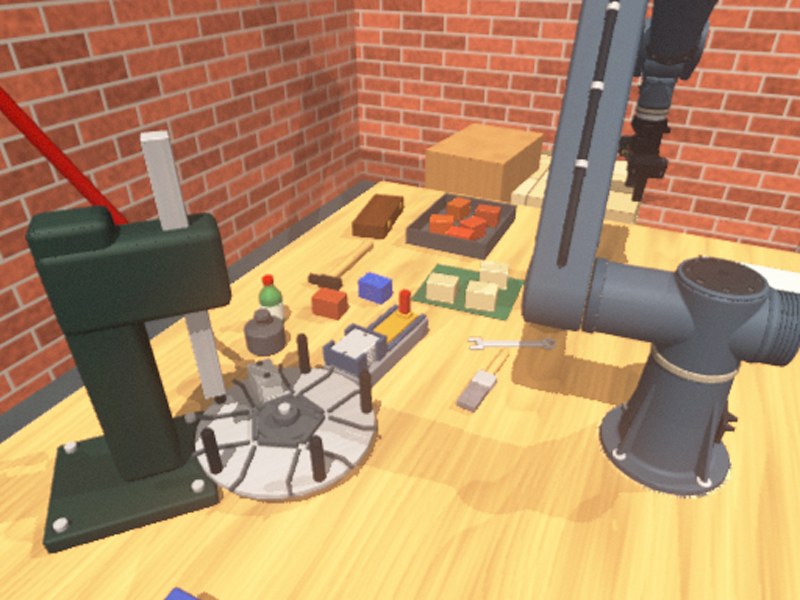

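```bash
cat > plan.py <<'E'
import numpy as np
from scipy.spatial.transform import Rotation as Ro
def Rdown(a):  # tool z (jaw) at world angle a deg, y down
    a=np.radians(a); z=np.array([np.cos(a),np.sin(a),0]); y=np.array([0,0,-1.]); return np.c_[np.cross(y,z),y,z]
def plan(p,R,wps):
    """wps: (pos, jaw angle, grip, speed m per row); prints calls"""
    for pos,a,g,v in wps:
        pos=np.array(pos,float); Rt=Rdown(a)
        while True:
            d=R.T@(pos-p); rv=Ro.from_matrix(R.T@Rt).as_rotvec(degrees=True)
            n=max(np.abs(d).max()/.08, np.linalg.norm(d)/(5*v), np.linalg.norm(rv)/40,1e-9)
            f=1/max(1,np.ceil(n-1e-6))
            rows=int(max(1,np.ceil(np.linalg.norm(d*f)/v-1e-6),np.ceil(np.linalg.norm(rv*f)/8.5)))
            t=(d*f/.08).round(3); r=(rv*f/60).round(3)
            L=[[ (t*k/rows).round(3).tolist(),(r*k/rows).round(3).tolist()] for k in range(1,rows+1)]
            print('T',str([l[0] for l in L]).replace(' ',''),'R',str([l[1] for l in L]).replace(' ',''),'G',str([g]*rows).replace(' ',''))
            p=p+R@(t*.08); R=R@Ro.from_rotvec(r*60,degrees=True).as_matrix()
            if f==1: break
        print('--',pos.round(3).tolist(),a)
    return p,R
E
python3 - <<'E'
from h import *; from plan import *
s=bot.read_state()
plan(np.array(s['position']),np.array(s['tcp_rot']),[((.46,.0,.42),-5,-1,.05)])
E
```

```text
T [[-0.396,-0.177,-0.448],[-0.791,-0.354,-0.896]] R [[-0.0,-0.082,-0.0],[-0.0,-0.165,-0.0]] G [-1,-1]
T [[-0.466,-0.177,-0.373],[-0.933,-0.354,-0.746]] R [[-0.0,-0.082,-0.0],[-0.0,-0.165,-0.0]] G [-1,-1]
T [[-0.436,-0.148,-0.24],[-0.873,-0.295,-0.479]] R [[-0.0,-0.069,-0.0],[-0.0,-0.138,-0.0]] G [-1,-1]
T [[-0.466,-0.148,-0.174],[-0.933,-0.295,-0.348]] R [[-0.0,-0.069,-0.0],[-0.0,-0.138,-0.0]] G [-1,-1]
T [[-0.487,-0.148,-0.105],[-0.974,-0.295,-0.21]] R [[-0.0,-0.069,-0.0],[-0.0,-0.138,-0.0]] G [-1,-1]
T [[-0.496,-0.148,-0.034],[-0.993,-0.295,-0.068]] R [[-0.0,-0.069,-0.0],[-0.0,-0.138,-0.0]] G [-1,-1]
T [[-0.496,-0.148,0.038],[-0.993,-0.295,0.077]] R [[-0.0,-0.069,-0.0],[-0.0,-0.138,-0.0]] G [-1,-1]
T [[-0.486,-0.148,0.109],[-0.972,-0.295,0.218]] R [[-0.0,-0.068,-0.0],[-0.0,-0.137,-0.0]] G [-1,-1]
-- [0.46, 0.0, 0.42] -5
```

Request:
arm_command:
  translation:
    - [-0.8, -0.35, -0.9]
    - [-0.8, -0.35, -0.9]
  rotation:
    - [0, -0.16, 0]
    - [0, -0.16, 0]
  grip: [-1, -1]

```text
time_s: 1.3
position: [0.2098, -0.5154, 0.249]
tcp_rot: [[-0.905, 0.0, 0.426], [-0.426, 0.001, -0.905], [-0.001, -1.0, -0.001]]
force: [1.0, 0.4, 0.3]
opening: 1.002
```

Request:
arm_command:
  translation:
    - [-0.93, -0.35, -0.75]
    - [-0.93, -0.35, -0.75]
  rotation:
    - [0, -0.16, 0]
    - [0, -0.16, 0]
  grip: [-1, -1]

```text
time_s: 1.5
position: [0.2523, -0.4281, 0.2781]
tcp_rot: [[-0.82, 0.0, 0.572], [-0.572, 0.0, -0.82], [-0.0, -1.0, -0.0]]
force: [1.1, 0.6, 0.4]
opening: 1.002
```

Request:
arm_command:
  translation:
    - [-0.87, -0.3, -0.48]
    - [-0.87, -0.3, -0.48]
  rotation:
    - [0, -0.14, 0]
    - [0, -0.14, 0]
  grip: [-1, -1]

```text
time_s: 1.7
position: [0.2879, -0.3556, 0.3026]
tcp_rot: [[-0.727, 0.001, 0.687], [-0.687, 0.0, -0.727], [-0.001, -1.0, 0.0]]
force: [-0.1, 0.1, -0.2]
opening: 1.002
```

Request:
arm_command:
  translation:
    - [-0.93, -0.3, -0.35]
    - [-0.93, -0.3, -0.35]
  rotation:
    - [0, -0.14, 0]
    - [0, -0.14, 0]
  grip: [-1, -1]

```text
time_s: 1.9
position: [0.3228, -0.2847, 0.3266]
tcp_rot: [[-0.619, 0.001, 0.785], [-0.785, -0.0, -0.619], [-0.001, -1.0, 0.001]]
force: [0.8, 0.0, 0.4]
opening: 1.003
```

Request:
arm_command:
  translation:
    - [-0.97, -0.3, -0.21]
    - [-0.97, -0.3, -0.21]
  rotation:
    - [0, -0.14, 0]
    - [0, -0.14, 0]
  grip: [-1, -1]

```text
time_s: 2.1
position: [0.3579, -0.2137, 0.3507]
tcp_rot: [[-0.498, 0.001, 0.867], [-0.867, -0.0, -0.498], [-0.0, -1.0, 0.001]]
force: [-0.4, -0.2, -0.6]
opening: 1.001
```

Request:
arm_command:
  translation:
    - [-0.99, -0.3, -0.07]
    - [-0.99, -0.3, -0.07]
  rotation:
    - [0, -0.14, 0]
    - [0, -0.14, 0]
  grip: [-1, -1]

```text
time_s: 2.3
position: [0.3927, -0.1423, 0.3748]
tcp_rot: [[-0.365, 0.002, 0.931], [-0.931, -0.0, -0.365], [-0.0, -1.0, 0.002]]
force: [0.2, -0.7, 0.0]
opening: 1.003
```

Request:
arm_command:
  translation:
    - [-0.99, -0.3, 0.08]
    - [-0.99, -0.3, 0.08]
  rotation:
    - [0, -0.14, 0]
    - [0, -0.14, 0]
  grip: [-1, -1]

```text
time_s: 2.5
position: [0.428, -0.0711, 0.3989]
tcp_rot: [[-0.225, 0.002, 0.974], [-0.974, -0.0, -0.225], [-0.0, -1.0, 0.002]]
force: [-0.2, -0.5, 0.3]
opening: 0.997
```

Request:
arm_command:
  translation:
    - [-0.97, -0.3, 0.22]
    - [-0.97, -0.3, 0.22]
    - [-0.97, -0.3, 0.22]
  rotation:
    - [0, -0.14, 0]
    - [0, -0.14, 0]
    - [0, -0.14, 0]
  grip: [-1, -1, -1]

```text
time_s: 2.8
position: [0.4638, 0.0011, 0.4232]
tcp_rot: [[-0.079, 0.004, 0.997], [-0.997, 0.001, -0.079], [-0.001, -1.0, 0.004]]
force: [-0.4, -0.2, -1.2]
opening: 0.999
```

Run:
```python
from h import *
im,K,M=snap('wrist'); cv2.imwrite('pics/w1.png',cv2.resize(im,(800,600),interpolation=cv2.INTER_CUBIC))
print(K.tolist(),'cam',(-M[:3,:3].T@M[:3,3]).round(3),M[:3,:3].round(2).tolist())
for t,z in [('press',0),('magazine',.042),('slide_grip',.09),('peg0',.11),('pocket0',.04),('plate1',.08)]:
    r=models.spot_point('wrist',t)
    print(t,[(round(q['conf'],2),px(q['point']).round(1).tolist(),ray(K,M,px(q['point']),z)[:2].round(4).tolist()) for q in r[:7]])
np.savez('w1.npz',im=im,K=K,M=M)
```

```text
[[313.6692146227931, 0.0, 256.6554850885609], [0.0, 313.6692146227931, 193.90142391551834], [0.0, 0.0, 1.0]] cam [0.47  0.084 0.587] [[1.0, -0.08, 0.0], [-0.08, -0.95, 0.3], [-0.02, -0.3, -0.95]]
press []
magazine []
slide_grip [(0.66, [308.9, 210.4], [0.545, -0.1091])]
peg0 []
pocket0 [(0.93, [310.8, 34.2], [0.564, 0.1675])]
plate1 [(0.56, [319.4, 103.1], [0.5679, 0.0636])]
```

View pics/w1.png

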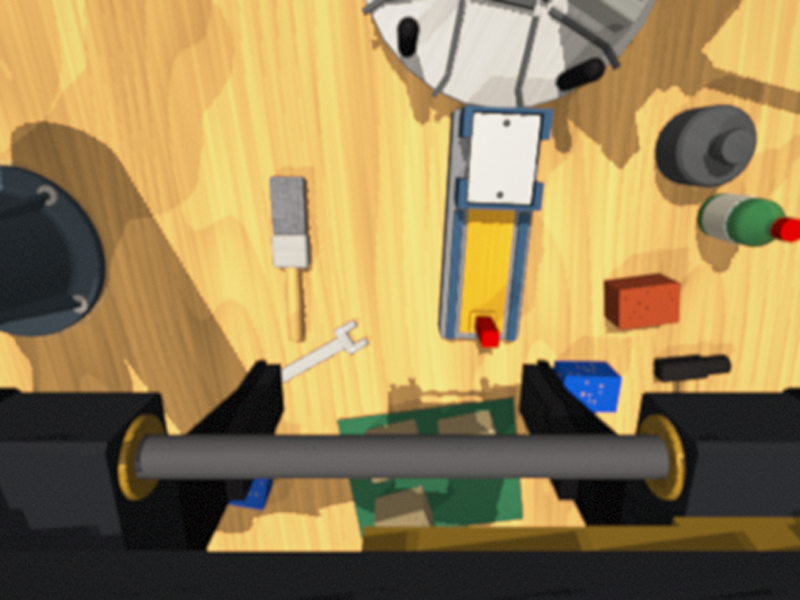

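Request:
arm_command:
  translation:
    - [-0.88, 0, 0.1]
    - [-0.88, 0, 0.1]
  rotation:
    - [0, 0, 0]
    - [0, 0, 0]
  grip: [-1, -1]

```text
time_s: 3.35
position: [0.4761, 0.0682, 0.4215]
tcp_rot: [[-0.087, -0.0, 0.996], [-0.996, 0.002, -0.087], [-0.002, -1.0, -0.0]]
force: [0.9, -0.1, -0.3]
opening: 1.002
```

Request:
arm_command:
  translation:
    - [-0.88, 0, 0.1]
    - [-0.88, 0, 0.1]
    - [-0.88, 0, 0.1]
  rotation:
    - [0, 0, 0]
    - [0, 0, 0]
    - [0, 0, 0]
  grip: [-1, -1, -1]

```text
time_s: 3.65
position: [0.49, 0.1385, 0.4212]
tcp_rot: [[-0.082, -0.001, 0.997], [-0.997, 0.001, -0.082], [-0.001, -1.0, -0.001]]
force: [0.2, -1.7, -0.6]
opening: 0.999
```

Run:
```python
from h import *
im,K,M=snap('wrist'); cv2.imwrite('pics/w2.png',cv2.resize(im,(800,600),interpolation=cv2.INTER_CUBIC))
for t,z in [('press',0),('magazine',.042),('slide_grip',.09),('peg0',.11),('pocket0',.04),('plate1',.08)]:
    r=models.spot_point('wrist',t)
    print(t,[(round(q['conf'],2),px(q['point']).round(1).tolist(),ray(K,M,px(q['point']),z)[:2].round(4).tolist()) for q in r[:7]])
np.savez('w2.npz',im=im,K=K,M=M)
im,K,M=snap('top'); np.savez('t2.npz',im=im,K=K,M=M); cv2.imwrite('pics/t2.png',im)
for t in ['brick1']:
  print([(round(q['conf'],2),px(q['point']).round(0).tolist(),ray(K,M,px(q['point']),.03)[:2].round(3).tolist()) for q in models.spot_point('top',t)])
```

```text
press [(0.85, [313.4, 61.1], [0.5985, 0.2682])]
magazine []
slide_grip [(0.72, [299.8, 281.7], [0.5481, -0.1077])]
peg0 [(0.81, [424.0, 38.3], [0.7313, 0.2759])]
pocket0 [(0.85, [253.2, 66.4], [0.4945, 0.265]), (0.79, [365.4, 11.6], [0.6732, 0.3289]), (0.73, [368.0, 92.2], [0.6802, 0.21]), (0.67, [299.0, 124.8], [0.5644, 0.1665])]
plate1 [(0.82, [305.3, 190.0], [0.5656, 0.0622])]
[(0.92, [333.0, 142.0], [0.674, -0.224]), (0.91, [406.0, 222.0], [0.445, -0.412]), (0.78, [375.0, 298.0], [0.243, -0.314]), (0.76, [362.0, 227.0], [0.432, -0.291])]
```

View pics/w2.png

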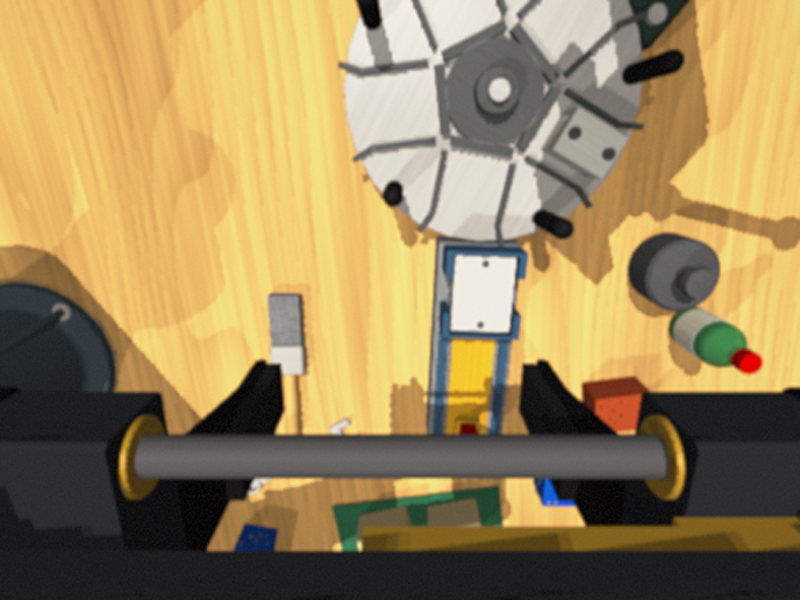

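```bash
cat > fit.py <<'E'
from h import *
from scipy.optimize import least_squares
w1,w2,t2=[np.load(f+'.npz') for f in('w1','w2','t2')]
pol=lambda r,a,z:[r*np.cos(a),r*np.sin(a),z]
s=1/1.5625
import sys
side=snap('side'); S=dict(K=side[1],M=side[2])
# (cam, px, func(theta)->press point)
pk=lambda k:(lambda th:pol(.1025,th+k*.4*np.pi,.04))
fx=lambda *p:(lambda th:p)
obs=[]
for uv,k in [((253.2,66.4),3),((365.4,11.6),1),((368,92.2),0),((299,124.8),4)]: obs.append((w2,uv,pk(k)))
for uv,k in [((122,184),2),((191,180),4),((163,208),3),((177,141),0),((135,143),1)]: obs.append((t2,uv,pk(k)))
for uv,k in [((217,281),3),((143,276),1),((170,302),2),((215,249),4),((170,245),0)]: obs.append((S,uv,pk(k)))
for uv,p in [((450,250),(-.032,-.161)),((519,253),(.032,-.161)),((514,336),(.032,-.245)),((449,331),(-.032,-.245))]:
    obs.append((w2,(uv[0]*s,uv[1]*s),fx(*p,.082)))
for uv,p in [((470,112),(-.032,-.161)),((541,114),(.032,-.161)),((536,205),(.032,-.245)),((468,204),(-.032,-.245))]:
    obs.append((w1,(uv[0]*s,uv[1]*s),fx(*p,.082)))
obs+=[(w1,(308.9,210.4),fx(0,-.3845,.09)),(w2,(299.8,281.7),fx(0,-.3845,.09)),(t2,(300,180),fx(0,-.3845,.09)),(S,(258,194),fx(0,-.3845,.09)),
 (t2,(229,180),fx(0,-.203,.042)),(S,(227,228),fx(0,-.203,.042)),(w2,(313.4,61.1),fx(0,0,0)),(t2,(162,175),fx(0,0,0)),(S,(186,280),fx(0,0,0))]
def W(x,p):
    c,n=np.cos(x[2]),np.sin(x[2]); return [x[0]+c*p[0]-n*p[1],x[1]+n*p[0]+c*p[1],p[2]]
def res(x): return np.concatenate([proj(o['K'],o['M'],W(x,f(x[3])))[0]-uv for o,uv,f in obs])
r=least_squares(res,[.59,.265,-.09,-.5],loss='soft_l1',f_scale=1.)
print(r.x,np.degrees(r.x[2:])); print(res(r.x).reshape(-1,2).round(1).tolist())
np.save('press.npy',r.x)
im=cv2.resize(w2['im'],(800,600),interpolation=cv2.INTER_CUBIC); x=r.x
def L(pts,col):
    q=(proj(w2['K'],w2['M'],[W(x,p) for p in pts])*1.5625).round().astype(int); cv2.polylines(im,[q.reshape(-1,1,2)],False,col,1)
L([pol(.153,a,.04) for a in np.linspace(0,6.3,90)],(0,0,255))
for k in range(5): a=x[3]+(k+.5)*.4*np.pi; L([pol(.14,a,.04),pol(.14,a,.128)],(0,255,0)); L([pol(.06,a-.2*np.pi,.04),pol(.15,a-.2*np.pi,.04)],(255,0,0))
L([(-.032,-.161,.082),(.032,-.161,.082),(.032,-.245,.082),(-.032,-.245,.082),(-.032,-.161,.082)],(0,0,255))
L([(0,-.3845,.048),(0,-.3845,.108)],(0,255,0))
cv2.imwrite('pics/fit.png',im)
E
python3 fit.py
```

```text
[ 0.59611839  0.26774739 -0.12134174 -0.47683598] [ -6.95236955 -27.32068907]
[[-0.5, 0.3], [2.6, -1.4], [0.4, -0.1], [1.7, -1.8], [1.3, 0.5], [2.4, 1.1], [-4.5, 0.1], [2.4, 1.0], [1.9, 1.1], [-1.0, -0.0], [0.9, -0.9], [1.5, -3.1], [-3.7, 1.8], [0.6, 2.8], [3.7, 2.3], [-1.3, 1.9], [-3.5, -3.0], [0.7, -1.2], [2.9, -0.6], [-0.2, 0.1], [-3.8, -1.5], [-0.5, -2.6], [2.8, 2.5], [0.9, 2.9], [-2.6, 1.9], [1.2, -3.3], [1.5, -1.2], [0.7, 1.9], [-1.4, 0.4], [-0.0, -0.2], [-1.4, 0.1]]
```

View pics/fit.png

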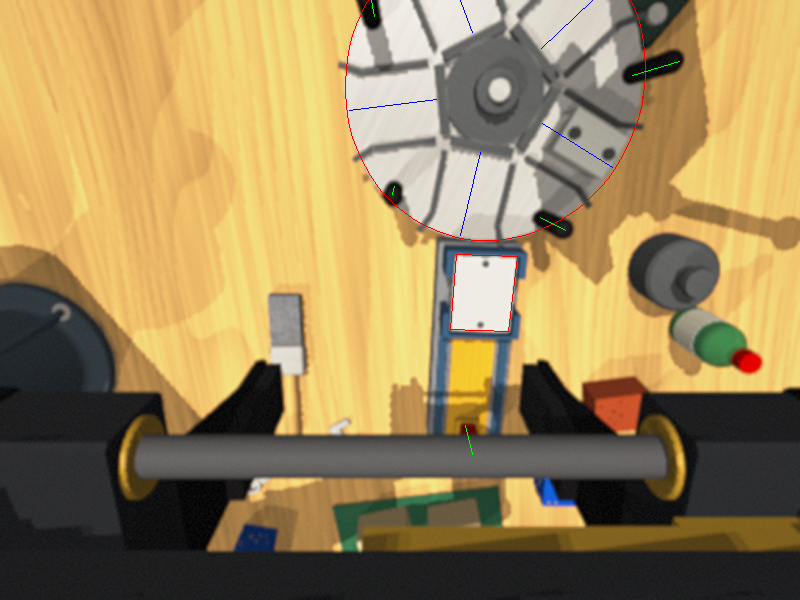

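```bash
cat >> plan.py <<'E'
X=np.load('press.npy'); YAW=np.degrees(X[2])
def P(x,y,z):
    c,n=np.cos(X[2]),np.sin(X[2]); return [X[0]+c*x-n*y,X[1]+n*x+c*y,z]
def A(r,deg,z): a=np.radians(deg); return P(r*np.cos(a),r*np.sin(a),z)
def now():
    from rig import bot
    s=bot.read_state(); return np.array(s['position']),np.array(s['tcp_rot'])
E
python3 - <<'E'
from plan import *
p,R=now(); a=YAW
p,R=plan(p,R,[(A(.14,152.7,.2),a,0,.05),(A(.14,152.7,.116),a,0,.04)])
print('close');p,R=plan(p,R,[(A(.14,157.5,.116),a,1,.006),(A(.14,162,.116),a,1,.006)])
print('open');plan(p,R,[(A(.14,162,.2),a,0,.05)])
E
```

```text
T [[-0.29,0.308,-0.038],[-0.579,0.616,-0.076],[-0.869,0.924,-0.114]] R [[-0.0,0.004,0.0],[-0.0,0.007,0.0],[-0.0,0.011,0.0]] G [0,0,0]
T [[-0.289,0.308,-0.041],[-0.579,0.616,-0.083],[-0.868,0.924,-0.124]] R [[-0.0,0.004,0.0],[-0.0,0.008,0.0],[-0.0,0.012,0.0]] G [0,0,0]
T [[-0.288,0.308,-0.045],[-0.577,0.616,-0.09],[-0.865,0.924,-0.135]] R [[-0.0,0.004,0.0],[-0.0,0.007,0.0],[-0.0,0.011,0.0]] G [0,0,0]
-- [0.48, 0.347, 0.2] -6.952369551359473
T [[-0.0,0.262,-0.0],[-0.0,0.525,-0.0]] R [[-0.0,0.0,0.0],[-0.0,0.0,0.0]] G [0,0]
T [[-0.0,0.262,-0.0],[-0.0,0.525,-0.001]] R [[-0.0,0.0,0.0],[-0.0,0.0,0.0]] G [0,0]
-- [0.48, 0.347, 0.116] -6.952369551359473
close
T [[0.066,0.0,-0.03],[0.133,0.0,-0.061]] R [[-0.0,0.0,0.0],[-0.0,0.0,0.0]] G [1,1]
-- [0.474, 0.337, 0.116] -6.952369551359473
T [[0.064,0.0,-0.024],[0.128,0.0,-0.048]] R [[-0.0,0.0,0.0],[-0.0,0.0,0.0]] G [1,1]
-- [0.469, 0.327, 0.116] -6.952369551359473
open
T [[0.0,-0.525,0.0]] R [[-0.0,0.0,0.0]] G [0]
T [[0.0,-0.525,0.0]] R [[-0.0,0.0,0.0]] G [0]
-- [0.469, 0.327, 0.2] -6.952369551359473
```

Request:
arm_command:
  translation:
    - [-0.868, 0.924, -0.12]
    - [-0.868, 0.924, -0.12]
    - [-0.868, 0.924, -0.12]
  rotation:
    - [0, 0.012, 0]
    - [0, 0.012, 0]
    - [0, 0.012, 0]
  grip: [0, 0, 0]

```text
time_s: 4.45
position: [0.4826, 0.209, 0.343]
tcp_rot: [[-0.094, -0.01, 0.996], [-0.996, -0.0, -0.094], [0.001, -1.0, -0.01]]
force: [-0.3, -1.2, -0.2]
opening: 0.809
```

Request:
arm_command:
  translation:
    - [-0.868, 0.924, -0.125]
    - [-0.868, 0.924, -0.125]
    - [-0.868, 0.924, -0.125]
  rotation:
    - [0, 0.012, 0]
    - [0, 0.012, 0]
    - [0, 0.012, 0]
  grip: [0, 0, 0]

```text
time_s: 4.75
position: [0.4802, 0.2785, 0.2698]
tcp_rot: [[-0.106, -0.008, 0.994], [-0.994, -0.002, -0.106], [0.003, -1.0, -0.008]]
force: [-1.0, -1.0, -0.4]
opening: 0.551
```

Request:
arm_command:
  translation:
    - [-0.866, 0.924, -0.13]
    - [-0.866, 0.924, -0.13]
    - [-0.866, 0.924, -0.13]
  rotation:
    - [0, 0.011, 0]
    - [0, 0.011, 0]
    - [0, 0.011, 0]
  grip: [0, 0, 0]

```text
time_s: 5.05
position: [0.4783, 0.3481, 0.1964]
tcp_rot: [[-0.118, -0.006, 0.993], [-0.993, -0.002, -0.118], [0.003, -1.0, -0.006]]
force: [-1.4, -1.0, -0.1]
opening: 0.501
```

Run:
```python
from h import *; from plan import *
im,K,M=snap('wrist'); np.savez('w3.npz',im=im,K=K,M=M)
for k in range(5):
  q=proj(K,M,[A(.14,152.7+72*k,.128),A(.14,152.7+72*k,.04)]).round().astype(int)
  cv2.line(im,*map(tuple,q.tolist()),(0,255,0),1)
cv2.imwrite('pics/w3.png',cv2.resize(im,(800,600)))
p,R=now(); print(p)
plan(p,R,[(A(.14,152.7,.116),YAW,0,.04)])
```

```text
[0.47951684 0.34719923 0.19838078]
T [[0.001,0.258,0.004],[0.002,0.515,0.007]] R [[0.0,0.0,0.0],[0.001,0.001,0.001]] G [0,0]
T [[0.002,0.258,0.004],[0.003,0.515,0.007]] R [[0.001,0.001,0.001],[0.002,0.002,0.002]] G [0,0]
-- [0.48, 0.347, 0.116] -6.952369551359473
```

View pics/w3.png

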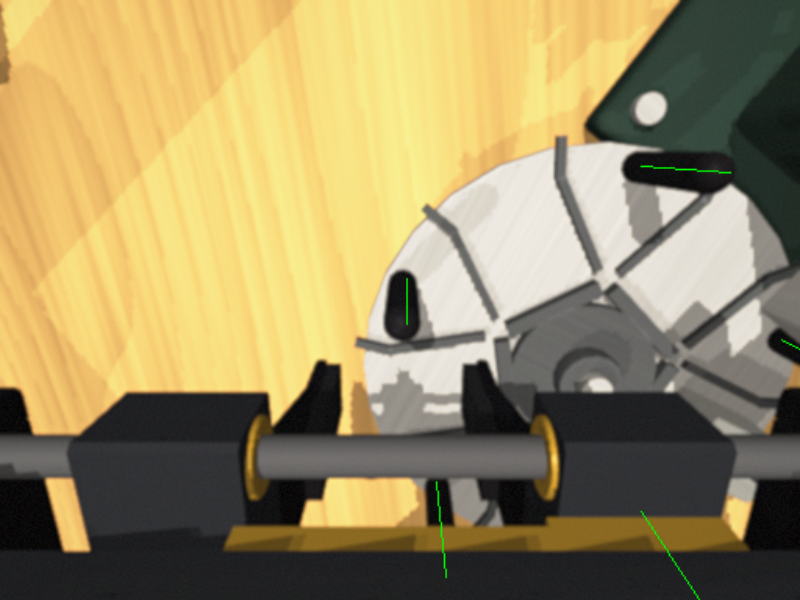

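Request:
arm_command:
  translation:
    - [0, 0.515, -0.01]
    - [0, 1, -0.01]
    - [0, 1, -0.01]
  rotation:
    - [0, 0, 0]
    - [0, 0, 0]
    - [0, 0, 0]
  grip: [0, 0, 0]

```text
time_s: 5.4
position: [0.4778, 0.3444, 0.1177]
tcp_rot: [[-0.122, -0.006, 0.993], [-0.993, -0.004, -0.122], [0.005, -1.0, -0.006]]
force: [-0.6, -0.7, 0.2]
opening: 0.499
```

Request:
arm_command:
  translation:
    - [0, 0.03, 0]
    - [0, 0.03, 0]
    - [0, 0.03, 0]
    - [0, 0.03, 0]
  rotation:
    - [0, 0, 0]
    - [0, 0, 0]
    - [0, 0, 0]
    - [0, 0, 0]
  grip: [1, 1, 1, 1]

```text
time_s: 5.8
position: [0.4805, 0.3476, 0.1194]
tcp_rot: [[-0.121, 0.003, 0.993], [-0.993, 0.001, -0.121], [-0.002, -1.0, 0.003]]
force: [-0.4, 0.2, 0.3]
opening: 0.222
```

Request:
arm_command:
  translation:
    - [0.066, 0, -0.03]
    - [0.133, 0, -0.06]
    - [0.197, 0, -0.085]
    - [0.26, 0, -0.109]
    - [0.26, 0, -0.109]
  rotation:
    - [0, 0, 0]
    - [0, 0, 0]
    - [0, 0, 0]
    - [0, 0, 0]
    - [0, 0, 0]
  grip: [1, 1, 1, 1, 1]

```text
time_s: 6.3
position: [0.4674, 0.3268, 0.1174]
tcp_rot: [[-0.121, -0.001, 0.993], [-0.993, -0.001, -0.121], [0.001, -1.0, -0.001]]
force: [-0.1, 0.4, -0.1]
opening: 0.007
```

Request:
arm_command:
  translation:
    - [0, 0, 0]
    - [0, 0, 0]
    - [0, -0.6, 0]
    - [0, -1, 0]
    - [0, -1, 0]
  rotation:
    - [0, 0, 0]
    - [0, 0, 0]
    - [0, 0, 0]
    - [0, 0, 0]
    - [0, 0, 0]
  grip: [0, 0, 0, 0, 0]

```text
time_s: 6.8
position: [0.4716, 0.3295, 0.2021]
tcp_rot: [[-0.12, 0.01, 0.993], [-0.993, 0.004, -0.12], [-0.006, -1.0, 0.009]]
force: [-0.2, -0.3, 0.6]
opening: 0.375
```

Run:
```python
from h import *; from plan import *
im,K,M=snap('wrist'); np.savez('w4.npz',im=im,K=K,M=M)
for k in range(5):
  q=proj(K,M,[A(.14,152.7+72*k,.128),A(.14,152.7+72*k,.04)]).round().astype(int)
  cv2.line(im,*map(tuple,q.tolist()),(0,255,0),1)
p,R=now()
for z in (.04,.094,.128): print(z,proj(K,M,p-[0,0,p[2]-z])*1.5625)
cv2.imwrite('pics/w4.png',cv2.resize(im,(800,600)))
```

```text
0.04 [[396.47209135 277.61193714]]
0.094 [[396.49929538 300.65462024]]
0.128 [[396.52213731 320.00246234]]
```

View pics/w4.png

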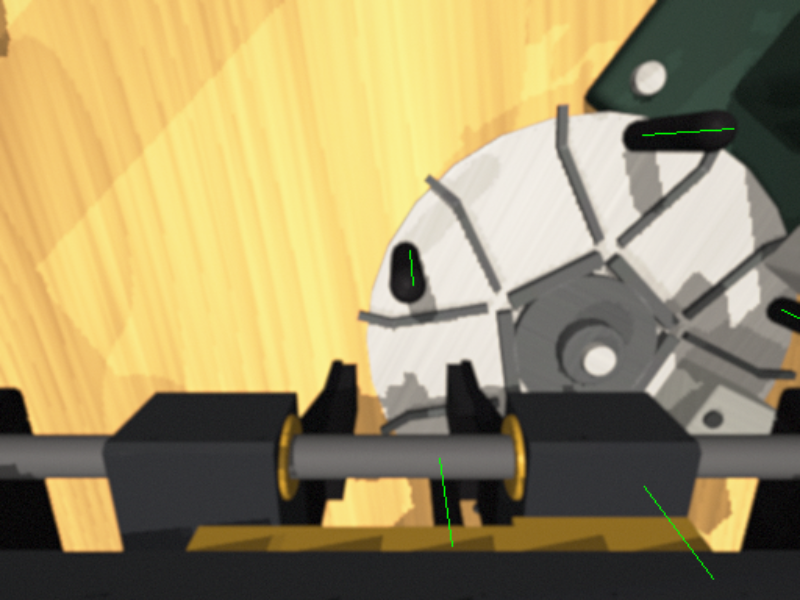

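Run:
```python
from plan import *
p,R=now(); print(p)
plan(p,R,[(A(.14,152.7,.2),YAW,0,.04),(A(.14,152.7,.112),YAW,0,.04)])
```

```text
[0.46993931 0.328647   0.19985693]
T [[-0.238,-0.001,0.103]] R [[-0.005,0.001,-0.003]] G [0]
-- [0.48, 0.347, 0.2] -6.952369551359473
T [[0.0,0.275,-0.0],[0.0,0.55,-0.0]] R [[-0.0,-0.0,0.0],[-0.0,-0.0,0.0]] G [0,0]
T [[0.0,0.275,-0.0],[0.0,0.55,-0.0]] R [[-0.0,-0.0,0.0],[-0.0,-0.0,0.0]] G [0,0]
-- [0.48, 0.347, 0.112] -6.952369551359473
```

Request:
arm_command:
  translation:
    - [-0.24, 0, 0.08]
    - [-0.24, 0.5, 0.08]
    - [-0.24, 1, 0.08]
    - [-0.24, 1, 0.08]
  rotation:
    - [0, 0, 0]
    - [0, 0, 0]
    - [0, 0, 0]
    - [0, 0, 0]
  grip: [0, 0, 0, 0]

```text
time_s: 7.25
position: [0.4718, 0.3436, 0.1112]
tcp_rot: [[-0.12, -0.013, 0.993], [-0.993, -0.006, -0.12], [0.008, -1.0, -0.013]]
force: [-0.2, -0.2, 0.2]
opening: 0.498
```

Request:
arm_command:
  translation:
    - [0, 0.08, 0]
    - [0, 0.08, 0]
    - [0, 0.08, 0]
    - [0, 0.08, 0]
    - [0, 0.08, 0]
  rotation:
    - [0, 0, 0]
    - [0, 0, 0]
    - [0, 0, 0]
    - [0, 0, 0]
    - [0, 0, 0]
  grip: [1, 1, 1, 1, 1]

```text
time_s: 7.75
position: [0.4778, 0.3464, 0.1127]
tcp_rot: [[-0.121, 0.003, 0.993], [-0.993, 0.001, -0.121], [-0.002, -1.0, 0.003]]
force: [-0.2, 0.2, 3.9]
opening: 0.205
```

Request:
arm_command:
  translation:
    - [0, 0, 0]
    - [0, 0, 0]
  rotation:
    - [0, 0, 0]
    - [0, 0, 0]
  grip: [1, 1]

```text
time_s: 7.95
position: [0.4778, 0.3464, 0.1126]
tcp_rot: [[-0.121, 0.003, 0.993], [-0.993, 0.001, -0.121], [-0.002, -1.0, 0.002]]
force: [-0.3, 0.2, 6.5]
opening: 0.207
```

Request:
arm_command:
  translation:
    - [0.03, 0, -0.015]
    - [0.07, 0, -0.032]
    - [0.11, 0, -0.05]
    - [0.15, 0, -0.068]
    - [0.19, 0, -0.083]
  rotation:
    - [0, -0.02, 0]
    - [0, -0.04, 0]
    - [0, -0.06, 0]
    - [0, -0.08, 0]
    - [0, -0.1, 0]
  grip: [1, 1, 1, 1, 1]

```text
time_s: 8.45
position: [0.4697, 0.333, 0.1126]
tcp_rot: [[-0.015, 0.004, 1.0], [-1.0, 0.003, -0.015], [-0.003, -1.0, 0.004]]
force: [0.5, 3.3, 5.4]
opening: 0.208
```

Request:
arm_command:
  translation:
    - [0.035, 0, -0.01]
    - [0.073, 0, -0.018]
    - [0.073, 0, -0.018]
  rotation:
    - [0, -0.02, 0]
    - [0, -0.05, 0]
    - [0, -0.05, 0]
  grip: [1, 1, 1]

```text
time_s: 8.75
position: [0.4666, 0.3264, 0.1126]
tcp_rot: [[0.037, 0.0, 0.999], [-0.999, 0.002, 0.037], [-0.002, -1.0, 0.0]]
force: [-2.8, 1.1, 8.8]
opening: 0.209
```

```bash
cat > car.py <<'E'
from h import *; from plan import *
from scipy.optimize import minimize_scalar
import sys
def outline(K,M,im,th,col=(0,0,255)):
    for k in range(5):
        a=th+72*k
        for sgn in (-1,1):
            q=[]
            for r in (.068,.12):
                rr=np.hypot(r,.034); aa=a+sgn*np.degrees(np.arctan2(.034,r)); q.append(A(rr,aa,.046))
            q=proj(K,M,q).round().astype(int); cv2.line(im,*map(tuple,q.tolist()),col,1)
        q=proj(K,M,[A(.14,a+36,.128),A(.14,a+36,.04)]).round().astype(int); cv2.line(im,*map(tuple,q.tolist()),(0,255,0),1)
def pockets(cam,K,M,z=.04):
    out=[]
    for q in models.spot_point(cam,'pocket1'):
        w=ray(K,M,px(q['point']),z)[:2]-X[:2]; r=np.hypot(*w); a=np.degrees(np.arctan2(w[1],w[0]))-YAW
        if abs(r-.1025)<.02: out.append((round(q['conf'],2),round(r,4),round((a+36)%72-36,1),round(a%360,1)))
    return out
E
python3 - <<'E'
from car import *
print(now()[0], bot.read_state()['opening'])
im,K,M=snap('wrist'); np.savez('w5.npz',im=im,K=K,M=M); print('w',pockets('wrist',K,M))
outline(K,M,im,-18); cv2.imwrite('pics/w5.png',cv2.resize(im,(800,600),interpolation=cv2.INTER_CUBIC))
im,K,M=snap('side'); print('s',pockets('side',K,M))
im,K,M=snap('top'); print('t',pockets('top',K,M))
E
```

```text
[0.46658212 0.32643848 0.11263034] 0.2093444849746489
w [(0.89, np.float64(0.1013), np.float64(-16.6), np.float64(127.4)), (0.66, np.float64(0.1012), np.float64(-17.2), np.float64(54.8))]
s [(0.88, np.float64(0.0995), np.float64(-17.2), np.float64(198.8)), (0.64, np.float64(0.1037), np.float64(-20.9), np.float64(339.1)), (0.6, np.float64(0.1033), np.float64(-16.8), np.float64(55.2)), (0.6, np.float64(0.099), np.float64(-21.3), np.float64(122.7))]
t [(0.91, np.float64(0.1122), np.float64(-13.6), np.float64(58.4)), (0.8, np.float64(0.1105), np.float64(-13.3), np.float64(346.7)), (0.77, np.float64(0.1016), np.float64(-17.5), np.float64(270.5)), (0.69, np.float64(0.0985), np.float64(-17.0), np.float64(199.0)), (0.68, np.float64(0.0979), np.float64(-18.3), np.float64(125.7))]
```

View pics/w5.png

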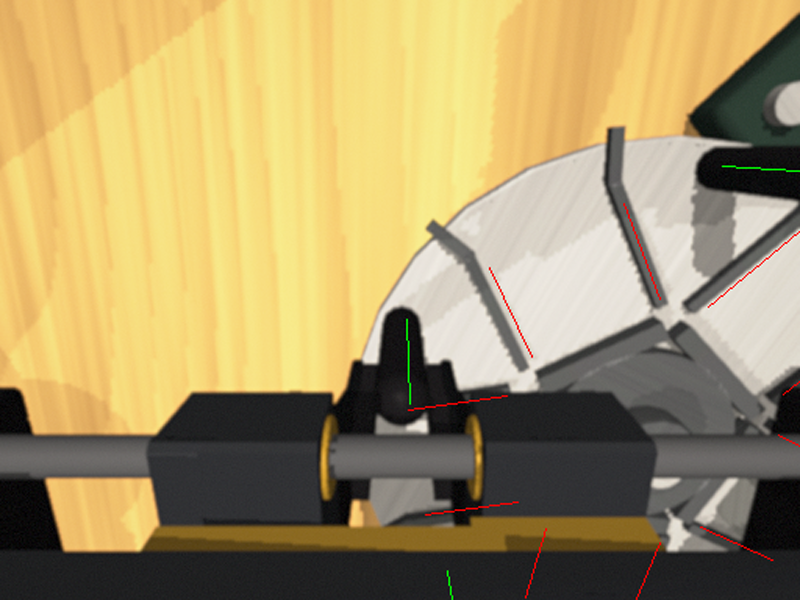

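```bash
python3 - <<'E'
import numpy as np
x=np.load('press.npy'); np.save('press.npy',[.5946,.268,-.1175,np.radians(-18)])
E
python3 - <<'E'
from plan import *
p,R=now(); 
p,R=plan(p,R,[(p+[0,0,.085],YAW+9.,0,.04),(P(0,-.3845,.19),YAW,0,.05),(P(0,-.3845,.093),YAW,0,.04)])
print('push');plan(p,R,[(P(0,-.279,.093),YAW,1,.015)])
E
```

```text
T [[-0.0,-0.266,0.0],[-0.001,-0.531,0.0]] R [[-0.0,-0.001,-0.0],[-0.0,-0.002,-0.001]] G [0,0]
T [[0.0,-0.266,0.0],[0.0,-0.531,0.0]] R [[-0.0,-0.0,-0.0],[-0.0,-0.001,-0.0]] G [0,0]
-- [0.467, 0.326, 0.198] 2.267745907212827
T [[0.462,0.008,0.068],[0.923,0.016,0.137]] R [[-0.0,0.012,-0.0],[-0.0,0.025,-0.0]] G [0,0]
T [[0.46,0.008,0.08],[0.92,0.016,0.161]] R [[-0.0,0.012,-0.0],[-0.0,0.025,-0.0]] G [0,0]
T [[0.458,0.008,0.092],[0.915,0.015,0.185]] R [[-0.0,0.012,-0.0],[-0.0,0.025,-0.0]] G [0,0]
T [[0.455,0.008,0.104],[0.91,0.016,0.208]] R [[-0.0,0.012,-0.0],[-0.0,0.025,-0.0]] G [0,0]
T [[0.452,0.008,0.116],[0.904,0.015,0.232]] R [[-0.0,0.012,-0.0],[-0.0,0.025,-0.0]] G [0,0]
T [[0.448,0.008,0.128],[0.897,0.016,0.256]] R [[-0.0,0.012,-0.0],[-0.0,0.025,-0.0]] G [0,0]
-- [0.55, -0.114, 0.19] -6.732254092787173
T [[0.0,0.303,-0.0],[0.0,0.606,-0.0]] R [[-0.0,-0.0,-0.0],[-0.0,-0.0,-0.0]] G [0,0]
T [[0.0,0.303,-0.0],[0.0,0.606,-0.0]] R [[-0.0,-0.0,-0.0],[-0.0,-0.0,-0.0]] G [0,0]
-- [0.55, -0.114, 0.093] -6.732254092787173
push
T [[-0.165,0.0,-0.0],[-0.33,0.0,-0.0],[-0.494,0.0,-0.0],[-0.659,0.0,-0.0]] R [[-0.0,-0.0,-0.0],[-0.0,-0.0,-0.0],[-0.0,-0.0,-0.0],[-0.0,-0.0,-0.0]] G [1,1,1,1]
T [[-0.165,0.0,-0.0],[-0.33,0.0,-0.0],[-0.494,0.0,-0.0],[-0.659,0.0,-0.0]] R [[-0.0,-0.0,-0.0],[-0.0,-0.0,-0.0],[-0.0,-0.0,-0.0],[-0.0,-0.0,-0.0]] G [1,1,1,1]
-- [0.562, -0.009, 0.093] -6.732254092787173
```

Request:
arm_command:
  translation:
    - [0, 0, 0]
    - [0, 0, 0]
    - [0, -0.5, 0]
    - [0, -1, 0]
    - [0, -1, 0]
  rotation:
    - [0, 0, 0]
    - [0, 0, 0]
    - [0, 0, 0]
    - [0, 0, 0]
    - [0, 0, 0]
  grip: [0, 0, 0, 0, 0]

```text
time_s: 9.55
position: [0.4703, 0.3273, 0.196]
tcp_rot: [[0.036, 0.01, 0.999], [-0.999, 0.004, 0.036], [-0.004, -1.0, 0.01]]
force: [0.6, -0.3, 0.3]
opening: 0.484
```

Request:
arm_command:
  translation:
    - [0.92, 0, 0.14]
    - [0.92, 0, 0.14]
  rotation:
    - [0, 0.025, 0]
    - [0, 0.025, 0]
  grip: [0, 0]

```text
time_s: 9.75
position: [0.4803, 0.2508, 0.1906]
tcp_rot: [[0.011, -0.001, 1.0], [-1.0, -0.002, 0.011], [0.002, -1.0, -0.001]]
force: [0.2, -0.3, 0.4]
opening: 0.504
```

Request:
arm_command:
  translation:
    - [0.92, 0, 0.16]
    - [0.92, 0, 0.16]
  rotation:
    - [0, 0.025, 0]
    - [0, 0.025, 0]
  grip: [0, 0]

```text
time_s: 9.95
position: [0.494, 0.1764, 0.1902]
tcp_rot: [[-0.018, -0.002, 1.0], [-1.0, -0.001, -0.018], [0.001, -1.0, -0.001]]
force: [0.3, 0.3, -0.7]
opening: 0.504
```

Request:
arm_command:
  translation:
    - [0.915, 0, 0.185]
    - [0.915, 0, 0.185]
  rotation:
    - [0, 0.025, 0]
    - [0, 0.025, 0]
  grip: [0, 0]

```text
time_s: 10.15
position: [0.5079, 0.1028, 0.1902]
tcp_rot: [[-0.044, -0.001, 0.999], [-0.999, -0.001, -0.044], [0.001, -1.0, -0.001]]
force: [-0.5, 0.3, -0.3]
opening: 0.501
```

Request:
arm_command:
  translation:
    - [0.91, 0, 0.208]
    - [0.91, 0, 0.208]
  rotation:
    - [0, 0.025, 0]
    - [0, 0.025, 0]
  grip: [0, 0]

```text
time_s: 10.35
position: [0.5217, 0.0292, 0.1903]
tcp_rot: [[-0.071, -0.001, 0.997], [-0.997, -0.001, -0.071], [0.001, -1.0, -0.0]]
force: [-0.2, 0.4, -0.6]
opening: 0.496
```

Request:
arm_command:
  translation:
    - [0.904, 0, 0.232]
    - [0.904, 0, 0.232]
  rotation:
    - [0, 0.025, 0]
    - [0, 0.025, 0]
  grip: [0, 0]

```text
time_s: 10.55
position: [0.5354, -0.0444, 0.1903]
tcp_rot: [[-0.097, -0.0, 0.995], [-0.995, -0.001, -0.097], [0.001, -1.0, -0.0]]
force: [0.8, -0.4, -0.1]
opening: 0.501
```

Request:
arm_command:
  translation:
    - [0.9, 0, 0.256]
    - [0.9, 0, 0.256]
    - [0.9, 0, 0.256]
  rotation:
    - [0, 0.025, 0]
    - [0, 0.025, 0]
    - [0, 0.025, 0]
  grip: [0, 0, 0]

```text
time_s: 10.85
position: [0.5492, -0.1185, 0.1902]
tcp_rot: [[-0.125, 0.0, 0.992], [-0.992, -0.001, -0.125], [0.001, -1.0, 0.001]]
force: [0.0, 0.4, -0.3]
opening: 0.499
```

Run:
```python
from car import *
im,K,M=snap('wrist'); np.savez('w6.npz',im=im,K=K,M=M)
print([ (q['conf'],ray(K,M,px(q['point']),.09)) for q in models.spot_point('wrist','slide_grip')])
hsv=cv2.cvtColor(im,cv2.COLOR_BGR2HSV)
q=proj(K,M,[P(0,-.3845,.108),P(0,-.3845,.048)])
m=((hsv[...,0]<8)|(hsv[...,0]>172))&(hsv[...,1]>180)&(hsv[...,2]>60)
ys,xs=np.nonzero(m); k=np.hypot(xs-q[0,0],ys-q[0,1])<60
print('model top,base',q,'red blob',xs[k].min() if k.any() else None,xs[k].max(),ys[k].min(),ys[k].max())
p,R=now();print(p)
plan(p,R,[(P(0,-.3845,.093),YAW,0,.04)])
print('t',pockets('side',*snap('side')[1:]))
cv2.imwrite('pics/w6.png',im)
```

```text
[]
model top,base [[256.17615975 194.38649559]
 [256.24056762 176.1595236 ]] red blob 246 268 171 205
[ 0.54763354 -0.11471713  0.19005623]
T [[-0.003,0.304,0.006],[-0.006,0.607,0.013]] R [[0.0,-0.001,-0.0],[0.001,-0.002,-0.001]] G [0,0]
T [[-0.004,0.303,0.006],[-0.007,0.606,0.011]] R [[0.0,-0.002,-0.0],[0.001,-0.003,-0.0]] G [0,0]
-- [0.55, -0.114, 0.093] -6.732254092787173
t [(0.89, np.float64(0.1019), np.float64(-12.8), np.float64(203.2)), (0.87, np.float64(0.1025), np.float64(-16.8), np.float64(271.2)), (0.69, np.float64(0.0972), np.float64(-14.1), np.float64(57.9)), (0.67, np.float64(0.0972), np.float64(-21.0), np.float64(339.0)), (0.57, np.float64(0.0982), np.float64(-19.1), np.float64(124.9))]
```

Request:
arm_command:
  translation:
    - [0, 0.5, 0.01]
    - [0, 1, 0.02]
    - [0, 1, 0.02]
  rotation:
    - [0, 0, 0]
    - [0, 0, 0]
    - [0, 0, 0]
  grip: [0, 0, 0]

```text
time_s: 11.35
position: [0.5458, -0.1117, 0.1066]
tcp_rot: [[-0.119, -0.011, 0.993], [-0.993, 0.005, -0.119], [-0.003, -1.0, -0.012]]
force: [-0.7, 0.3, -0.5]
opening: 0.499
```

Request:
arm_command:
  translation:
    - [0, 0.21, 0]
    - [0, 0.21, 0]
    - [0, 0.21, 0]
    - [0, 0.21, 0]
    - [0, 0.21, 0]
  rotation:
    - [0, 0, 0]
    - [0, 0, 0]
    - [0, 0, 0]
    - [0, 0, 0]
    - [0, 0, 0]
  grip: [1, 1, 1, 1, 1]

```text
time_s: 11.85
position: [0.5503, -0.1146, 0.0959]
tcp_rot: [[-0.12, 0.001, 0.993], [-0.993, -0.0, -0.12], [0.0, -1.0, 0.001]]
force: [-2.4, 2.0, 5.2]
opening: 0.225
```

Request:
arm_command:
  translation:
    - [0, 0, 0]
    - [0, 0, 0]
  rotation:
    - [0, 0, 0]
    - [0, 0, 0]
  grip: [1, 1]

```text
time_s: 12.05
position: [0.5503, -0.1146, 0.0958]
tcp_rot: [[-0.12, 0.001, 0.993], [-0.993, -0.0, -0.12], [-0.0, -1.0, 0.001]]
force: [-1.4, 2.3, 6.2]
opening: 0.221
```

Request:
arm_command:
  translation:
    - [-0.12, 0, 0]
    - [-0.24, 0, 0]
    - [-0.36, 0, 0]
    - [-0.48, 0, 0]
    - [-0.6, 0, 0]
  rotation:
    - [0, 0, 0]
    - [0, 0, 0]
    - [0, 0, 0]
    - [0, 0, 0]
    - [0, 0, 0]
  grip: [1, 1, 1, 1, 1]

```text
time_s: 12.55
position: [0.5554, -0.0704, 0.0955]
tcp_rot: [[-0.12, -0.001, 0.993], [-0.993, -0.005, -0.12], [0.005, -1.0, -0.0]]
force: [-3.3, -3.9, -0.6]
opening: 0.231
```

Request:
arm_command:
  translation:
    - [-0.12, 0, 0]
    - [-0.24, 0, 0]
    - [-0.36, 0, 0]
    - [-0.48, 0, 0]
    - [-0.6, 0, 0]
  rotation:
    - [0, 0, 0]
    - [0, 0, 0]
    - [0, 0, 0]
    - [0, 0, 0]
    - [0, 0, 0]
  grip: [1, 1, 1, 1, 1]

```text
time_s: 13.05
position: [0.562, -0.0184, 0.0944]
tcp_rot: [[-0.12, 0.0, 0.993], [-0.993, 0.0, -0.12], [-0.0, -1.0, 0.0]]
force: [0.8, 0.4, 0.2]
opening: 0.006
```

Request:
arm_command:
  translation:
    - [-0.08, 0, 0]
    - [-0.14, 0, 0]
    - [-0.14, 0, 0]
    - [-0.14, 0, 0]
  rotation:
    - [0, 0, 0]
    - [0, 0, 0]
    - [0, 0, 0]
    - [0, 0, 0]
  grip: [1, 1, 1, 1]

```text
time_s: 13.45
position: [0.5631, -0.0085, 0.0943]
tcp_rot: [[-0.12, -0.0, 0.993], [-0.993, -0.0, -0.12], [0.0, -1.0, -0.0]]
force: [-0.3, -0.1, -0.5]
opening: 0.006
```

Request:
arm_command:
  translation:
    - [0, -0.5, 0]
    - [0, -1, 0]
    - [0, -1, 0]
  rotation:
    - [0, 0, 0]
    - [0, 0, 0]
    - [0, 0, 0]
  grip: [-0.2, -0.2, -0.2]

```text
time_s: 13.75
position: [0.567, -0.0097, 0.1794]
tcp_rot: [[-0.121, 0.011, 0.993], [-0.993, -0.002, -0.121], [0.001, -1.0, 0.012]]
force: [0.6, 0.1, 0.6]
opening: 0.192
```

Request:
arm_command:
  translation:
    - [0.2, 0, 0]
    - [0.4, 0, 0]
    - [0.6, 0, 0]
    - [0.6, 0, 0]
    - [0.6, 0, 0]
  rotation:
    - [0, -0.14, 0]
    - [0, -0.28, 0]
    - [0, -0.42, 0]
    - [0, -0.56, 0]
    - [0, -0.7, 0]
  grip: [-0.2, -0.2, -0.2, -0.2, -0.2]

```text
time_s: 14.25
position: [0.5567, -0.0571, 0.1736]
tcp_rot: [[0.578, -0.001, 0.816], [-0.816, 0.0, 0.578], [-0.001, -1.0, -0.001]]
force: [-0.2, 0.3, -0.1]
opening: 0.579
```

Request:
arm_command:
  translation:
    - [0, 0, 0]
    - [0, 0, 0]
    - [0, 0, 0]
    - [0, 0, 0]
    - [0, 0, 0]
  rotation:
    - [0, -0.14, 0]
    - [0, -0.28, 0]
    - [0, -0.42, 0]
    - [0, -0.56, 0]
    - [0, -0.7, 0]
  grip: [-0.2, -0.2, -0.2, -0.2, -0.2]

```text
time_s: 14.75
position: [0.5568, -0.0565, 0.1736]
tcp_rot: [[0.976, -0.001, 0.219], [-0.219, 0.0, 0.976], [-0.001, -1.0, 0.0]]
force: [-0.0, 0.2, 0.1]
opening: 0.599
```

Request:
arm_command:
  translation:
    - [0, 0, 0]
    - [0, 0, 0]
  rotation:
    - [0, -0.1, 0]
    - [0, -0.1, 0]
  grip: [-0.2, -0.2]

```text
time_s: 14.95
position: [0.5568, -0.0564, 0.1737]
tcp_rot: [[0.993, -0.001, 0.121], [-0.121, 0.0, 0.993], [-0.001, -1.0, 0.0]]
force: [-0.3, 0.8, 0.7]
opening: 0.6
```

```bash
cat >> car.py <<'E'
def redblob(im,K,M,near):
    hsv=cv2.cvtColor(im,cv2.COLOR_BGR2HSV); q=proj(K,M,near)[0]
    m=(((hsv[...,0]<6)|(hsv[...,0]>174))&(hsv[...,1]>190)&(hsv[...,2]>60)).astype(np.uint8)
    n,_,st,c=cv2.connectedComponentsWithStats(m)
    return [(st[i].tolist(),c[i].round(1).tolist(), ray(K,M,c[i],.085)[:2].round(4).tolist()) for i in range(1,n) if st[i,4]>60], q
def inv(w):
    d=np.array(w)[:2]-X[:2]; c,n=np.cos(X[2]),np.sin(X[2]); return (round(c*d[0]+n*d[1],4),round(-n*d[0]+c*d[1],4))
E
python3 - <<'E'
from car import *
im,K,M=snap('wrist'); np.savez('w7.npz',im=im,K=K,M=M); cv2.imwrite('pics/w7.png',cv2.resize(im,(800,600),interpolation=cv2.INTER_CUBIC))
p,R=now(); print(p,inv(p),np.degrees(np.arctan2(R[1,2],R[0,2])))
b,q=redblob(im,K,M,P(0,-.3,.1)); print([x+(inv(x[2]),) for x in b])
im,K,M=snap('top'); b,q=redblob(im,K,M,P(0,-.3,.1)); print([x+(inv(x[2]),) for x in b])
E
```

```text
[ 0.55690159 -0.05637364  0.17376656] (np.float64(0.0006), np.float64(-0.3266)) 82.91401844057008
[([218, 181, 26, 37, 846], [230.7, 199.7], [0.5555, -0.079], (np.float64(0.0018), np.float64(-0.3492)))]
[([27, 0, 54, 52, 307], [53.5, 23.6], [1.0264, 0.5676], (np.float64(0.3937), np.float64(0.3482))), ([96, 67, 18, 19, 81], [105.0, 77.2], [0.8586, 0.4113], (np.float64(0.2454), np.float64(0.1733)))]
```

View pics/w7.png

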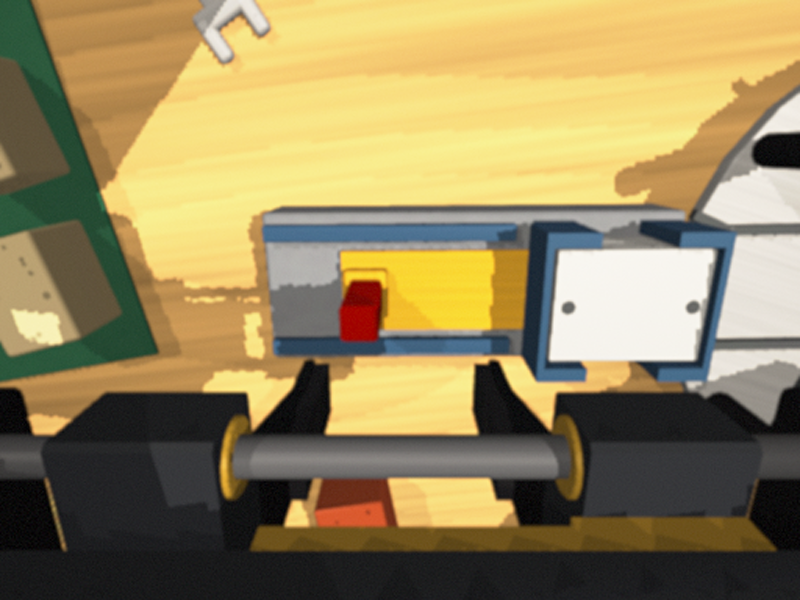

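Request:
arm_command:
  translation:
    - [0, 0.1, -0.28]
    - [0, 0.4, -0.28]
    - [0, 0.78, -0.28]
    - [0, 0.78, -0.28]
  rotation:
    - [0, 0, 0]
    - [0, 0, 0]
    - [0, 0, 0]
    - [0, 0, 0]
  grip: [0, 0, 0, 0]

```text
time_s: 15.45
position: [0.5515, -0.0777, 0.1086]
tcp_rot: [[0.992, -0.008, 0.123], [-0.123, 0.003, 0.992], [-0.008, -1.0, 0.002]]
force: [-0.1, 0.5, 0.9]
opening: 0.509
```

Request:
arm_command:
  translation:
    - [0, 0, 0]
    - [0, 0, 0]
    - [0, 0, 0]
    - [0, 0, 0]
    - [0, 0, 0]
  rotation:
    - [0, 0, 0]
    - [0, 0, 0]
    - [0, 0, 0]
    - [0, 0, 0]
    - [0, 0, 0]
  grip: [1, 1, 1, 1, 1]

```text
time_s: 15.95
position: [0.555, -0.0784, 0.1127]
tcp_rot: [[0.993, 0.001, 0.121], [-0.121, -0.001, 0.993], [0.001, -1.0, -0.0]]
force: [-0.2, 0.2, 0.6]
opening: 0.128
```

Request:
arm_command:
  translation:
    - [0, 0, 0]
    - [0, 0, 0.12]
    - [0, 0, 0.24]
    - [0, 0, 0.36]
    - [0, 0, 0.48]
  rotation:
    - [0, 0, 0]
    - [0, 0, 0]
    - [0, 0, 0]
    - [0, 0, 0]
    - [0, 0, 0]
  grip: [1, 1, 1, 1, 1]

```text
time_s: 16.45
position: [0.5592, -0.039, 0.1118]
tcp_rot: [[0.993, -0.0, 0.12], [-0.12, 0.0, 0.993], [-0.0, -1.0, 0.0]]
force: [-0.2, 0.2, -0.0]
opening: 0.007
```

Run:
```python
from car import *
d=np.load('w7.npz'); K,M=d['K'],d['M']
for uv,z in [((360,320),.108),((365,275),.048),((360,300),.09)]: 
    w=ray(K,M,np.array(uv)/1.5625,z); print(w,inv(w))
im,K,M=snap('wrist'); cv2.imwrite('pics/w8.png',cv2.resize(im,(800,600),interpolation=cv2.INTER_CUBIC))
b,q=redblob(im,K,M,P(0,-.3,.1)); print([x+(inv(x[2]),) for x in b]); p=now()[0]; print(p,inv(p))
im,K,M=snap('side'); b,q=redblob(im,K,M,P(0,-.3,.1)); print([x+(inv(x[2]),) for x in b])
```

```text
[ 0.55220017 -0.0768703   0.108     ] (np.float64(-0.0017), np.float64(-0.3475))
[ 0.54438933 -0.07742707  0.048     ] (np.float64(-0.0094), np.float64(-0.3489))
[ 0.54727721 -0.07757685  0.09      ] (np.float64(-0.0065), np.float64(-0.3487))
[([176, 201, 41, 50, 1637], [196.8, 227.1], [0.5541, -0.0786], (np.float64(0.0004), np.float64(-0.349)))]
[ 0.55909578 -0.0375538   0.11179887] (np.float64(0.0006), np.float64(-0.3076))
[([0, 56, 82, 88, 1009], [34.9, 99.0], [2.1259, -0.4525], (np.float64(1.6052), np.float64(-0.536)))]
```

View pics/w8.png

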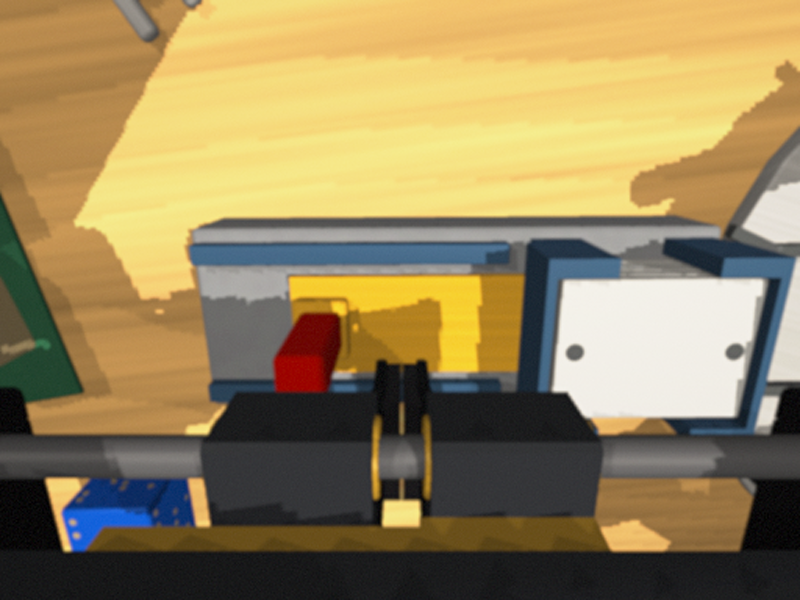

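Request:
arm_command:
  translation:
    - [0, -0.4, 0]
    - [0, -0.4, -0.2]
    - [0, -0.4, -0.511]
    - [0, -0.4, -0.511]
    - [0, -0.4, -0.511]
  rotation:
    - [0, 0, 0]
    - [0, 0, 0]
    - [0, 0, 0]
    - [0, 0, 0]
    - [0, 0, 0]
  grip: [0, 0, 0, 0, 0]

```text
time_s: 17.05
position: [0.5539, -0.0814, 0.1435]
tcp_rot: [[0.992, -0.001, 0.122], [-0.122, 0.0, 0.992], [-0.001, -1.0, 0.0]]
force: [-0.4, 0.9, 0.5]
opening: 0.375
```

Request:
arm_command:
  translation:
    - [0, 0.3, 0]
    - [0, 0.6, 0]
    - [0, 0.73, 0]
    - [0, 0.73, 0]
  rotation:
    - [0, 0, 0]
    - [0, 0, 0]
    - [0, 0, 0]
    - [0, 0, 0]
  grip: [0, 0, 0, 0]

```text
time_s: 17.45
position: [0.5529, -0.0798, 0.0838]
tcp_rot: [[0.993, -0.004, 0.12], [-0.12, 0.002, 0.993], [-0.004, -1.0, 0.001]]
force: [0.5, 0.4, -0.5]
opening: 0.501
```

Request:
arm_command:
  translation:
    - [0, 0, 0]
    - [0, 0, 0]
    - [0, 0, 0]
    - [0, 0, 0]
    - [0, 0, 0]
  rotation:
    - [0, 0, 0]
    - [0, 0, 0]
    - [0, 0, 0]
    - [0, 0, 0]
    - [0, 0, 0]
  grip: [1, 1, 1, 1, 1]

```text
time_s: 17.95
position: [0.555, -0.0808, 0.0864]
tcp_rot: [[0.993, 0.002, 0.12], [-0.12, -0.0, 0.993], [0.002, -1.0, -0.0]]
force: [0.3, 1.2, 3.8]
opening: 0.226
```

Request:
arm_command:
  translation:
    - [0, 0, 0]
    - [0, 0, 0]
  rotation:
    - [0, 0, 0]
    - [0, 0, 0]
  grip: [1, 1]

```text
time_s: 18.15
position: [0.5549, -0.0809, 0.0864]
tcp_rot: [[0.993, 0.002, 0.12], [-0.12, -0.001, 0.993], [0.002, -1.0, -0.0]]
force: [-0.3, 0.6, 6.3]
opening: 0.225
```

Request:
arm_command:
  translation:
    - [0, 0, 0.1]
    - [0, 0, 0.2]
    - [0, 0, 0.3]
    - [0, 0, 0.4]
    - [0, 0, 0.5]
  rotation:
    - [0, 0, 0]
    - [0, 0, 0]
    - [0, 0, 0]
    - [0, 0, 0]
    - [0, 0, 0]
  grip: [1, 1, 1, 1, 1]

```text
time_s: 18.65
position: [0.559, -0.0454, 0.0863]
tcp_rot: [[0.993, -0.0, 0.119], [-0.119, -0.006, 0.993], [0.001, -1.0, -0.006]]
force: [-3.1, -9.8, 5.4]
opening: 0.227
```

Request:
arm_command:
  translation:
    - [0, 0, 0.1]
    - [0, 0, 0.2]
    - [0, 0, 0.3]
    - [0, 0, 0.42]
    - [0, 0, 0.42]
  rotation:
    - [0, 0, 0]
    - [0, 0, 0]
    - [0, 0, 0]
    - [0, 0, 0]
    - [0, 0, 0]
  grip: [1, 1, 1, 1, 1]

```text
time_s: 19.15
position: [0.5631, -0.0097, 0.0863]
tcp_rot: [[0.993, -0.0, 0.118], [-0.118, -0.004, 0.993], [0.0, -1.0, -0.004]]
force: [-1.8, -6.6, 6.4]
opening: 0.23
```

Request:
arm_command:
  translation:
    - [0, 0, 0]
    - [0, 0, 0]
  rotation:
    - [0, 0, 0]
    - [0, 0, 0]
  grip: [1, 1]

```text
time_s: 19.35
position: [0.5632, -0.0097, 0.0863]
tcp_rot: [[0.993, 0.0, 0.119], [-0.119, -0.003, 0.993], [0.0, -1.0, -0.003]]
force: [-2.6, -5.6, 5.7]
opening: 0.227
```

Request:
arm_command:
  translation:
    - [0, 0, 0.03]
    - [0, 0, 0.06]
    - [0, 0, 0.06]
  rotation:
    - [0, 0, 0]
    - [0, 0, 0]
    - [0, 0, 0]
  grip: [1, 1, 1]

```text
time_s: 19.65
position: [0.5632, -0.0096, 0.0863]
tcp_rot: [[0.993, -0.002, 0.116], [-0.116, -0.011, 0.993], [-0.001, -1.0, -0.011]]
force: [-4.9, -20.6, 6.2]
opening: 0.229
```

Request:
arm_command:
  translation:
    - [0, 0, -0.14]
    - [0, 0, -0.28]
    - [0, 0, -0.42]
    - [0, 0, -0.56]
    - [0, 0, -0.7]
  rotation:
    - [0, 0, 0]
    - [0, 0, 0]
    - [0, 0, 0]
    - [0, 0, 0]
    - [0, 0, 0]
  grip: [1, 1, 1, 1, 1]

```text
time_s: 20.15
position: [0.5577, -0.0568, 0.0862]
tcp_rot: [[0.993, 0.002, 0.121], [-0.121, 0.003, 0.993], [0.002, -1.0, 0.003]]
force: [2.3, 9.7, 4.8]
opening: 0.228
```

Request:
arm_command:
  translation:
    - [0, 0, -0.14]
    - [0, 0, -0.28]
    - [0, 0, -0.42]
    - [0, 0, -0.56]
    - [0, 0, -0.72]
  rotation:
    - [0, 0, 0]
    - [0, 0, 0]
    - [0, 0, 0]
    - [0, 0, 0]
    - [0, 0, 0]
  grip: [1, 1, 1, 1, 1]

```text
time_s: 20.65
position: [0.5509, -0.1149, 0.0862]
tcp_rot: [[0.993, 0.002, 0.122], [-0.122, 0.002, 0.993], [0.002, -1.0, 0.002]]
force: [10.7, 48.8, 0.6]
opening: 0.225
```

Request:
arm_command:
  translation:
    - [0, 0, 0]
    - [0, 0, 0]
  rotation:
    - [0, 0, 0]
    - [0, 0, 0]
  grip: [1, 1]

```text
time_s: 20.85
position: [0.5509, -0.1146, 0.0862]
tcp_rot: [[0.993, 0.002, 0.122], [-0.122, 0.002, 0.993], [0.002, -1.0, 0.002]]
force: [2.8, 5.7, 4.4]
opening: 0.231
```

```bash
cat >> plan.py <<'E'
def arc(a0,a1,step,z,joff,r=.14,g=1):
    """peg arc; jaw world angle = a + joff"""
    n=int(np.ceil(abs(a1-a0)/step)); an=a0+(a1-a0)*np.arange(n+1)/n
    for i in range(0,n,5):
        R0=Rdown(an[i]+joff); p0=np.array(A(r,an[i],z)); T=[];Q=[]
        for a in an[i+1:i+6]:
            T.append((R0.T@(np.array(A(r,a,z))-p0)/.08).round(3).tolist())
            Q.append(-round((a-an[i])/60,3))
        print('T',str(T).replace(' ',''),'Ry',Q)
E
python3 - <<'E'
from plan import *
p,R=now(); j=YAW-90
p,R=plan(p,R,[(p+[0,0,.104],83.3,0,.05),(A(.141,162,.19),162+j,0,.05),(A(.141,162,.1),162+j,0,.04)])
arc(162,234,5.2,.1,j,.141)
E
```

```text
T [[0.0,-0.325,0.001],[0.001,-0.65,0.002]] R [[-0.0,-0.002,0.0],[-0.001,-0.003,0.001]] G [0,0]
T [[0.0,-0.325,0.0],[0.001,-0.65,0.0]] R [[-0.0,-0.001,0.0],[-0.001,-0.002,0.001]] G [0,0]
-- [0.551, -0.115, 0.19] 83.3
T [[-0.141,0.0,0.446],[-0.282,0.001,0.893]] R [[-0.0,0.025,-0.0],[-0.0,0.05,-0.0]] G [0,0]
T [[-0.164,0.0,0.438],[-0.329,0.001,0.877]] R [[-0.0,0.025,-0.0],[-0.0,0.05,-0.0]] G [0,0]
T [[-0.187,0.0,0.43],[-0.374,0.001,0.859]] R [[-0.0,0.025,-0.0],[-0.0,0.05,-0.0]] G [0,0]
T [[-0.209,0.0,0.419],[-0.418,0.0,0.838]] R [[-0.0,0.025,-0.0],[-0.0,0.05,-0.0]] G [0,0]
T [[-0.231,0.0,0.408],[-0.462,0.001,0.815]] R [[-0.0,0.025,-0.0],[-0.0,0.05,-0.0]] G [0,0]
T [[-0.252,0.0,0.395],[-0.504,0.0,0.79]] R [[-0.0,0.025,-0.0],[-0.0,0.05,-0.0]] G [0,0]
-- [0.467, 0.327, 0.19] 65.26774590721283
T [[0.0,0.282,-0.0],[0.0,0.563,-0.0]] R [[-0.0,0.0,-0.0],[-0.0,0.0,-0.0]] G [0,0]
T [[0.0,0.281,-0.0],[0.0,0.562,-0.001]] R [[-0.0,0.0,-0.0],[-0.0,0.0,-0.0]] G [0,0]
-- [0.467, 0.327, 0.1] 65.26774590721283
T [[0.007,0.0,-0.158],[0.028,0.0,-0.315],[0.064,0.0,-0.469],[0.112,0.0,-0.619],[0.175,0.0,-0.765]] Ry [np.float64(-0.086), np.float64(-0.171), np.float64(-0.257), np.float64(-0.343), np.float64(-0.429)]
T [[0.007,0.0,-0.158],[0.028,0.0,-0.315],[0.064,0.0,-0.469],[0.112,0.0,-0.619],[0.175,0.0,-0.765]] Ry [np.float64(-0.086), np.float64(-0.171), np.float64(-0.257), np.float64(-0.343), np.float64(-0.429)]
T [[0.007,0.0,-0.158],[0.028,0.0,-0.315],[0.064,0.0,-0.469],[0.112,0.0,-0.619]] Ry [np.float64(-0.086), np.float64(-0.171), np.float64(-0.257), np.float64(-0.343)]
```

Request:
arm_command:
  translation:
    - [0, 0, 0]
    - [0, 0, 0]
    - [0, -0.4, 0]
    - [0, -0.8, 0]
    - [0, -1, 0]
  rotation:
    - [0, 0, 0]
    - [0, 0, 0]
    - [0, 0, 0]
    - [0, 0, 0]
    - [0, 0, 0]
  grip: [0, 0, 0, 0, 0]

```text
time_s: 21.35
position: [0.5507, -0.1166, 0.1674]
tcp_rot: [[0.993, 0.002, 0.121], [-0.121, -0.002, 0.993], [0.002, -1.0, -0.001]]
force: [0.9, -0.5, 0.4]
opening: 0.488
```

Request:
arm_command:
  translation:
    - [-0.28, -0.3, 0.893]
    - [-0.28, -0.3, 0.893]
  rotation:
    - [0, 0.05, 0]
    - [0, 0.05, 0]
  grip: [0, 0]

```text
time_s: 21.55
position: [0.5356, -0.0412, 0.1903]
tcp_rot: [[0.985, -0.0, 0.175], [-0.175, 0.0, 0.985], [-0.001, -1.0, 0.0]]
force: [-0.1, 0.1, -0.2]
opening: 0.498
```

Request:
arm_command:
  translation:
    - [-0.329, 0, 0.877]
    - [-0.329, 0, 0.877]
  rotation:
    - [0, 0.05, 0]
    - [0, 0.05, 0]
  grip: [0, 0]

```text
time_s: 21.75
position: [0.5208, 0.0338, 0.1894]
tcp_rot: [[0.975, -0.002, 0.224], [-0.224, 0.001, 0.975], [-0.002, -1.0, 0.0]]
force: [-0.8, -0.1, -0.1]
opening: 0.496
```

Request:
arm_command:
  translation:
    - [-0.374, 0, 0.859]
    - [-0.374, 0, 0.859]
  rotation:
    - [0, 0.05, 0]
    - [0, 0.05, 0]
  grip: [0, 0]

```text
time_s: 21.95
position: [0.507, 0.1074, 0.1891]
tcp_rot: [[0.962, -0.002, 0.274], [-0.274, 0.0, 0.962], [-0.002, -1.0, -0.0]]
force: [-0.1, 0.6, -0.1]
opening: 0.502
```

Request:
arm_command:
  translation:
    - [-0.418, 0, 0.838]
    - [-0.418, 0, 0.838]
  rotation:
    - [0, 0.05, 0]
    - [0, 0.05, 0]
  grip: [0, 0]

```text
time_s: 22.15
position: [0.4936, 0.181, 0.1891]
tcp_rot: [[0.946, -0.002, 0.324], [-0.324, 0.0, 0.946], [-0.002, -1.0, -0.0]]
force: [0.6, -0.9, 0.0]
opening: 0.502
```

Request:
arm_command:
  translation:
    - [-0.462, 0, 0.815]
    - [-0.462, 0, 0.815]
  rotation:
    - [0, 0.05, 0]
    - [0, 0.05, 0]
  grip: [0, 0]

```text
time_s: 22.35
position: [0.4801, 0.2548, 0.1891]
tcp_rot: [[0.928, -0.001, 0.373], [-0.373, 0.0, 0.928], [-0.001, -1.0, -0.0]]
force: [0.4, -0.3, 0.2]
opening: 0.499
```

Request:
arm_command:
  translation:
    - [-0.504, 0, 0.79]
    - [-0.504, 0, 0.79]
    - [-0.504, 0, 0.79]
  rotation:
    - [0, 0.05, 0]
    - [0, 0.05, 0]
    - [0, 0.05, 0]
  grip: [0, 0, 0]

```text
time_s: 22.65
position: [0.4665, 0.3287, 0.189]
tcp_rot: [[0.909, -0.0, 0.418], [-0.418, 0.0, 0.909], [-0.0, -1.0, 0.0]]
force: [0.7, -0.4, 0.1]
opening: 0.503
```

Run:
```python
from car import *
p,R=now(); print(p,A(.141,162,.1))
im,K,M=snap('wrist'); np.savez('w9.npz',im=im,K=K,M=M)
print(proj(K,M,A(.14,162,.128))*1.5625,proj(K,M,A(.14,162,.04))*1.5625)
outline(K,M,im,-18); cv2.imwrite('pics/w9.png',cv2.resize(im,(800,600)))
plan(p,R,[(A(.141,162,.1),162+YAW-90,0,.04)])
```

```text
[0.46646433 0.32870343 0.18901769] [np.float64(0.46653353527809194), np.float64(0.3269913604999263), 0.1]
[[398.88051281 330.28444421]] [[399.32875627 282.88373157]]
T [[0.002,0.278,-0.005],[0.005,0.556,-0.01]] R [[-0.0,0.0,-0.0],[-0.0,0.0,-0.0]] G [0,0]
T [[0.002,0.278,-0.004],[0.005,0.557,-0.009]] R [[-0.0,0.0,-0.0],[-0.0,0.001,-0.0]] G [0,0]
-- [0.467, 0.327, 0.1] 65.26774590721283
```

View pics/w9.png

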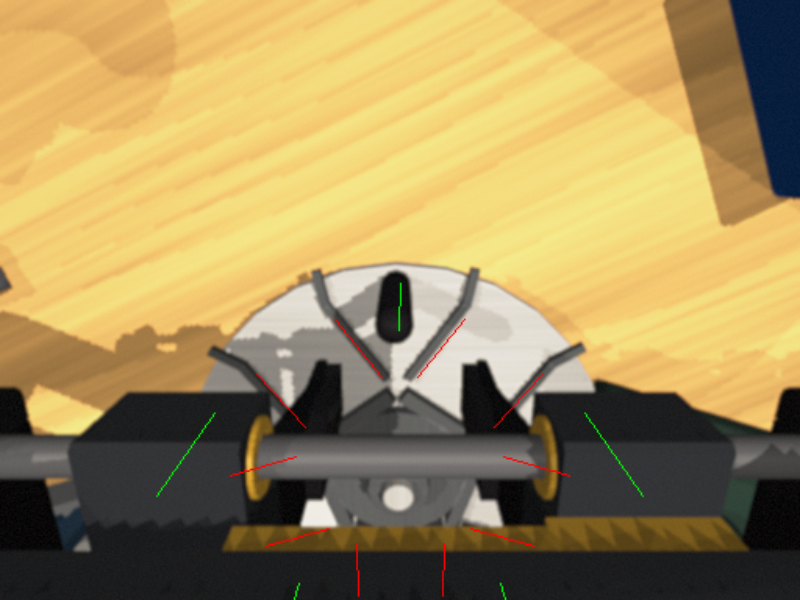

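Request:
arm_command:
  translation:
    - [0, 0.5, -0.02]
    - [0, 1, -0.03]
    - [0, 1, -0.03]
  rotation:
    - [0, 0, 0]
    - [0, 0, 0]
    - [0, 0, 0]
  grip: [0, 0, 0]

```text
time_s: 23.0
position: [0.4626, 0.3205, 0.1047]
tcp_rot: [[0.906, -0.011, 0.423], [-0.423, -0.006, 0.906], [-0.008, -1.0, -0.01]]
force: [-1.5, -0.2, 0.0]
opening: 0.5
```

Request:
arm_command:
  translation:
    - [0, 0.1, 0]
    - [0, 0.1, 0]
    - [0, 0.1, 0]
    - [0, 0.1, 0]
    - [0, 0.1, 0]
  rotation:
    - [0, 0, 0]
    - [0, 0, 0]
    - [0, 0, 0]
    - [0, 0, 0]
    - [0, 0, 0]
  grip: [1, 1, 1, 1, 1]

```text
time_s: 23.5
position: [0.4675, 0.3243, 0.1031]
tcp_rot: [[0.907, 0.003, 0.421], [-0.421, 0.001, 0.907], [0.002, -1.0, 0.002]]
force: [0.3, -1.6, 4.5]
opening: 0.218
```

Request:
arm_command:
  translation:
    - [0, 0, 0]
    - [0, 0, 0]
  rotation:
    - [0, 0, 0]
    - [0, 0, 0]
  grip: [1, 1]

```text
time_s: 23.7
position: [0.4675, 0.3243, 0.103]
tcp_rot: [[0.907, 0.003, 0.421], [-0.421, 0.001, 0.907], [0.002, -1.0, 0.002]]
force: [-0.0, -2.8, 6.4]
opening: 0.219
```

```bash
cat >> car.py <<'E'
def where():
    p,R=now(); x,y=inv(p); print('press',x,y,'r',round(np.hypot(x,y),4),'ang',round(np.degrees(np.arctan2(y,x))%360,2),'z',p[2].round(4),'jaw(press)',round(np.degrees(np.arctan2(R[1,2],R[0,2]))-YAW,1),'open',round(bot.read_state()['opening'],3),'t',bot.read_state()['time_s'])
E
python3 -c "
from car import *
where()"
```

```text
press -0.1328 0.041 r 0.139 ang 162.84 z 0.103 jaw(press) 71.8 open 0.219 t 23.7
```

Request:
arm_command:
  translation:
    - [0.007, 0, -0.158]
    - [0.028, 0, -0.315]
    - [0.064, 0, -0.469]
    - [0.112, 0, -0.619]
    - [0.175, 0, -0.765]
  rotation:
    - [0, -0.086, 0]
    - [0, -0.171, 0]
    - [0, -0.257, 0]
    - [0, -0.343, 0]
    - [0, -0.429, 0]
  grip: [1, 1, 1, 1, 1]

```text
time_s: 24.2
position: [0.4554, 0.2637, 0.103]
tcp_rot: [[1.0, 0.006, -0.018], [0.018, 0.003, 1.0], [0.006, -1.0, 0.003]]
force: [1.0, 2.8, 3.7]
opening: 0.218
```

Request:
arm_command:
  translation:
    - [0.007, 0, -0.158]
    - [0.028, 0, -0.315]
    - [0.064, 0, -0.469]
    - [0.112, 0, -0.619]
    - [0.175, 0, -0.765]
  rotation:
    - [0, -0.086, 0]
    - [0, -0.171, 0]
    - [0, -0.257, 0]
    - [0, -0.343, 0]
    - [0, -0.429, 0]
  grip: [1, 1, 1, 1, 1]

```text
time_s: 24.7
position: [0.4713, 0.2029, 0.1031]
tcp_rot: [[0.893, 0.007, -0.45], [0.45, 0.003, 0.893], [0.008, -1.0, -0.0]]
force: [3.1, 5.5, 2.0]
opening: 0.216
```

Request:
arm_command:
  translation:
    - [0.007, 0, -0.158]
    - [0.028, 0, -0.315]
    - [0.064, 0, -0.469]
    - [0.11, 0, -0.6]
    - [0.11, 0, -0.6]
  rotation:
    - [0, -0.086, 0]
    - [0, -0.171, 0]
    - [0, -0.257, 0]
    - [0, -0.33, 0]
    - [0, -0.33, 0]
  grip: [1, 1, 1, 1, 1]

```text
time_s: 25.2
position: [0.5026, 0.1631, 0.1031]
tcp_rot: [[0.69, 0.01, -0.724], [0.724, 0.002, 0.69], [0.008, -1.0, -0.006]]
force: [4.3, 4.8, 3.0]
opening: 0.215
```

```bash
python3 -c "
from car import *
where()
im,K,M=snap('side'); print(pockets('side',K,M))
p,R=now()
print('home handle rel');
plan(p,R,[(p+[0,0,.08],np.degrees(np.arctan2(R[1,2],R[0,2])),0,.05),((.5509,-.1146,.185),83.2,0,.05),((.5509,-.1146,.086),83.2,0,.04)])"
```

```text
press -0.079 -0.115 r 0.1395 ang 235.51 z 0.1031 jaw(press) 143.1 open 0.215 t 25.2
[(0.93, np.float64(0.1054), np.float64(-17.1), np.float64(198.9)), (0.9, np.float64(0.0984), np.float64(-16.3), np.float64(55.7)), (0.79, np.float64(0.1016), np.float64(-15.0), np.float64(273.0)), (0.64, np.float64(0.1145), np.float64(-17.9), np.float64(342.1)), (0.58, np.float64(0.1027), np.float64(-19.1), np.float64(124.9))]
home handle rel
T [[0.004,-0.5,-0.002],[0.008,-1.0,-0.005]] R [[0.002,0.0,0.004],[0.005,0.0,0.008]] G [0,0]
-- [0.502, 0.164, 0.183] 136.28666522038574
T [[-0.232,-0.003,-0.317],[-0.465,-0.005,-0.633],[-0.697,-0.008,-0.95]] R [[-0.0,0.098,-0.0],[-0.0,0.197,-0.0],[-0.0,0.295,-0.0]] G [0,0,0]
T [[-0.125,-0.003,-0.372],[-0.25,-0.006,-0.744]] R [[-0.0,0.098,-0.0],[-0.0,0.197,-0.0]] G [0,0]
T [[-0.046,-0.003,-0.39],[-0.092,-0.006,-0.78]] R [[-0.0,0.098,-0.0],[-0.0,0.196,-0.0]] G [0,0]
T [[0.034,-0.002,-0.391],[0.068,-0.005,-0.782]] R [[-0.0,0.098,-0.0],[-0.0,0.197,-0.0]] G [0,0]
-- [0.551, -0.115, 0.185] 83.2
T [[0.0,0.31,-0.0],[0.0,0.619,-0.0]] R [[-0.0,-0.0,-0.0],[-0.0,-0.0,-0.0]] G [0,0]
T [[0.0,0.309,-0.0],[0.001,0.618,-0.001]] R [[-0.0,-0.0,-0.0],[-0.0,-0.0,-0.0]] G [0,0]
-- [0.551, -0.115, 0.086] 83.2
```

Request:
arm_command:
  translation:
    - [0, 0, 0.045]
    - [0, 0, 0.045]
    - [0, 0, 0.045]
  rotation:
    - [0, 0.02, 0]
    - [0, 0.02, 0]
    - [0, 0.02, 0]
  grip: [1, 1, 1]

```text
time_s: 25.6
position: [0.4985, 0.1669, 0.1031]
tcp_rot: [[0.706, 0.009, -0.708], [0.708, 0.003, 0.706], [0.008, -1.0, -0.004]]
force: [3.2, 5.0, 3.5]
opening: 0.217
```

Request:
arm_command:
  translation:
    - [0, 0, 0]
    - [0, 0, 0]
    - [0, -0.4, 0]
    - [0, -0.8, 0]
    - [0, -1, 0]
  rotation:
    - [0, 0, 0]
    - [0, 0, 0]
    - [0, 0, 0]
    - [0, 0, 0]
    - [0, 0, 0]
  grip: [0, 0, 0, 0, 0]

```text
time_s: 26.1
position: [0.4951, 0.1651, 0.1834]
tcp_rot: [[0.705, 0.001, -0.709], [0.709, -0.0, 0.705], [0.001, -1.0, -0.001]]
force: [0.4, 1.2, 0.0]
opening: 0.487
```

Request:
arm_command:
  translation:
    - [-0.69, -0.2, -0.97]
    - [-0.69, -0.2, -0.97]
    - [-0.69, -0.2, -0.97]
  rotation:
    - [0, 0.28, 0]
    - [0, 0.28, 0]
    - [0, 0.28, 0]
  grip: [0, 0, 0]

```text
time_s: 26.4
position: [0.5125, 0.0667, 0.1985]
tcp_rot: [[0.883, 0.003, -0.469], [0.469, -0.002, 0.883], [0.001, -1.0, -0.003]]
force: [0.3, 0.5, -0.3]
opening: 0.499
```

```bash
python3 -c "
from car import *
where()
p,R=now()
im,K,M=snap('wrist'); print(pockets('wrist',K,M)); im,K,M=snap('side'); print(pockets('side',K,M))
plan(p,R,[((.5509,-.1146,.185),83.2,0,.05)])"
```

```text
press -0.0579 -0.2095 r 0.2174 ang 254.55 z 0.1985 jaw(press) 124.7 open 0.499 t 26.4
[(0.82, np.float64(0.1032), np.float64(-19.7), np.float64(196.3)), (0.71, np.float64(0.1052), np.float64(-18.9), np.float64(125.1)), (0.56, np.float64(0.1051), np.float64(-18.5), np.float64(269.5))]
[(0.91, np.float64(0.1022), np.float64(-20.1), np.float64(339.9)), (0.88, np.float64(0.0975), np.float64(-16.0), np.float64(56.0)), (0.66, np.float64(0.0918), np.float64(-18.2), np.float64(125.8)), (0.62, np.float64(0.1085), np.float64(-17.0), np.float64(271.0))]
T [[-0.106,0.029,-0.371],[-0.213,0.058,-0.742]] R [[0.0,0.096,0.0],[0.001,0.193,0.001]] G [0,0]
T [[-0.03,0.029,-0.385],[-0.06,0.058,-0.77]] R [[0.0,0.096,0.0],[0.001,0.193,0.001]] G [0,0]
T [[0.048,0.028,-0.383],[0.096,0.057,-0.766]] R [[0.0,0.096,-0.0],[0.001,0.193,-0.0]] G [0,0]
-- [0.551, -0.115, 0.185] 83.2
```

Request:
arm_command:
  translation:
    - [-0.213, 0.05, -0.742]
    - [-0.213, 0.05, -0.742]
  rotation:
    - [0, 0.193, 0]
    - [0, 0.193, 0]
  grip: [0, 0]

```text
time_s: 26.8
position: [0.5248, 0.0099, 0.193]
tcp_rot: [[0.958, 0.0, -0.287], [0.287, -0.001, 0.958], [-0.0, -1.0, -0.001]]
force: [-0.4, 1.3, 0.6]
opening: 0.497
```

Request:
arm_command:
  translation:
    - [-0.06, 0.05, -0.77]
    - [-0.06, 0.05, -0.77]
  rotation:
    - [0, 0.193, 0]
    - [0, 0.193, 0]
  grip: [0, 0]

```text
time_s: 27.0
position: [0.5384, -0.0514, 0.1889]
tcp_rot: [[0.996, 0.0, -0.087], [0.087, -0.001, 0.996], [0.0, -1.0, -0.001]]
force: [-0.0, 0.3, 0.5]
opening: 0.502
```

Request:
arm_command:
  translation:
    - [0.096, 0.06, -0.766]
    - [0.096, 0.06, -0.766]
    - [0.096, 0.06, -0.766]
    - [0.096, 0.06, -0.766]
  rotation:
    - [0, 0.193, 0]
    - [0, 0.193, 0]
    - [0, 0.193, 0]
    - [0, 0.193, 0]
  grip: [0, 0, 0, 0]

```text
time_s: 27.4
position: [0.5498, -0.108, 0.1841]
tcp_rot: [[0.994, -0.002, 0.109], [-0.109, 0.002, 0.994], [-0.002, -1.0, 0.001]]
force: [0.1, 0.6, -0.7]
opening: 0.496
```

```bash
python3 -c "
from car import *
where()
p,R=now()
im,K,M=snap('wrist'); b,q=redblob(im,K,M,[.55,-.11,.1]); print([x+(inv(x[2]),) for x in b])
plan(p,R,[((.5509,-.1146,.086),83.2,0,.04)])"
```

```text
press -0.0005 -0.3787 r 0.3787 ang 269.92 z 0.1841 jaw(press) 90.5 open 0.496 t 27.4
[([238, 179, 22, 35, 718], [248.8, 196.8], [0.5511, -0.1155], (np.float64(0.0018), np.float64(-0.386)))]
T [[0.006,0.306,-0.02],[0.013,0.613,-0.041]] R [[-0.0,0.002,-0.0],[-0.001,0.005,-0.001]] G [0,0]
T [[0.006,0.306,-0.02],[0.013,0.613,-0.04]] R [[-0.0,0.002,-0.0],[-0.0,0.004,-0.001]] G [0,0]
-- [0.551, -0.115, 0.086] 83.2
```

Request:
arm_command:
  translation:
    - [0.01, 0.4, -0.08]
    - [0.02, 0.8, -0.08]
    - [0.02, 1, -0.08]
    - [0.02, 1, -0.08]
  rotation:
    - [0, 0.008, 0]
    - [0, 0.008, 0]
    - [0, 0.008, 0]
    - [0, 0.008, 0]
  grip: [0, 0, 0, 0]

```text
time_s: 27.85
position: [0.5491, -0.1136, 0.1025]
tcp_rot: [[0.993, -0.006, 0.117], [-0.117, 0.003, 0.993], [-0.006, -1.0, 0.002]]
force: [0.0, 0.9, 0.2]
opening: 0.503
```

Request:
arm_command:
  translation:
    - [0, 0.22, 0]
    - [0, 0.22, 0]
    - [0, 0.22, 0]
    - [0, 0.22, 0]
    - [0, 0.22, 0]
  rotation:
    - [0, 0, 0]
    - [0, 0, 0]
    - [0, 0, 0]
    - [0, 0, 0]
    - [0, 0, 0]
  grip: [1, 1, 1, 1, 1]

```text
time_s: 28.35
position: [0.5522, -0.1147, 0.0883]
tcp_rot: [[0.993, 0.002, 0.12], [-0.12, 0.002, 0.993], [0.002, -1.0, 0.002]]
force: [1.5, 4.4, 0.1]
opening: 0.225
```

Request:
arm_command:
  translation:
    - [0, 0, 0]
    - [0, 0, 0]
  rotation:
    - [0, 0, 0]
    - [0, 0, 0]
  grip: [1, 1]

```text
time_s: 28.55
position: [0.5522, -0.1147, 0.0883]
tcp_rot: [[0.993, 0.002, 0.12], [-0.12, 0.002, 0.993], [0.002, -1.0, 0.002]]
force: [2.1, 5.3, -0.2]
opening: 0.228
```

Request:
arm_command:
  translation:
    - [0, 0, 0.14]
    - [0, 0, 0.28]
    - [0, 0, 0.42]
    - [0, 0, 0.56]
    - [0, 0, 0.7]
  rotation:
    - [0, 0, 0]
    - [0, 0, 0]
    - [0, 0, 0]
    - [0, 0, 0]
    - [0, 0, 0]
  grip: [1, 1, 1, 1, 1]

```text
time_s: 29.05
position: [0.558, -0.0646, 0.0883]
tcp_rot: [[0.993, -0.0, 0.117], [-0.117, -0.007, 0.993], [0.001, -1.0, -0.007]]
force: [-5.0, -16.6, -0.4]
opening: 0.224
```

Request:
arm_command:
  translation:
    - [0, 0, 0.14]
    - [0, 0, 0.28]
    - [0, 0, 0.42]
    - [0, 0, 0.56]
    - [0, 0, 0.65]
  rotation:
    - [0, 0, 0]
    - [0, 0, 0]
    - [0, 0, 0]
    - [0, 0, 0]
    - [0, 0, 0]
  grip: [1, 1, 1, 1, 1]

```text
time_s: 29.55
position: [0.5642, -0.0105, 0.0882]
tcp_rot: [[0.993, 0.0, 0.118], [-0.118, -0.004, 0.993], [0.0, -1.0, -0.004]]
force: [-2.7, -7.2, 2.2]
opening: 0.231
```

Request:
arm_command:
  translation:
    - [0, 0, 0.03]
    - [0, 0, 0.03]
    - [0, 0, 0.03]
  rotation:
    - [0, 0, 0]
    - [0, 0, 0]
    - [0, 0, 0]
  grip: [1, 1, 1]

```text
time_s: 29.85
position: [0.5643, -0.0098, 0.0882]
tcp_rot: [[0.993, -0.001, 0.117], [-0.117, -0.006, 0.993], [0.0, -1.0, -0.006]]
force: [-2.8, -12.5, 2.1]
opening: 0.231
```

Request:
arm_command:
  translation:
    - [0, 0, -0.14]
    - [0, 0, -0.28]
    - [0, 0, -0.42]
    - [0, 0, -0.56]
    - [0, 0, -0.7]
  rotation:
    - [0, 0, 0]
    - [0, 0, 0]
    - [0, 0, 0]
    - [0, 0, 0]
    - [0, 0, 0]
  grip: [1, 1, 1, 1, 1]

```text
time_s: 30.35
position: [0.5584, -0.061, 0.0882]
tcp_rot: [[0.993, 0.002, 0.12], [-0.12, 0.002, 0.993], [0.001, -1.0, 0.003]]
force: [0.8, 7.8, 3.7]
opening: 0.225
```

Request:
arm_command:
  translation:
    - [0, 0, -0.14]
    - [0, 0, -0.28]
    - [0, 0, -0.42]
    - [0, 0, -0.56]
    - [0, 0, -0.68]
  rotation:
    - [0, 0, 0]
    - [0, 0, 0]
    - [0, 0, 0]
    - [0, 0, 0]
    - [0, 0, 0]
  grip: [1, 1, 1, 1, 1]

```text
time_s: 30.85
position: [0.552, -0.1149, 0.0881]
tcp_rot: [[0.992, 0.002, 0.122], [-0.122, 0.004, 0.992], [0.001, -1.0, 0.004]]
force: [9.3, 30.8, 11.1]
opening: 0.234
```

Request:
arm_command:
  translation:
    - [0, 0, -0.02]
    - [0, 0, -0.02]
    - [0, 0, -0.02]
  rotation:
    - [0, 0, 0]
    - [0, 0, 0]
    - [0, 0, 0]
  grip: [1, 1, 1]

```text
time_s: 31.15
position: [0.5521, -0.1148, 0.0882]
tcp_rot: [[0.993, 0.002, 0.122], [-0.122, 0.005, 0.993], [0.002, -1.0, 0.005]]
force: [2.4, 13.4, 6.9]
opening: 0.231
```

Request:
arm_command:
  translation:
    - [0, 0, 0]
    - [0, 0, 0]
    - [0, -0.4, 0]
    - [0, -0.8, 0]
    - [0, -1, 0]
  rotation:
    - [0, 0, 0]
    - [0, 0, 0]
    - [0, 0, 0]
    - [0, 0, 0]
    - [0, 0, 0]
  grip: [0, 0, 0, 0, 0]

```text
time_s: 31.65
position: [0.5524, -0.1196, 0.1694]
tcp_rot: [[0.993, 0.004, 0.12], [-0.12, -0.003, 0.993], [0.004, -1.0, -0.002]]
force: [0.3, -0.3, -0.1]
opening: 0.488
```

Request:
arm_command:
  translation:
    - [-0.28, -0.3, 0.893]
    - [-0.28, -0.3, 0.893]
  rotation:
    - [0, 0.05, 0]
    - [0, 0.05, 0]
  grip: [0, 0]

```text
time_s: 31.85
position: [0.5373, -0.0441, 0.1923]
tcp_rot: [[0.985, 0.001, 0.174], [-0.174, -0.001, 0.985], [0.001, -1.0, -0.0]]
force: [0.2, 0.4, 0.9]
opening: 0.499
```

Request:
arm_command:
  translation:
    - [-0.329, 0, 0.877]
    - [-0.329, 0, 0.877]
  rotation:
    - [0, 0.05, 0]
    - [0, 0.05, 0]
  grip: [0, 0]

```text
time_s: 32.05
position: [0.5225, 0.031, 0.1915]
tcp_rot: [[0.975, -0.0, 0.223], [-0.223, -0.0, 0.975], [-0.0, -1.0, -0.0]]
force: [0.4, 0.8, -0.1]
opening: 0.501
```

Request:
arm_command:
  translation:
    - [-0.374, 0, 0.859]
    - [-0.374, 0, 0.859]
  rotation:
    - [0, 0.05, 0]
    - [0, 0.05, 0]
  grip: [0, 0]

```text
time_s: 32.25
position: [0.5087, 0.1047, 0.1911]
tcp_rot: [[0.962, -0.001, 0.273], [-0.273, -0.0, 0.962], [-0.001, -1.0, -0.0]]
force: [-0.1, 0.5, 0.4]
opening: 0.496
```

Request:
arm_command:
  translation:
    - [-0.418, 0, 0.838]
    - [-0.418, 0, 0.838]
  rotation:
    - [0, 0.05, 0]
    - [0, 0.05, 0]
  grip: [0, 0]

```text
time_s: 32.45
position: [0.4953, 0.1784, 0.1911]
tcp_rot: [[0.946, 0.0, 0.323], [-0.323, -0.0, 0.946], [0.0, -1.0, -0.0]]
force: [0.5, -0.3, -0.2]
opening: 0.502
```

Request:
arm_command:
  translation:
    - [-0.462, 0, 0.815]
    - [-0.462, 0, 0.815]
  rotation:
    - [0, 0.05, 0]
    - [0, 0.05, 0]
  grip: [0, 0]

```text
time_s: 32.65
position: [0.4817, 0.2522, 0.1911]
tcp_rot: [[0.928, 0.001, 0.372], [-0.372, 0.0, 0.928], [0.001, -1.0, 0.0]]
force: [0.5, -0.1, 0.2]
opening: 0.501
```

Request:
arm_command:
  translation:
    - [-0.504, 0, 0.79]
    - [-0.504, 0, 0.79]
    - [-0.504, 0, 0.79]
  rotation:
    - [0, 0.05, 0]
    - [0, 0.05, 0]
    - [0, 0.05, 0]
  grip: [0, 0, 0]

```text
time_s: 32.95
position: [0.468, 0.3262, 0.191]
tcp_rot: [[0.909, 0.001, 0.417], [-0.417, 0.0, 0.909], [0.001, -1.0, 0.001]]
force: [-0.1, -1.0, 0.4]
opening: 0.5
```

```bash
python3 -c "
from car import *
where()
p,R=now()
plan(p,R,[(A(.141,161.3,.1),161.3+YAW-90,0,.04)])
im,K,M=snap('top'); cv2.imwrite('pics/t3.png',cv2.resize(im[80:260,90:270],(720,720),interpolation=cv2.INTER_CUBIC)); 
im,K,M=snap('side'); cv2.imwrite('pics/s3.png',cv2.resize(im[190:330,110:290],(720,560),interpolation=cv2.INTER_CUBIC)); 
"
```

```text
press -0.1325 0.043 r 0.1393 ang 162.02 z 0.191 jaw(press) 72.1 open 0.5 t 32.95
T [[-0.006,0.284,0.006],[-0.011,0.569,0.011]] R [[-0.0,0.004,0.0],[-0.0,0.007,0.0]] G [0,0]
T [[-0.006,0.284,0.005],[-0.011,0.569,0.01]] R [[-0.0,0.003,0.0],[-0.001,0.006,0.001]] G [0,0]
-- [0.467, 0.329, 0.1] 64.56774590721284
```

View pics/s3.png

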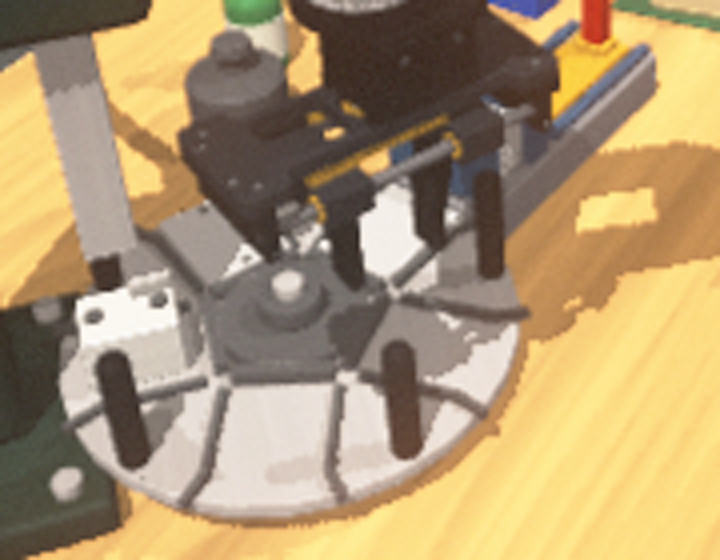

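Request:
arm_command:
  translation:
    - [-0.02, 0.5, 0.01]
    - [-0.02, 1, 0.02]
    - [-0.02, 1, 0.02]
  rotation:
    - [0, 0.01, 0]
    - [0, 0.01, 0]
    - [0, 0.01, 0]
  grip: [0, 0, 0]

```text
time_s: 33.35
position: [0.4642, 0.3225, 0.1066]
tcp_rot: [[0.902, -0.011, 0.432], [-0.432, -0.005, 0.902], [-0.007, -1.0, -0.009]]
force: [-0.5, -1.0, -0.0]
opening: 0.499
```

Request:
arm_command:
  translation:
    - [0, 0.13, 0]
    - [0, 0.13, 0]
    - [0, 0.13, 0]
    - [0, 0.13, 0]
    - [0, 0.13, 0]
  rotation:
    - [0, 0, 0]
    - [0, 0, 0]
    - [0, 0, 0]
    - [0, 0, 0]
    - [0, 0, 0]
  grip: [1, 1, 1, 1, 1]

```text
time_s: 33.85
position: [0.4687, 0.3267, 0.1023]
tcp_rot: [[0.903, 0.004, 0.43], [-0.43, 0.002, 0.903], [0.003, -1.0, 0.003]]
force: [0.8, -0.2, 4.0]
opening: 0.216
```

Request:
arm_command:
  translation:
    - [0, 0, 0]
    - [0, 0, 0]
  rotation:
    - [0, 0, 0]
    - [0, 0, 0]
  grip: [1, 1]

```text
time_s: 34.05
position: [0.4687, 0.3267, 0.1023]
tcp_rot: [[0.903, 0.004, 0.43], [-0.43, 0.001, 0.903], [0.003, -1.0, 0.003]]
force: [0.5, -0.2, 6.5]
opening: 0.217
```

```bash
python3 -c "
from car import *
where()"
```

```text
press -0.1319 0.0435 r 0.1389 ang 161.75 z 0.1023 jaw(press) 71.3 open 0.217 t 34.05
```

Request:
arm_command:
  translation:
    - [0.007, 0, -0.158]
    - [0.028, 0, -0.315]
    - [0.064, 0, -0.469]
    - [0.112, 0, -0.619]
    - [0.175, 0, -0.765]
  rotation:
    - [0, -0.086, 0]
    - [0, -0.171, 0]
    - [0, -0.257, 0]
    - [0, -0.343, 0]
    - [0, -0.429, 0]
  grip: [1, 1, 1, 1, 1]

```text
time_s: 34.55
position: [0.4555, 0.2658, 0.1023]
tcp_rot: [[1.0, 0.005, -0.008], [0.008, 0.003, 1.0], [0.005, -1.0, 0.003]]
force: [1.4, 2.3, 5.4]
opening: 0.217
```

Request:
arm_command:
  translation:
    - [0.007, 0, -0.158]
    - [0.028, 0, -0.315]
    - [0.064, 0, -0.469]
    - [0.112, 0, -0.619]
    - [0.175, 0, -0.765]
  rotation:
    - [0, -0.086, 0]
    - [0, -0.171, 0]
    - [0, -0.257, 0]
    - [0, -0.343, 0]
    - [0, -0.429, 0]
  grip: [1, 1, 1, 1, 1]

```text
time_s: 35.05
position: [0.4705, 0.2048, 0.1023]
tcp_rot: [[0.897, 0.006, -0.442], [0.442, 0.003, 0.897], [0.007, -1.0, -0.0]]
force: [2.1, 5.8, 4.3]
opening: 0.218
```

Request:
arm_command:
  translation:
    - [0.007, 0, -0.158]
    - [0.028, 0, -0.315]
    - [0.064, 0, -0.469]
    - [0.11, 0, -0.585]
    - [0.11, 0, -0.585]
  rotation:
    - [0, -0.086, 0]
    - [0, -0.171, 0]
    - [0, -0.257, 0]
    - [0, -0.33, 0]
    - [0, -0.33, 0]
  grip: [1, 1, 1, 1, 1]

```text
time_s: 35.55
position: [0.5003, 0.1654, 0.1023]
tcp_rot: [[0.697, 0.008, -0.717], [0.717, 0.001, 0.697], [0.006, -1.0, -0.005]]
force: [2.5, 2.5, 6.2]
opening: 0.217
```

```bash
python3 -c "
from car import *
where()"
```

```text
press -0.0816 -0.113 r 0.1394 ang 234.17 z 0.1023 jaw(press) 142.6 open 0.217 t 35.55
```

Good. Release and go to the handle for plate three.

Request:
arm_command:
  translation:
    - [0, 0, 0]
    - [0, 0, 0]
    - [0, -0.4, 0]
    - [0, -0.8, 0]
    - [0, -1, 0]
  rotation:
    - [0, 0, 0]
    - [0, 0, 0]
    - [0, 0, 0]
    - [0, 0, 0]
    - [0, 0, 0]
  grip: [0, 0, 0, 0, 0]

```text
time_s: 36.05
position: [0.4962, 0.1657, 0.1823]
tcp_rot: [[0.697, 0.001, -0.717], [0.717, -0.0, 0.697], [0.0, -1.0, -0.0]]
force: [0.4, 0.6, 0.3]
opening: 0.487
```

Request:
arm_command:
  translation:
    - [-0.69, -0.1, -0.97]
    - [-0.69, -0.1, -0.97]
    - [-0.69, -0.1, -0.97]
  rotation:
    - [0, 0.28, 0]
    - [0, 0.28, 0]
    - [0, 0.28, 0]
  grip: [0, 0, 0]

```text
time_s: 36.35
position: [0.5145, 0.0677, 0.189]
tcp_rot: [[0.878, 0.001, -0.479], [0.479, -0.002, 0.878], [-0.0, -1.0, -0.002]]
force: [0.5, 0.7, -0.3]
opening: 0.502
```

Request:
arm_command:
  translation:
    - [-0.213, 0.05, -0.742]
    - [-0.213, 0.05, -0.742]
  rotation:
    - [0, 0.193, 0]
    - [0, 0.193, 0]
  grip: [0, 0]

```text
time_s: 36.55
position: [0.5275, 0.0093, 0.184]
tcp_rot: [[0.956, -0.001, -0.295], [0.295, -0.001, 0.956], [-0.001, -1.0, -0.001]]
force: [0.5, 0.7, -0.4]
opening: 0.501
```

Request:
arm_command:
  translation:
    - [-0.06, 0.05, -0.77]
    - [-0.06, 0.05, -0.77]
  rotation:
    - [0, 0.193, 0]
    - [0, 0.193, 0]
  grip: [0, 0]

```text
time_s: 36.75
position: [0.5417, -0.0513, 0.1799]
tcp_rot: [[0.995, -0.001, -0.097], [0.097, -0.001, 0.995], [-0.001, -1.0, -0.001]]
force: [0.5, -0.3, 0.1]
opening: 0.499
```

Request:
arm_command:
  translation:
    - [0.096, 0.06, -0.766]
    - [0.096, 0.06, -0.766]
    - [0.096, 0.06, -0.766]
    - [0.096, 0.06, -0.766]
  rotation:
    - [0, 0.193, 0]
    - [0, 0.193, 0]
    - [0, 0.193, 0]
    - [0, 0.193, 0]
  grip: [0, 0, 0, 0]

```text
time_s: 37.15
position: [0.5539, -0.1074, 0.1751]
tcp_rot: [[0.995, -0.003, 0.098], [-0.098, 0.002, 0.995], [-0.003, -1.0, 0.002]]
force: [0.6, 0.2, 0.8]
opening: 0.498
```

```bash
python3 -c "
from car import *
where()
p,R=now()
im,K,M=snap('side'); print(pockets('side',K,M))
plan(p,R,[((.5512,-.1147,.086),83.2,0,.05)])"
```

```text
press 0.0036 -0.3776 r 0.3776 ang 270.55 z 0.1751 jaw(press) 91.1 open 0.498 t 37.15
[(0.9, np.float64(0.102), np.float64(-21.8), np.float64(50.2)), (0.83, np.float64(0.0888), np.float64(-17.3), np.float64(270.7)), (0.77, np.float64(0.1013), np.float64(-19.3), np.float64(124.7)), (0.76, np.float64(0.105), np.float64(-16.3), np.float64(343.7)), (0.75, np.float64(0.0986), np.float64(-17.4), np.float64(198.6))]
T [[-0.011,0.557,-0.048]] R [[-0.001,0.01,-0.001]] G [0]
T [[-0.011,0.557,-0.048]] R [[-0.0,0.009,-0.002]] G [0]
-- [0.551, -0.115, 0.086] 83.2
```

Request:
arm_command:
  translation:
    - [-0.025, 0.4, -0.095]
    - [-0.025, 0.8, -0.095]
    - [-0.025, 1, -0.095]
    - [-0.025, 1, -0.095]
  rotation:
    - [0, 0.019, 0]
    - [0, 0.019, 0]
    - [0, 0.019, 0]
    - [0, 0.019, 0]
  grip: [0, 0, 0, 0]

```text
time_s: 37.65
position: [0.5502, -0.1139, 0.0937]
tcp_rot: [[0.993, -0.006, 0.117], [-0.117, 0.003, 0.993], [-0.006, -1.0, 0.002]]
force: [-0.6, 0.1, -0.5]
opening: 0.5
```

Request:
arm_command:
  translation:
    - [0, 0.12, 0]
    - [0, 0.12, 0]
    - [0, 0.12, 0]
    - [0, 0.12, 0]
    - [0, 0.12, 0]
  rotation:
    - [0, 0, 0]
    - [0, 0, 0]
    - [0, 0, 0]
    - [0, 0, 0]
    - [0, 0, 0]
  grip: [1, 1, 1, 1, 1]

```text
time_s: 38.15
position: [0.5532, -0.1148, 0.0871]
tcp_rot: [[0.993, 0.002, 0.12], [-0.12, 0.002, 0.993], [0.002, -1.0, 0.002]]
force: [1.3, 4.1, 0.5]
opening: 0.225
```

Request:
arm_command:
  translation:
    - [0, 0, 0]
    - [0, 0, 0]
  rotation:
    - [0, 0, 0]
    - [0, 0, 0]
  grip: [1, 1]

```text
time_s: 38.35
position: [0.5532, -0.1148, 0.0871]
tcp_rot: [[0.993, 0.002, 0.12], [-0.12, 0.002, 0.993], [0.002, -1.0, 0.002]]
force: [1.0, 4.7, 1.8]
opening: 0.228
```

Request:
arm_command:
  translation:
    - [0, 0, 0.14]
    - [0, 0, 0.28]
    - [0, 0, 0.42]
    - [0, 0, 0.56]
    - [0, 0, 0.7]
  rotation:
    - [0, 0, 0]
    - [0, 0, 0]
    - [0, 0, 0]
    - [0, 0, 0]
    - [0, 0, 0]
  grip: [1, 1, 1, 1, 1]

```text
time_s: 38.85
position: [0.5592, -0.0633, 0.0871]
tcp_rot: [[0.993, 0.0, 0.118], [-0.118, -0.005, 0.993], [0.001, -1.0, -0.005]]
force: [-4.2, -11.0, 0.7]
opening: 0.227
```

Request:
arm_command:
  translation:
    - [0, 0, 0.14]
    - [0, 0, 0.28]
    - [0, 0, 0.42]
    - [0, 0, 0.56]
    - [0, 0, 0.64]
  rotation:
    - [0, 0, 0]
    - [0, 0, 0]
    - [0, 0, 0]
    - [0, 0, 0]
    - [0, 0, 0]
  grip: [1, 1, 1, 1, 1]

```text
time_s: 39.35
position: [0.5653, -0.0106, 0.0871]
tcp_rot: [[0.993, 0.0, 0.118], [-0.118, -0.003, 0.993], [0.0, -1.0, -0.003]]
force: [-2.2, -6.8, 2.2]
opening: 0.223
```

Request:
arm_command:
  translation:
    - [0, 0, 0.04]
    - [0, 0, 0.04]
    - [0, 0, 0.04]
  rotation:
    - [0, 0, 0]
    - [0, 0, 0]
    - [0, 0, 0]
  grip: [1, 1, 1]

```text
time_s: 39.65
position: [0.5653, -0.01, 0.0871]
tcp_rot: [[0.993, -0.001, 0.117], [-0.117, -0.006, 0.993], [-0.0, -1.0, -0.006]]
force: [-3.2, -12.3, 1.5]
opening: 0.223
```

Request:
arm_command:
  translation:
    - [0, 0, -0.14]
    - [0, 0, -0.28]
    - [0, 0, -0.42]
    - [0, 0, -0.56]
    - [0, 0, -0.7]
  rotation:
    - [0, 0, 0]
    - [0, 0, 0]
    - [0, 0, 0]
    - [0, 0, 0]
    - [0, 0, 0]
  grip: [1, 1, 1, 1, 1]

```text
time_s: 40.15
position: [0.5593, -0.0622, 0.087]
tcp_rot: [[0.993, 0.001, 0.12], [-0.12, 0.001, 0.993], [0.001, -1.0, 0.001]]
force: [0.3, 5.0, 5.0]
opening: 0.223
```

Request:
arm_command:
  translation:
    - [0, 0, -0.14]
    - [0, 0, -0.28]
    - [0, 0, -0.42]
    - [0, 0, -0.56]
    - [0, 0, -0.68]
  rotation:
    - [0, 0, 0]
    - [0, 0, 0]
    - [0, 0, 0]
    - [0, 0, 0]
    - [0, 0, 0]
  grip: [1, 1, 1, 1, 1]

```text
time_s: 40.65
position: [0.553, -0.1151, 0.087]
tcp_rot: [[0.992, 0.002, 0.123], [-0.123, 0.004, 0.992], [0.001, -1.0, 0.005]]
force: [8.8, 29.3, 9.1]
opening: 0.226
```

Request:
arm_command:
  translation:
    - [0, 0, -0.02]
    - [0, 0, -0.02]
    - [0, 0, -0.02]
  rotation:
    - [0, 0, 0]
    - [0, 0, 0]
    - [0, 0, 0]
  grip: [1, 1, 1]

```text
time_s: 40.95
position: [0.5531, -0.1149, 0.087]
tcp_rot: [[0.993, 0.002, 0.122], [-0.122, 0.005, 0.993], [0.001, -1.0, 0.005]]
force: [3.2, 13.3, 6.4]
opening: 0.222
```

Request:
arm_command:
  translation:
    - [0, 0, 0]
    - [0, 0, 0]
    - [0, -0.4, 0]
    - [0, -0.8, 0]
    - [0, -1, 0]
  rotation:
    - [0, 0, 0]
    - [0, 0, 0]
    - [0, 0, 0]
    - [0, 0, 0]
    - [0, 0, 0]
  grip: [0, 0, 0, 0, 0]

```text
time_s: 41.45
position: [0.5534, -0.1194, 0.1685]
tcp_rot: [[0.993, 0.003, 0.12], [-0.12, -0.003, 0.993], [0.004, -1.0, -0.002]]
force: [0.9, -0.1, -0.7]
opening: 0.487
```

Request:
arm_command:
  translation:
    - [-0.3, -0.7, -0.9]
    - [-0.3, -0.7, -0.9]
    - [-0.3, -0.7, -0.9]
  rotation:
    - [0, -0.1, 0]
    - [0, -0.1, 0]
    - [0, -0.1, 0]
  grip: [-1, -1, -1]

```text
time_s: 41.75
position: [0.5208, -0.1922, 0.226]
tcp_rot: [[1.0, 0.006, 0.02], [-0.019, -0.007, 1.0], [0.007, -1.0, -0.007]]
force: [0.7, 0.2, 0.0]
opening: 0.692
```

Request:
arm_command:
  translation:
    - [-0.3, -0.7, -0.9]
    - [-0.3, -0.7, -0.9]
    - [-0.3, -0.7, -0.9]
  rotation:
    - [0, -0.02, 0]
    - [0, -0.02, 0]
    - [0, -0.02, 0]
  grip: [-1, -1, -1]

```text
time_s: 42.05
position: [0.4956, -0.2637, 0.2814]
tcp_rot: [[1.0, 0.006, -0.001], [0.001, -0.008, 1.0], [0.006, -1.0, -0.008]]
force: [-0.1, 0.1, 0.8]
opening: 0.944
```

Request:
arm_command:
  translation:
    - [-0.3, -0.6, -0.9]
    - [-0.3, -0.6, -0.9]
    - [-0.3, -0.6, -0.9]
    - [-0.3, -0.6, -0.9]
  rotation:
    - [0, 0, 0]
    - [0, 0, 0]
    - [0, 0, 0]
    - [0, 0, 0]
  grip: [-1, -1, -1, -1]

```text
time_s: 42.45
position: [0.4708, -0.3298, 0.3251]
tcp_rot: [[1.0, -0.001, -0.004], [0.004, 0.002, 1.0], [-0.001, -1.0, 0.002]]
force: [0.8, 0.8, -0.0]
opening: 1.001
```

```bash
python3 -c "
from car import *
where(); print(now()[0])
im,K,M=snap('wrist'); np.savez('p1.npz',im=im,K=K,M=M); cv2.imwrite('pics/p1.png',cv2.resize(im,(800,600),interpolation=cv2.INTER_CUBIC))
for q in models.spot_point('wrist','brick1')[:7]: print(round(q['conf'],2),(px(q['point'])*1.5625).round(),ray(K,M,px(q['point']),.029)[:2].round(3))
"
```

```text
press -0.0529 -0.6082 r 0.6105 ang 265.03 z 0.3251 jaw(press) 97.0 open 1.001 t 42.45
[ 0.47080631 -0.32975949  0.32513485]
0.66 [440. 205.] [ 0.438 -0.293]
0.66 [497. 428.] [ 0.673 -0.225]
0.61 [322. 202.] [ 0.435 -0.403]
```

View pics/p1.png

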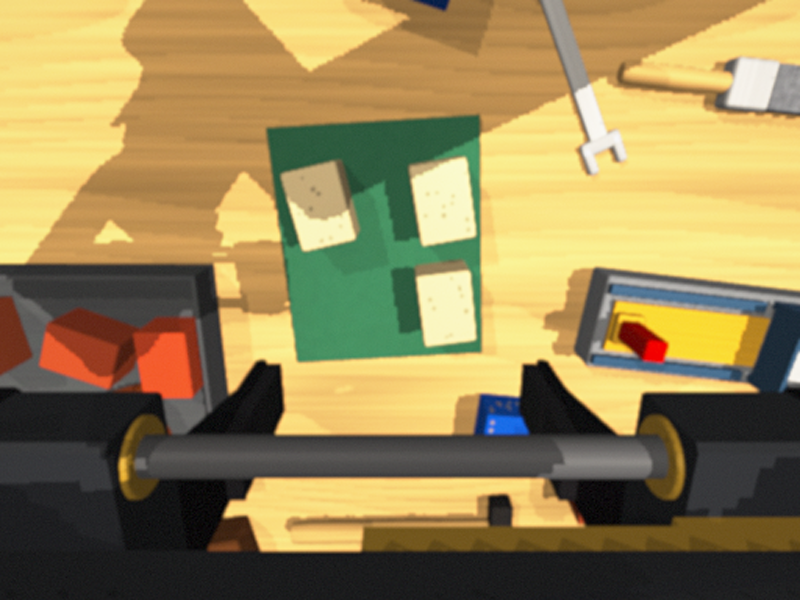

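```bash
cat > brick.py <<'E'
from car import *
from scipy.optimize import minimize
def corners(x,y,th,zb=.004):
    c,s=np.cos(th),np.sin(th); return np.array([[x+c*a-s*b,y+s*a+c*b,zb+h] for a in(-.035,.035) for b in(-.025,.025) for h in(0,.05)])
def fit(im,K,M,seeds):
    hsv=cv2.cvtColor(im,cv2.COLOR_BGR2HSV)
    g=((hsv[...,0]>50)&(hsv[...,0]<95)&(hsv[...,1]>90)).astype(np.uint8)
    g=cv2.morphologyEx(g,cv2.MORPH_OPEN,np.ones((3,3)))
    pts=np.argwhere(g)[:,::-1]; hull=cv2.convexHull(pts.astype(np.int32)); pad=np.zeros_like(g); cv2.fillConvexPoly(pad,hull,1)
    m=((pad==1)&(g==0)).astype(np.uint8); m=cv2.morphologyEx(m,cv2.MORPH_OPEN,np.ones((5,5)))
    n,lab,st,cen=cv2.connectedComponentsWithStats(m); out=[]
    for sd in seeds:
        uv=proj(K,M,[sd[0],sd[1],.04])[0]; i=1+int(np.argmin(np.hypot(*(cen[1:]-uv).T)+1e3*(st[1:,4]<300)))
        t=cv2.resize((lab==i).astype(np.float32),None,fx=2,fy=2)
        t=cv2.GaussianBlur(t,(0,0),2)
        def cost(v):
            h=cv2.convexHull((proj(K,M,corners(*v))*2*16).round().astype(np.int32)); r=np.zeros_like(t); cv2.fillConvexPoly(r,h,1.,shift=4)
            return float(((cv2.GaussianBlur(r,(0,0),2)-t)**2).sum())/300
        best=min((minimize(cost,[sd[0],sd[1],th],method='Nelder-Mead',options=dict(initial_simplex=[[sd[0],sd[1],th],[sd[0]+.01,sd[1],th],[sd[0],sd[1]+.01,th],[sd[0],sd[1],th+.2]],maxiter=150)) for th in (-.25,.25)),key=lambda r:r.fun)
        out.append((best.x[:2].round(4).tolist(),round(np.degrees(best.x[2]),1),round(best.fun,2),st[i].tolist()))
    return out
E
python3 - <<'E'
from brick import *
d=np.load('p1.npz')
for o in fit(d['im'],d['K'],d['M'],[(.438,-.293),(.53,-.29),(.435,-.403)]): print(o)
E
```

```text
([0.4327, -0.2924], np.float64(9.9), np.float64(0.62), [261, 99, 46, 59, 2187])
([0.5315, -0.2863], np.float64(8.8), np.float64(0.67), [265, 166, 42, 57, 2023])
([0.4371, -0.4029], np.float64(12.9), np.float64(0.36), [179, 102, 52, 60, 2284])
```

Run:
```python
from plan import *
p,R=now()
p,R=plan(p,R,[((.5315,-.2863,.12),98.8,-1,.05),((.5315,-.2863,.040),98.8,-1,.04)])
```

```text
T [[0.128,0.426,0.085],[0.256,0.852,0.17]] R [[-0.0,-0.024,-0.0],[-0.001,-0.047,-0.001]] G [-1,-1]
T [[0.132,0.426,0.079],[0.264,0.852,0.158]] R [[-0.0,-0.024,-0.0],[-0.001,-0.047,-0.001]] G [-1,-1]
T [[0.135,0.426,0.073],[0.27,0.851,0.146]] R [[-0.0,-0.024,-0.0],[-0.001,-0.047,-0.0]] G [-1,-1]
-- [0.532, -0.286, 0.12] 98.8
T [[-0.0,0.25,0.0],[-0.0,0.5,0.0]] R [[-0.0,0.0,-0.0],[-0.0,0.0,-0.0]] G [-1,-1]
T [[-0.0,0.25,0.0],[-0.0,0.5,0.0]] R [[-0.0,0.0,-0.0],[-0.0,0.0,-0.0]] G [-1,-1]
-- [0.532, -0.286, 0.04] 98.8
```

Request:
arm_command:
  translation:
    - [0.256, 0.852, 0.17]
    - [0.256, 0.852, 0.17]
  rotation:
    - [0, -0.047, 0]
    - [0, -0.047, 0]
  grip: [-1, -1]

```text
time_s: 42.75
position: [0.4909, -0.3127, 0.2543]
tcp_rot: [[0.998, -0.004, -0.057], [0.057, 0.005, 0.998], [-0.004, -1.0, 0.005]]
force: [-0.6, 0.2, -0.6]
opening: 1.002
```

Request:
arm_command:
  translation:
    - [0.264, 0.852, 0.158]
    - [0.264, 0.852, 0.158]
  rotation:
    - [0, -0.047, 0]
    - [0, -0.047, 0]
  grip: [-1, -1]

```text
time_s: 42.95
position: [0.5107, -0.2981, 0.1851]
tcp_rot: [[0.994, -0.006, -0.107], [0.107, 0.006, 0.994], [-0.005, -1.0, 0.007]]
force: [-0.4, 0.7, 0.0]
opening: 1.005
```

Request:
arm_command:
  translation:
    - [0.27, 0.851, 0.146]
    - [0.27, 0.851, 0.146]
    - [0.27, 0.851, 0.146]
    - [0.27, 0.851, 0.146]
  rotation:
    - [0, -0.047, 0]
    - [0, -0.047, 0]
    - [0, -0.047, 0]
    - [0, -0.047, 0]
  grip: [-1, -1, -1, -1]

```text
time_s: 43.35
position: [0.5321, -0.2874, 0.1213]
tcp_rot: [[0.988, -0.002, -0.155], [0.155, 0.001, 0.988], [-0.001, -1.0, 0.001]]
force: [0.3, -0.5, -0.3]
opening: 1.002
```

Run:
```python
from brick import *
where(); p,R=now(); print(p)
im,K,M=snap('wrist'); np.savez('p2.npz',im=im,K=K,M=M); cv2.imwrite('pics/p2.png',im)
try: print(fit(im,K,M,[(.5315,-.2863)]))
except Exception as e: print(e)
plan(p,R,[((.5315,-.2863,.040),98.8,-1,.04)])
```

```text
press 0.0031 -0.5589 r 0.5589 ang 270.32 z 0.1213 jaw(press) 105.6 open 1.002 t 43.35
[ 0.53214973 -0.28737884  0.12130706]
[([0.5308, -0.287], np.float64(7.8), np.float64(0.38), [225, 150, 68, 97, 6281])]
T [[-0.001,0.254,0.004],[-0.002,0.508,0.007]] R [[-0.0,0.0,-0.0],[-0.001,0.001,-0.001]] G [-1,-1]
T [[-0.002,0.254,0.004],[-0.003,0.508,0.007]] R [[-0.0,0.0,-0.0],[-0.0,0.001,-0.0]] G [-1,-1]
-- [0.532, -0.286, 0.04] 98.8
```

Request:
arm_command:
  translation:
    - [-0.015, 0.5, 0.005]
    - [-0.015, 1, 0.005]
    - [-0.015, 1, 0.005]
    - [-0.015, 1, 0.005]
  rotation:
    - [0, 0.015, 0]
    - [0, 0.015, 0]
    - [0, 0.015, 0]
    - [0, 0.015, 0]
  grip: [-1, -1, -1, -1]

```text
time_s: 43.8
position: [0.5314, -0.2891, 0.0432]
tcp_rot: [[0.991, 0.001, -0.137], [0.137, -0.001, 0.991], [0.001, -1.0, -0.001]]
force: [0.1, -0.3, 0.1]
opening: 0.998
```

Request:
arm_command:
  translation:
    - [0, 0.02, 0]
    - [0, 0.02, 0]
    - [0, 0.02, 0]
    - [0, 0.02, 0]
    - [0, 0.02, 0]
  rotation:
    - [0, 0, 0]
    - [0, 0, 0]
    - [0, 0, 0]
    - [0, 0, 0]
    - [0, 0, 0]
  grip: [1, 1, 1, 1, 1]

```text
time_s: 44.3
position: [0.5313, -0.2887, 0.0409]
tcp_rot: [[0.991, 0.001, -0.137], [0.137, -0.001, 0.991], [0.001, -1.0, -0.001]]
force: [-0.2, 1.0, -1.0]
opening: 0.633
```

Request:
arm_command:
  translation:
    - [0, 0, 0]
    - [0, 0, 0]
    - [0, 0, 0]
  rotation:
    - [0, 0, 0]
    - [0, 0, 0]
    - [0, 0, 0]
  grip: [1, 1, 1]

```text
time_s: 44.6
position: [0.5309, -0.288, 0.0406]
tcp_rot: [[0.991, -0.0, -0.137], [0.137, 0.001, 0.991], [-0.0, -1.0, 0.001]]
force: [0.2, 3.4, 4.9]
opening: 0.575
```

Request:
arm_command:
  translation:
    - [0, -0.2, 0]
    - [0, -0.4, 0]
    - [0, -0.6, 0]
    - [0, -0.8, 0]
    - [0, -1, 0]
  rotation:
    - [0, 0, 0]
    - [0, 0, 0]
    - [0, 0, 0]
    - [0, 0, 0]
    - [0, 0, 0]
  grip: [1, 1, 1, 1, 1]

```text
time_s: 45.1
position: [0.5304, -0.2885, 0.1196]
tcp_rot: [[0.991, -0.002, -0.137], [0.137, 0.001, 0.991], [-0.002, -1.0, 0.001]]
force: [0.3, -0.9, -3.3]
opening: 0.571
```

Run:
```python
from brick import *
where(); p,R=now(); print(p)
s=P(0,-.1025,0)
plan(p,R,[((p[0],p[1],.2),97.9,1,.025),((.56,.0,.2),YAW,1,.025),((s[0],s[1],.2),YAW,1,.025),((s[0],s[1],.095),YAW,1,.015)])
```

```text
press 0.0015 -0.5601 r 0.5601 ang 270.15 z 0.1196 jaw(press) 104.6 open 0.571 t 45.1
[ 0.53039145 -0.28845667  0.1196467 ]
T [[-0.0,-0.251,0.0],[-0.001,-0.502,0.0]] R [[-0.0,0.0,-0.0],[-0.0,0.0,-0.001]] G [1,1]
T [[-0.0,-0.251,0.0],[-0.0,-0.502,0.001]] R [[-0.0,0.0,-0.0],[-0.001,0.0,-0.0]] G [1,1]
-- [0.53, -0.288, 0.2] 97.9
T [[0.054,-0.0,0.22],[0.108,-0.0,0.44],[0.162,-0.0,0.66],[0.216,-0.0,0.88]] R [[0.0,0.109,-0.0],[0.0,0.218,-0.0],[0.0,0.327,-0.0],[0.0,0.436,-0.0]] G [1,1,1,1]
T [[-0.049,-0.0,0.221],[-0.098,-0.0,0.442],[-0.146,-0.001,0.664],[-0.195,-0.001,0.885]] R [[0.0,0.109,-0.0],[0.0,0.218,-0.0],[0.0,0.327,-0.0],[0.0,0.436,-0.0]] G [1,1,1,1]
T [[-0.141,-0.0,0.177],[-0.282,-0.0,0.354],[-0.424,-0.0,0.532],[-0.565,-0.0,0.709]] R [[0.0,0.109,0.0],[0.0,0.218,0.0],[0.0,0.327,0.0],[0.0,0.436,0.0]] G [1,1,1,1]
T [[-0.205,-0.0,0.097],[-0.41,-0.0,0.194],[-0.614,-0.001,0.29],[-0.819,-0.001,0.387]] R [[0.0,0.109,0.0],[0.0,0.218,0.0],[0.0,0.327,0.0],[0.0,0.436,0.0]] G [1,1,1,1]
-- [0.56, 0.0, 0.2] -6.732254092787173
T [[-0.233,-0.0,0.004],[-0.466,-0.0,0.008],[-0.699,-0.0,0.012]] R [[0.0,-0.0,0.0],[0.0,-0.0,0.0],[0.0,-0.0,0.0]] G [1,1,1]
T [[-0.233,-0.0,0.004],[-0.466,-0.0,0.008],[-0.699,-0.0,0.012]] R [[0.0,-0.0,0.0],[0.0,-0.0,0.0],[0.0,-0.0,0.0]] G [1,1,1]
T [[-0.233,-0.0,0.004],[-0.465,-0.0,0.008],[-0.698,-0.0,0.012]] R [[0.0,-0.0,0.0],[0.0,-0.0,0.0],[0.0,-0.0,0.0]] G [1,1,1]
-- [0.583, 0.166, 0.2] -6.732254092787173
T [[-0.0,0.164,0.0],[-0.0,0.328,0.0],[-0.0,0.492,0.0],[-0.0,0.656,0.0]] R [[0.0,-0.0,0.0],[0.0,-0.0,0.0],[0.0,-0.0,0.0],[0.0,-0.0,0.0]] G [1,1,1,1]
T [[-0.0,0.164,0.0],[-0.0,0.328,0.0],[-0.001,0.492,0.001],[-0.001,0.656,0.001]] R [[0.0,-0.0,0.0],[0.0,-0.0,0.0],[0.0,-0.0,0.0],[0.0,-0.0,0.0]] G [1,1,1,1]
-- [0.583, 0.166, 0.095] -6.732254092787173
```

Request:
arm_command:
  translation:
    - [0, -0.25, 0]
    - [0, -0.5, 0]
    - [0, -0.75, 0]
    - [0, -1, 0]
  rotation:
    - [0, 0, 0]
    - [0, 0, 0]
    - [0, 0, 0]
    - [0, 0, 0]
  grip: [1, 1, 1, 1]

```text
time_s: 45.5
position: [0.5304, -0.2885, 0.1997]
tcp_rot: [[0.991, -0.002, -0.137], [0.137, 0.001, 0.991], [-0.002, -1.0, 0.001]]
force: [0.1, -0.2, -4.0]
opening: 0.569
```

Request:
arm_command:
  translation:
    - [0.054, 0, 0.22]
    - [0.108, 0, 0.44]
    - [0.162, 0, 0.66]
    - [0.216, 0, 0.88]
  rotation:
    - [0, 0.109, 0]
    - [0, 0.218, 0]
    - [0, 0.327, 0]
    - [0, 0.436, 0]
  grip: [1, 1, 1, 1]

```text
time_s: 45.9
position: [0.5378, -0.2158, 0.199]
tcp_rot: [[0.948, -0.002, 0.318], [-0.318, 0.0, 0.948], [-0.002, -1.0, -0.0]]
force: [-0.3, -0.1, -3.3]
opening: 0.571
```

Request:
arm_command:
  translation:
    - [-0.049, 0, 0.221]
    - [-0.098, 0, 0.442]
    - [-0.146, 0, 0.664]
    - [-0.195, 0, 0.885]
  rotation:
    - [0, 0.109, 0]
    - [0, 0.218, 0]
    - [0, 0.327, 0]
    - [0, 0.436, 0]
  grip: [1, 1, 1, 1]

```text
time_s: 46.3
position: [0.5453, -0.1437, 0.199]
tcp_rot: [[0.711, -0.002, 0.703], [-0.703, 0.0, 0.711], [-0.001, -1.0, -0.001]]
force: [-0.7, 1.6, -2.9]
opening: 0.573
```

Request:
arm_command:
  translation:
    - [-0.141, 0, 0.177]
    - [-0.282, 0, 0.354]
    - [-0.424, 0, 0.532]
    - [-0.565, 0, 0.709]
  rotation:
    - [0, 0.109, 0]
    - [0, 0.218, 0]
    - [0, 0.327, 0]
    - [0, 0.436, 0]
  grip: [1, 1, 1, 1]

```text
time_s: 46.7
position: [0.5527, -0.0716, 0.1991]
tcp_rot: [[0.328, -0.002, 0.945], [-0.945, -0.0, 0.328], [-0.001, -1.0, -0.002]]
force: [-0.3, 0.3, -3.1]
opening: 0.569
```

Request:
arm_command:
  translation:
    - [-0.205, 0, 0.097]
    - [-0.41, 0, 0.194]
    - [-0.614, 0, 0.29]
    - [-0.819, 0, 0.387]
  rotation:
    - [0, 0.109, 0]
    - [0, 0.218, 0]
    - [0, 0.327, 0]
    - [0, 0.436, 0]
  grip: [1, 1, 1, 1]

```text
time_s: 47.1
position: [0.5602, 0.0004, 0.1991]
tcp_rot: [[-0.122, -0.002, 0.993], [-0.993, -0.0, -0.122], [0.001, -1.0, -0.002]]
force: [-0.2, 0.6, -4.2]
opening: 0.566
```

Request:
arm_command:
  translation:
    - [-0.233, 0, 0]
    - [-0.466, 0, 0]
    - [-0.7, 0, 0.01]
  rotation:
    - [0, 0, 0]
    - [0, 0, 0]
    - [0, 0, 0]
  grip: [1, 1, 1]

```text
time_s: 47.4
position: [0.5674, 0.0559, 0.199]
tcp_rot: [[-0.117, -0.002, 0.993], [-0.993, -0.0, -0.117], [0.001, -1.0, -0.002]]
force: [-0.0, 0.5, -3.3]
opening: 0.564
```

Request:
arm_command:
  translation:
    - [-0.233, 0, 0]
    - [-0.466, 0, 0]
    - [-0.7, 0, 0.01]
    - [-0.7, 0, 0.01]
  rotation:
    - [0, 0, 0]
    - [0, 0, 0]
    - [0, 0, 0]
    - [0, 0, 0]
  grip: [1, 1, 1, 1]

```text
time_s: 47.8
position: [0.5751, 0.1128, 0.1991]
tcp_rot: [[-0.115, -0.001, 0.993], [-0.993, 0.0, -0.115], [-0.0, -1.0, -0.001]]
force: [-0.3, -0.1, -3.1]
opening: 0.566
```

Run:
```python
from brick import *
where(); p,R=now(); print(p)
im,K,M=snap('side'); cv2.imwrite('pics/s4.png',im); print(pockets('side',K,M))
im,K,M=snap('top'); cv2.imwrite('pics/t4.png',im); print(pockets('top',K,M))
print([(round(q['conf'],2),px(q['point']).round(),inv(ray(K,M,px(q['point']),.044))) for q in models.spot_point('top','plate1')])
s=P(0,-.1025,0)
plan(p,R,[((s[0],s[1],.19),YAW,1,.025),((s[0],s[1],.095),YAW,1,.015)])
```

```text
press -0.0011 -0.1564 r 0.1564 ang 269.6 z 0.1991 jaw(press) 0.1 open 0.566 t 47.8
[0.57512348 0.11280283 0.19905505]
[(0.98, np.float64(0.1021), np.float64(-19.0), np.float64(125.0)), (0.83, np.float64(0.1038), np.float64(-14.8), np.float64(201.2)), (0.79, np.float64(0.1057), np.float64(-13.3), np.float64(58.7)), (0.68, np.float64(0.0942), np.float64(-20.6), np.float64(267.4)), (0.58, np.float64(0.0988), np.float64(-22.4), np.float64(337.6))]
[(0.79, np.float64(0.0978), np.float64(-24.3), np.float64(119.7)), (0.69, np.float64(0.1016), np.float64(-17.3), np.float64(342.7)), (0.64, np.float64(0.1026), np.float64(-20.3), np.float64(51.7))]
[(0.65, array([229., 178.]), (np.float64(0.0012), np.float64(-0.198))), (0.58, array([172., 142.]), (np.float64(0.0898), np.float64(-0.0272))), (0.41, array([131., 153.]), (np.float64(0.0476), np.float64(0.0829)))]
T [[-0.225,0.038,0.005],[-0.449,0.075,0.011],[-0.674,0.113,0.016]] R [[0.0,0.001,-0.0],[0.001,0.001,-0.0],[0.001,0.002,-0.0]] G [1,1,1]
-- [0.583, 0.166, 0.19] -6.732254092787173
T [[0.0,0.148,0.0],[0.0,0.297,0.0],[0.0,0.446,0.0],[0.0,0.594,0.0]] R [[0.0,0.0,-0.0],[0.0,0.0,-0.0],[0.0,0.0,-0.0],[0.0,0.0,-0.0]] G [1,1,1,1]
T [[0.0,0.148,0.0],[0.0,0.297,0.0],[0.001,0.446,0.0],[0.001,0.594,0.0]] R [[0.0,0.0,-0.0],[0.0,0.0,-0.0],[0.0,0.0,-0.0],[0.0,0.0,-0.0]] G [1,1,1,1]
-- [0.583, 0.166, 0.095] -6.732254092787173
```

Request:
arm_command:
  translation:
    - [-0.225, 0, 0]
    - [-0.45, 0, 0.01]
    - [-0.674, 0, 0.016]
    - [-0.674, 0.1, 0.016]
  rotation:
    - [0, 0, 0]
    - [0, 0, 0]
    - [0, 0.002, 0]
    - [0, 0.002, 0]
  grip: [1, 1, 1, 1]

```text
time_s: 48.45
position: [0.5844, 0.1655, 0.1932]
tcp_rot: [[-0.119, 0.004, 0.993], [-0.993, 0.001, -0.119], [-0.001, -1.0, 0.004]]
force: [1.2, -0.1, -3.6]
opening: 0.574
```

Request:
arm_command:
  translation:
    - [0, 0.2, 0]
    - [0, 0.4, 0]
    - [0, 0.6, 0]
    - [0, 0.8, 0]
    - [0, 1, 0]
  rotation:
    - [0, 0, 0]
    - [0, 0, 0]
    - [0, 0, 0]
    - [0, 0, 0]
    - [0, 0, 0]
  grip: [1, 1, 1, 1, 1]

```text
time_s: 48.95
position: [0.5828, 0.1628, 0.1112]
tcp_rot: [[-0.12, -0.001, 0.993], [-0.993, -0.001, -0.12], [0.001, -1.0, -0.001]]
force: [-0.5, 0.5, -3.8]
opening: 0.565
```

Request:
arm_command:
  translation:
    - [0, 0.05, 0]
    - [0, 0.15, 0]
    - [0, 0.25, 0]
    - [0, 0.27, 0]
    - [0, 0.27, 0]
  rotation:
    - [0, 0, 0]
    - [0, 0, 0]
    - [0, 0, 0]
    - [0, 0, 0]
    - [0, 0, 0]
  grip: [1, 1, 1, 1, 1]

```text
time_s: 49.45
position: [0.583, 0.1643, 0.0906]
tcp_rot: [[-0.12, -0.0, 0.993], [-0.993, -0.0, -0.12], [0.0, -1.0, -0.0]]
force: [0.3, -0.0, -3.8]
opening: 0.574
```

Run:
```python
from brick import *
where(); print(now()[0],bot.read_state()['force'])
```

```text
press 0.0007 -0.1044 r 0.1044 ang 270.38 z 0.0906 jaw(press) -0.1 open 0.574 t 49.45
[0.58302637 0.16425697 0.09059033] [ 0.25483333 -0.00572107 -3.80241348]
```

Request:
arm_command:
  translation:
    - [-0.024, 0.03, -0.008]
    - [-0.024, 0.06, -0.008]
    - [-0.024, 0.08, -0.008]
    - [-0.024, 0.08, -0.008]
  rotation:
    - [0, 0, 0]
    - [0, 0, 0]
    - [0, 0, 0]
    - [0, 0, 0]
  grip: [1, 1, 1, 1]

```text
time_s: 49.85
position: [0.5828, 0.1665, 0.0847]
tcp_rot: [[-0.119, 0.001, 0.993], [-0.993, 0.0, -0.119], [-0.0, -1.0, 0.001]]
force: [-0.3, -0.1, -0.7]
opening: 0.57
```

Request:
arm_command:
  translation:
    - [0, 0, 0]
    - [0, 0, 0]
    - [0, -0.25, 0]
    - [0, -0.6, 0]
    - [0, -1, 0]
  rotation:
    - [0, 0, 0]
    - [0, 0, 0]
    - [0, 0, 0]
    - [0, 0, 0]
    - [0, 0, 0]
  grip: [-0.4, -0.4, -0.4, -0.4, -0.4]

```text
time_s: 50.35
position: [0.5823, 0.1662, 0.1646]
tcp_rot: [[-0.12, -0.002, 0.993], [-0.993, -0.0, -0.12], [0.0, -1.0, -0.002]]
force: [0.3, 0.0, 0.3]
opening: 0.7
```

Request:
arm_command:
  translation:
    - [0, -0.5, 0]
    - [0, -0.5, 0]
    - [0, -0.5, 0]
  rotation:
    - [0, 0, 0]
    - [0, 0, 0]
    - [0, 0, 0]
  grip: [-0.4, -0.4, -0.4]

```text
time_s: 50.65
position: [0.5835, 0.1664, 0.2058]
tcp_rot: [[-0.12, 0.003, 0.993], [-0.993, 0.0, -0.12], [-0.001, -1.0, 0.003]]
force: [-0.8, -0.1, -0.6]
opening: 0.702
```

Run:
```python
from brick import *
where(); p,R=now()
im,K,M=snap('wrist'); np.savez('p4.npz',im=im,K=K,M=M)
def draw(x,y,th,zb,col):
    q=(proj(K,M,corners(x,y,th,zb))).round().astype(int)
    for a,b in [(0,2),(2,6),(6,4),(4,0),(1,3),(3,7),(7,5),(5,1),(0,1),(2,3),(4,5),(6,7)]: cv2.line(im,tuple(q[a].tolist()),tuple(q[b].tolist()),col,1)
s=P(0,-.1025,0); im0=im.copy(); draw(s[0],s[1],np.radians(YAW+90),.048,(0,0,255))
q=proj(K,M,[P(x,y,.048) for x,y in ((-.032,-.0605),(.032,-.0605),(.032,-.1445),(-.032,-.1445))]).round().astype(np.int32); cv2.polylines(im,[q.reshape(-1,1,2)],True,(255,0,255),1)
cv2.imwrite('pics/p4.png',cv2.resize(im,(800,600)))
j=YAW-90-180
p,R=plan(p,R,[(A(.14,234,.2),234+j,0,.04),(A(.14,234,.1),234+j,0,.04)])
arc(234,162,4,.1,j,.139)
```

```text
press 0.0009 -0.1022 r 0.1022 ang 270.5 z 0.2058 jaw(press) -0.1 open 0.702 t 50.65
T [[0.023,0.012,-0.173],[0.047,0.023,-0.347],[0.07,0.035,-0.52]] R [[-0.0,0.1,-0.0],[-0.001,0.199,-0.001],[-0.001,0.299,-0.001]] G [0,0,0]
T [[0.076,0.012,-0.157],[0.151,0.023,-0.315],[0.227,0.035,-0.472]] R [[-0.001,0.1,-0.0],[-0.001,0.199,-0.001],[-0.002,0.299,-0.001]] G [0,0,0]
-- [0.5, 0.165, 0.2] -42.73225409278717
T [[-0.0,0.312,-0.0],[-0.0,0.625,-0.0]] R [[0.0,-0.0,0.0],[0.0,-0.0,0.0]] G [0,0]
T [[-0.0,0.312,-0.0],[-0.0,0.625,-0.0]] R [[0.0,-0.0,0.0],[0.0,-0.0,0.0]] G [0,0]
-- [0.5, 0.165, 0.1] -42.73225409278717
T [[-0.004,0.0,-0.121],[-0.017,0.0,-0.242],[-0.038,0.0,-0.361],[-0.067,0.0,-0.479],[-0.105,0.0,-0.594]] Ry [np.float64(0.067), np.float64(0.133), np.float64(0.2), np.float64(0.267), np.float64(0.333)]
T [[-0.004,0.0,-0.121],[-0.017,0.0,-0.242],[-0.038,0.0,-0.361],[-0.067,0.0,-0.479],[-0.105,0.0,-0.594]] Ry [np.float64(0.067), np.float64(0.133), np.float64(0.2), np.float64(0.267), np.float64(0.333)]
T [[-0.004,0.0,-0.121],[-0.017,0.0,-0.242],[-0.038,0.0,-0.361],[-0.067,0.0,-0.479],[-0.105,0.0,-0.594]] Ry [np.float64(0.067), np.float64(0.133), np.float64(0.2), np.float64(0.267), np.float64(0.333)]
T [[-0.004,0.0,-0.121],[-0.017,0.0,-0.242],[-0.038,0.0,-0.361]] Ry [np.float64(0.067), np.float64(0.133), np.float64(0.2)]
```

View pics/p4.png

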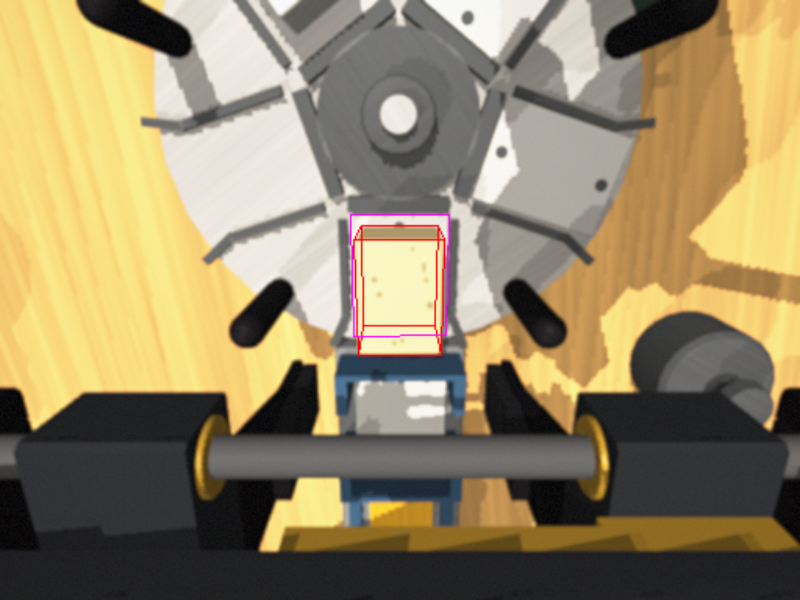

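Request:
arm_command:
  translation:
    - [0.07, 0, -0.52]
    - [0.07, 0, -0.52]
    - [0.07, 0, -0.52]
  rotation:
    - [0, 0.299, 0]
    - [0, 0.299, 0]
    - [0, 0.299, 0]
  grip: [0, 0, 0]

```text
time_s: 51.0
position: [0.5385, 0.1656, 0.2025]
tcp_rot: [[-0.42, -0.004, 0.908], [-0.908, -0.0, -0.42], [0.002, -1.0, -0.004]]
force: [0.9, -0.7, 0.2]
opening: 0.539
```

Request:
arm_command:
  translation:
    - [0.227, 0.05, -0.472]
    - [0.227, 0.05, -0.472]
    - [0.227, 0.05, -0.472]
    - [0.227, 0.05, -0.472]
  rotation:
    - [0, 0.299, 0]
    - [0, 0.299, 0]
    - [0, 0.299, 0]
    - [0, 0.299, 0]
  grip: [0, 0, 0, 0]

```text
time_s: 51.4
position: [0.5006, 0.1651, 0.2003]
tcp_rot: [[-0.676, 0.002, 0.737], [-0.737, 0.0, -0.676], [-0.001, -1.0, 0.001]]
force: [0.5, -0.0, 1.0]
opening: 0.502
```

Run:
```python
from brick import *
where(); p,R=now()
plan(p,R,[(A(.14,234,.1),234+YAW-270,0,.04)])
```

```text
press -0.0813 -0.1132 r 0.1394 ang 234.31 z 0.2003 jaw(press) -35.8 open 0.502 t 51.4
T [[0.002,0.314,-0.003],[0.005,0.627,-0.006]] R [[-0.0,0.001,-0.0],[-0.001,0.002,-0.001]] G [0,0]
T [[0.002,0.313,-0.002],[0.004,0.626,-0.005]] R [[-0.0,0.001,-0.0],[-0.0,0.002,-0.0]] G [0,0]
-- [0.5, 0.165, 0.1] -42.73225409278717
```

Request:
arm_command:
  translation:
    - [0, 0.4, -0.01]
    - [0, 0.8, -0.01]
    - [0, 1, -0.01]
    - [0, 1, -0.01]
  rotation:
    - [0, 0, 0]
    - [0, 0, 0]
    - [0, 0, 0]
    - [0, 0, 0]
  grip: [0, 0, 0, 0]

```text
time_s: 51.8
position: [0.4981, 0.1653, 0.118]
tcp_rot: [[-0.677, -0.004, 0.736], [-0.736, -0.0, -0.677], [0.003, -1.0, -0.002]]
force: [0.0, 0.2, 0.5]
opening: 0.503
```

Request:
arm_command:
  translation:
    - [0, 0.25, 0]
    - [0, 0.25, 0]
    - [0, 0.25, 0]
    - [0, 0.25, 0]
    - [0, 0.25, 0]
  rotation:
    - [0, 0, 0]
    - [0, 0, 0]
    - [0, 0, 0]
    - [0, 0, 0]
    - [0, 0, 0]
  grip: [1, 1, 1, 1, 1]

```text
time_s: 52.3
position: [0.4995, 0.1657, 0.1014]
tcp_rot: [[-0.678, 0.003, 0.735], [-0.735, 0.0, -0.678], [-0.002, -1.0, 0.002]]
force: [0.7, -0.0, 0.8]
opening: 0.221
```

Request:
arm_command:
  translation:
    - [0, 0, 0]
    - [0, 0, 0]
  rotation:
    - [0, 0, 0]
    - [0, 0, 0]
  grip: [1, 1]

```text
time_s: 52.5
position: [0.4995, 0.1658, 0.1014]
tcp_rot: [[-0.679, 0.003, 0.735], [-0.735, 0.0, -0.679], [-0.002, -1.0, 0.002]]
force: [1.5, -1.2, 4.8]
opening: 0.22
```

Run:
```python
from brick import *
where()
```

```text
press -0.0824 -0.1127 r 0.1396 ang 233.83 z 0.1014 jaw(press) -36.0 open 0.22 t 52.5
```

Request:
arm_command:
  translation:
    - [-0.004, 0, -0.121]
    - [-0.017, 0, -0.242]
    - [-0.038, 0, -0.361]
    - [-0.067, 0, -0.479]
    - [-0.105, 0, -0.594]
  rotation:
    - [0, 0.067, 0]
    - [0, 0.133, 0]
    - [0, 0.2, 0]
    - [0, 0.267, 0]
    - [0, 0.333, 0]
  grip: [1, 1, 1, 1, 1]

```text
time_s: 53.0
position: [0.4705, 0.2042, 0.1014]
tcp_rot: [[-0.89, 0.004, 0.456], [-0.456, -0.0, -0.89], [-0.004, -1.0, 0.002]]
force: [2.6, -1.3, 4.5]
opening: 0.217
```

Request:
arm_command:
  translation:
    - [-0.004, 0, -0.121]
    - [-0.017, 0, -0.242]
    - [-0.038, 0, -0.361]
    - [-0.067, 0, -0.479]
    - [-0.105, 0, -0.594]
  rotation:
    - [0, 0.067, 0]
    - [0, 0.133, 0]
    - [0, 0.2, 0]
    - [0, 0.267, 0]
    - [0, 0.333, 0]
  grip: [1, 1, 1, 1, 1]

```text
time_s: 53.5
position: [0.4563, 0.2504, 0.1014]
tcp_rot: [[-0.992, 0.004, 0.125], [-0.125, 0.0, -0.992], [-0.004, -1.0, 0.0]]
force: [1.6, -2.4, 4.2]
opening: 0.221
```

Request:
arm_command:
  translation:
    - [-0.004, 0, -0.121]
    - [-0.017, 0, -0.242]
    - [-0.038, 0, -0.361]
    - [-0.067, 0, -0.479]
    - [-0.105, 0, -0.594]
  rotation:
    - [0, 0.067, 0]
    - [0, 0.133, 0]
    - [0, 0.2, 0]
    - [0, 0.267, 0]
    - [0, 0.333, 0]
  grip: [1, 1, 1, 1, 1]

```text
time_s: 54.0
position: [0.4587, 0.2985, 0.1014]
tcp_rot: [[-0.975, 0.004, -0.221], [0.221, -0.0, -0.975], [-0.004, -1.0, -0.001]]
force: [3.1, -2.5, 5.4]
opening: 0.219
```

Request:
arm_command:
  translation:
    - [-0.004, 0, -0.121]
    - [-0.017, 0, -0.242]
    - [-0.034, 0, -0.33]
    - [-0.034, 0, -0.33]
  rotation:
    - [0, 0.067, 0]
    - [0, 0.133, 0]
    - [0, 0.18, 0]
    - [0, 0.18, 0]
  grip: [1, 1, 1, 1]

```text
time_s: 54.4
position: [0.4676, 0.3249, 0.1014]
tcp_rot: [[-0.917, 0.005, -0.399], [0.399, 0.002, -0.917], [-0.003, -1.0, -0.004]]
force: [2.3, 0.5, 5.5]
opening: 0.217
```

Run:
```python
from brick import *
where()
```

```text
press -0.1328 0.0416 r 0.1392 ang 162.61 z 0.1014 jaw(press) -106.8 open 0.217 t 54.4
```

Run:
```python
from brick import *
p,R=now(); print(p)
plan(p,R,[(p+[0,0,.08],-113.5,0,.04),((.45,.0,.2),-98,-1,.05),((.434,-.2924,.125),-80.1,-1,.05)])
```

```text
[0.46761874 0.32485825 0.10141694]
T [[-0.002,-0.5,-0.002],[-0.003,-1.0,-0.004]] R [[0.002,0.0,-0.002],[0.004,0.0,-0.003]] G [0,0]
-- [0.468, 0.325, 0.181] -113.5
T [[-0.177,-0.029,0.476],[-0.354,-0.058,0.953]] R [[-0.0,-0.032,-0.0],[-0.0,-0.065,-0.0]] G [-1,-1]
T [[-0.144,-0.029,0.488],[-0.289,-0.058,0.975]] R [[-0.0,-0.032,-0.0],[-0.0,-0.064,-0.0]] G [-1,-1]
T [[-0.112,-0.029,0.496],[-0.223,-0.058,0.992]] R [[-0.0,-0.032,-0.0],[-0.0,-0.065,-0.0]] G [-1,-1]
T [[-0.077,-0.029,0.502]] R [[-0.0,-0.032,-0.0]] G [-1]
T [[-0.06,-0.028,0.505]] R [[-0.0,-0.032,-0.0]] G [-1]
-- [0.45, 0.0, 0.2] -98
T [[-0.039,0.118,0.456],[-0.078,0.235,0.912]] R [[-0.0,-0.038,-0.0],[-0.0,-0.075,-0.0]] G [-1,-1]
T [[-0.003,0.118,0.458],[-0.006,0.235,0.915]] R [[-0.0,-0.038,-0.0],[-0.0,-0.075,-0.0]] G [-1,-1]
T [[0.033,0.117,0.456],[0.066,0.234,0.913]] R [[-0.0,-0.037,-0.0],[-0.0,-0.074,-0.0]] G [-1,-1]
T [[0.068,0.118,0.452],[0.136,0.235,0.905]] R [[-0.0,-0.038,-0.0],[-0.0,-0.075,-0.0]] G [-1,-1]
-- [0.434, -0.292, 0.125] -80.1
```

Request:
arm_command:
  translation:
    - [0, 0, 0]
    - [0, 0, 0]
    - [0, -0.4, 0]
    - [0, -0.8, 0]
    - [0, -1, 0]
  rotation:
    - [0, 0, 0]
    - [0, 0, 0]
    - [0, 0, 0]
    - [0, 0, 0]
    - [0, 0, 0]
  grip: [0, 0, 0, 0, 0]

```text
time_s: 54.9
position: [0.4649, 0.3233, 0.1817]
tcp_rot: [[-0.917, -0.0, -0.398], [0.398, 0.0, -0.917], [0.0, -1.0, 0.0]]
force: [1.0, -0.3, 0.6]
opening: 0.486
```

Request:
arm_command:
  translation:
    - [-0.354, -0.1, 0.953]
    - [-0.354, -0.1, 0.953]
  rotation:
    - [0, -0.065, 0]
    - [0, -0.065, 0]
  grip: [0, 0]

```text
time_s: 55.1
position: [0.4589, 0.2407, 0.1882]
tcp_rot: [[-0.943, -0.003, -0.332], [0.332, -0.001, -0.943], [0.002, -1.0, 0.002]]
force: [-0.2, 0.0, -0.5]
opening: 0.501
```

Request:
arm_command:
  translation:
    - [-0.289, -0.1, 0.975]
    - [-0.289, -0.1, 0.975]
  rotation:
    - [0, -0.065, 0]
    - [0, -0.065, 0]
  grip: [-1, -1]

```text
time_s: 55.3
position: [0.4541, 0.1587, 0.1957]
tcp_rot: [[-0.963, -0.004, -0.269], [0.269, -0.001, -0.963], [0.004, -1.0, 0.002]]
force: [0.8, 0.4, 0.3]
opening: 0.607
```

Request:
arm_command:
  translation:
    - [-0.223, -0.05, 0.992]
    - [-0.223, -0.05, 0.992]
  rotation:
    - [0, -0.065, 0]
    - [0, -0.065, 0]
  grip: [-1, -1]

```text
time_s: 55.5
position: [0.4501, 0.0776, 0.1997]
tcp_rot: [[-0.979, -0.004, -0.204], [0.204, -0.0, -0.979], [0.004, -1.0, 0.001]]
force: [0.4, 0.5, -0.3]
opening: 0.778
```

Request:
arm_command:
  translation:
    - [-0.137, -0.05, 1]
    - [-0.137, -0.05, 1]
  rotation:
    - [0, -0.065, 0]
    - [0, -0.065, 0]
  grip: [-1, -1]

```text
time_s: 55.7
position: [0.4447, -0.0027, 0.2037]
tcp_rot: [[-0.991, -0.003, -0.137], [0.137, 0.0, -0.991], [0.003, -1.0, 0.0]]
force: [-0.7, -0.1, -0.2]
opening: 0.948
```

Request:
arm_command:
  translation:
    - [-0.078, 0.235, 0.912]
    - [-0.078, 0.235, 0.912]
  rotation:
    - [0, -0.075, 0]
    - [0, -0.075, 0]
  grip: [-1, -1]

```text
time_s: 55.9
position: [0.4411, -0.076, 0.1846]
tcp_rot: [[-0.998, -0.003, -0.059], [0.059, 0.001, -0.998], [0.003, -1.0, -0.0]]
force: [0.8, 0.7, 0.7]
opening: 0.989
```

Request:
arm_command:
  translation:
    - [-0.006, 0.235, 0.915]
    - [-0.006, 0.235, 0.915]
  rotation:
    - [0, -0.075, 0]
    - [0, -0.075, 0]
  grip: [-1, -1]

```text
time_s: 56.1
position: [0.4374, -0.149, 0.1654]
tcp_rot: [[-1.0, -0.003, 0.019], [-0.019, 0.001, -1.0], [0.003, -1.0, -0.001]]
force: [1.1, 1.2, -0.3]
opening: 0.998
```

Request:
arm_command:
  translation:
    - [0.066, 0.235, 0.913]
    - [0.066, 0.235, 0.913]
  rotation:
    - [0, -0.075, 0]
    - [0, -0.075, 0]
  grip: [-1, -1]

```text
time_s: 56.3
position: [0.4338, -0.2222, 0.1465]
tcp_rot: [[-0.995, -0.002, 0.098], [-0.098, 0.001, -0.995], [0.002, -1.0, -0.001]]
force: [0.1, 0.4, -0.4]
opening: 1.002
```

Request:
arm_command:
  translation:
    - [0.136, 0.235, 0.905]
    - [0.136, 0.235, 0.905]
    - [0.136, 0.235, 0.905]
    - [0.136, 0.235, 0.905]
  rotation:
    - [0, -0.075, 0]
    - [0, -0.075, 0]
    - [0, -0.075, 0]
    - [0, -0.075, 0]
  grip: [-1, -1, -1, -1]

```text
time_s: 56.7
position: [0.43, -0.292, 0.1282]
tcp_rot: [[-0.985, -0.003, 0.174], [-0.174, 0.003, -0.985], [0.002, -1.0, -0.004]]
force: [-1.0, 0.4, -0.8]
opening: 1.0
```

```bash
cat > look.py <<'E'
from brick import *
import sys
where(); p,R=now(); print(p)
im,K,M=snap('wrist'); np.savez('last.npz',im=im,K=K,M=M); cv2.imwrite('pics/look_%d.png'%(bot.read_state()['time_s']*100),cv2.resize(im,(800,600)))
sd=tuple(map(float,sys.argv[1:3]))
o=fit(im,K,M,[sd])[0]; print(o)
for q in models.spot_point('wrist','brick1')[:4]: print(round(q['conf'],2),px(q['point']).round(),ray(K,M,px(q['point']),.029)[:2].round(3))
plan(p,R,[((o[0][0],o[0][1],.040),o[1]-90,-1,.04)])
E
python3 look.py .4327 -.2924
```

```text
press -0.0979 -0.5755 r 0.5838 ang 260.35 z 0.1282 jaw(press) -73.2 open 1.0 t 56.7
[ 0.429951   -0.29202947  0.1281644 ]
([0.4319, -0.2938], np.float64(10.1), np.float64(0.43), [226, 147, 67, 95, 6044])
0.86 [259. 193.] [ 0.431 -0.294]
T [[-0.006,0.276,0.008],[-0.011,0.551,0.015]] R [[0.001,-0.0,0.0],[0.002,-0.001,0.001]] G [-1,-1]
T [[-0.006,0.276,0.007],[-0.011,0.551,0.014]] R [[0.001,-0.0,0.0],[0.002,-0.0,0.001]] G [-1,-1]
-- [0.432, -0.294, 0.04] -79.9
```

Request:
arm_command:
  translation:
    - [-0.022, 0.4, 0.03]
    - [-0.022, 0.8, 0.03]
    - [-0.022, 1, 0.03]
    - [-0.022, 1, 0.03]
  rotation:
    - [0, 0, 0]
    - [0, 0, 0]
    - [0, 0, 0]
    - [0, 0, 0]
  grip: [-1, -1, -1, -1]

```text
time_s: 57.2
position: [0.4323, -0.2922, 0.0474]
tcp_rot: [[-0.984, -0.004, 0.177], [-0.178, 0.004, -0.984], [0.003, -1.0, -0.005]]
force: [0.7, 0.4, 0.0]
opening: 0.998
```

Request:
arm_command:
  translation:
    - [0, 0.1, 0]
    - [0, 0.1, 0]
    - [0, 0.1, 0]
    - [0, 0.1, 0]
    - [0, 0.1, 0]
  rotation:
    - [0, 0, 0]
    - [0, 0, 0]
    - [0, 0, 0]
    - [0, 0, 0]
    - [0, 0, 0]
  grip: [1, 1, 1, 1, 1]

```text
time_s: 57.7
position: [0.4339, -0.2955, 0.0418]
tcp_rot: [[-0.984, 0.001, 0.175], [-0.175, -0.001, -0.984], [-0.001, -1.0, 0.001]]
force: [-1.1, 5.1, 1.5]
opening: 0.628
```

Request:
arm_command:
  translation:
    - [0, 0, 0]
    - [0, 0, 0]
    - [0, 0, 0]
  rotation:
    - [0, 0, 0]
    - [0, 0, 0]
    - [0, 0, 0]
  grip: [1, 1, 1]

```text
time_s: 58.0
position: [0.4334, -0.2947, 0.0415]
tcp_rot: [[-0.985, -0.0, 0.175], [-0.175, 0.001, -0.985], [0.0, -1.0, -0.001]]
force: [-1.1, 2.4, 5.9]
opening: 0.57
```

Request:
arm_command:
  translation:
    - [0, -0.2, 0]
    - [0, -0.4, 0]
    - [0, -0.6, 0]
    - [0, -0.8, 0]
    - [0, -1, 0]
  rotation:
    - [0, 0, 0]
    - [0, 0, 0]
    - [0, 0, 0]
    - [0, 0, 0]
    - [0, 0, 0]
  grip: [1, 1, 1, 1, 1]

```text
time_s: 58.5
position: [0.4333, -0.2952, 0.1211]
tcp_rot: [[-0.984, -0.001, 0.176], [-0.176, 0.0, -0.984], [0.001, -1.0, -0.0]]
force: [0.4, 0.5, -3.4]
opening: 0.57
```

Request:
arm_command:
  translation:
    - [0, -0.25, 0]
    - [0, -0.5, 0]
    - [0, -0.75, 0]
    - [0, -1, 0]
    - [0, -1, 0]
  rotation:
    - [0, 0, 0]
    - [0, 0, 0]
    - [0, 0, 0]
    - [0, 0, 0]
    - [0, 0, 0]
  grip: [1, 1, 1, 1, 1]

```text
time_s: 59.0
position: [0.4348, -0.2967, 0.203]
tcp_rot: [[-0.984, 0.004, 0.176], [-0.176, -0.004, -0.984], [-0.003, -1.0, 0.005]]
force: [0.4, -0.5, -3.5]
opening: 0.572
```

```bash
cat > goplace.py <<'E'
from brick import *
import sys
ang=float(sys.argv[1]); ex=0
where(); p,R=now(); print(p, bot.read_state()['force'])
s=A(.1025,ang,0); j=ang-270+YAW
plan(p,R,[((.54,-.06,.2),-45,1,.027),((s[0]-.006,s[1]-.05,.2),j,1,.027),((s[0],s[1],.19),j,1,.025)])
E
python3 goplace.py 270.6
```

```text
press -0.0925 -0.5796 r 0.5869 ang 260.93 z 0.203 jaw(press) -73.2 open 0.572 t 59.0
[ 0.43483225 -0.29671886  0.20298031] [ 0.36844049 -0.51764833 -3.45516136]
T [[-0.151,0.002,-0.224],[-0.302,0.005,-0.447],[-0.454,0.008,-0.67],[-0.605,0.01,-0.894]] R [[-0.0,-0.048,-0.0],[-0.001,-0.097,-0.0],[-0.002,-0.146,-0.0],[-0.002,-0.194,-0.0]] G [1,1,1,1]
T [[-0.193,0.003,-0.188],[-0.386,0.006,-0.377],[-0.579,0.008,-0.566],[-0.772,0.011,-0.754]] R [[-0.0,-0.048,-0.0],[-0.001,-0.097,-0.0],[-0.002,-0.146,-0.001],[-0.002,-0.194,-0.001]] G [1,1,1,1]
T [[-0.227,0.003,-0.146],[-0.454,0.006,-0.291],[-0.682,0.009,-0.436],[-0.909,0.012,-0.582]] R [[-0.0,-0.048,-0.0],[-0.001,-0.096,-0.0],[-0.002,-0.145,-0.0],[-0.002,-0.193,-0.0]] G [1,1,1,1]
-- [0.54, -0.06, 0.2] -45
T [[-0.236,0.0,-0.153],[-0.472,0.0,-0.306],[-0.708,0.001,-0.459],[-0.944,0.001,-0.612]] R [[0.0,-0.081,-0.0],[0.0,-0.162,-0.0],[0.0,-0.243,-0.0],[0.0,-0.324,-0.0]] G [1,1,1,1]
T [[-0.274,0.0,-0.066],[-0.547,0.0,-0.132]] R [[0.0,-0.081,-0.0],[0.0,-0.162,-0.0]] G [1,1]
T [[-0.281,0.0,-0.018],[-0.562,0.0,-0.037]] R [[0.0,-0.081,-0.0],[0.0,-0.162,-0.001]] G [1,1]
-- [0.578, 0.116, 0.2] -6.13225409278715
T [[-0.21,0.042,0.003],[-0.419,0.083,0.005],[-0.629,0.125,0.008]] R [[0.0,-0.0,0.0],[0.0,-0.0,0.0],[0.0,-0.0,0.0]] G [1,1,1]
-- [0.584, 0.166, 0.19] -6.13225409278715
```

Request:
arm_command:
  translation:
    - [-0.151, 0, -0.224]
    - [-0.302, 0, -0.447]
    - [-0.454, 0, -0.67]
    - [-0.605, 0, -0.894]
  rotation:
    - [0, -0.048, 0]
    - [0, -0.097, 0]
    - [0, -0.146, 0]
    - [0, -0.194, 0]
  grip: [1, 1, 1, 1]

```text
time_s: 59.4
position: [0.4682, -0.2153, 0.1994]
tcp_rot: [[-0.928, -0.002, 0.372], [-0.372, 0.001, -0.928], [0.001, -1.0, -0.002]]
force: [0.3, 0.4, -3.6]
opening: 0.568
```

Request:
arm_command:
  translation:
    - [-0.193, 0, -0.188]
    - [-0.386, 0, -0.377]
    - [-0.579, 0, -0.566]
    - [-0.772, 0, -0.754]
  rotation:
    - [0, -0.048, 0]
    - [0, -0.097, 0]
    - [0, -0.146, 0]
    - [0, -0.194, 0]
  grip: [1, 1, 1, 1]

```text
time_s: 59.8
position: [0.5032, -0.1364, 0.1993]
tcp_rot: [[-0.834, -0.002, 0.552], [-0.552, 0.001, -0.834], [0.001, -1.0, -0.002]]
force: [0.5, -1.2, -2.6]
opening: 0.566
```

Request:
arm_command:
  translation:
    - [-0.227, 0, -0.146]
    - [-0.454, 0, -0.291]
    - [-0.682, 0, -0.436]
    - [-0.909, 0, -0.582]
  rotation:
    - [0, -0.048, 0]
    - [0, -0.096, 0]
    - [0, -0.145, 0]
    - [0, -0.193, 0]
  grip: [1, 1, 1, 1]

```text
time_s: 60.2
position: [0.5383, -0.0576, 0.1992]
tcp_rot: [[-0.706, -0.003, 0.708], [-0.708, 0.001, -0.706], [0.001, -1.0, -0.002]]
force: [-0.0, -0.2, -3.2]
opening: 0.57
```

Request:
arm_command:
  translation:
    - [-0.236, 0, -0.153]
    - [-0.472, 0, -0.306]
    - [-0.708, 0, -0.459]
    - [-0.944, 0, -0.612]
  rotation:
    - [0, -0.081, 0]
    - [0, -0.162, 0]
    - [0, -0.243, 0]
    - [0, -0.324, 0]
  grip: [1, 1, 1, 1]

```text
time_s: 60.6
position: [0.5569, 0.0303, 0.1991]
tcp_rot: [[-0.429, -0.003, 0.903], [-0.903, 0.0, -0.429], [0.001, -1.0, -0.003]]
force: [0.5, -0.4, -3.2]
opening: 0.569
```

Request:
arm_command:
  translation:
    - [-0.274, 0, -0.066]
    - [-0.547, 0, -0.132]
  rotation:
    - [0, -0.081, 0]
    - [0, -0.162, 0]
  grip: [1, 1]

```text
time_s: 60.8
position: [0.5662, 0.0743, 0.199]
tcp_rot: [[-0.27, -0.003, 0.963], [-0.963, -0.0, -0.27], [0.001, -1.0, -0.003]]
force: [-0.3, -0.2, -3.2]
opening: 0.571
```

Request:
arm_command:
  translation:
    - [-0.281, 0, -0.018]
    - [-0.562, 0, -0.037]
    - [-0.562, 0, -0.037]
  rotation:
    - [0, -0.081, 0]
    - [0, -0.162, 0]
    - [0, -0.162, 0]
  grip: [1, 1, 1]

```text
time_s: 61.1
position: [0.576, 0.12, 0.1991]
tcp_rot: [[-0.104, -0.002, 0.995], [-0.995, 0.001, -0.104], [-0.001, -1.0, -0.002]]
force: [-0.4, -0.8, -3.8]
opening: 0.573
```

Request:
arm_command:
  translation:
    - [-0.21, 0, 0]
    - [-0.419, 0, 0.005]
    - [-0.629, 0.1, 0.008]
    - [-0.629, 0.1, 0.008]
    - [-0.629, 0.1, 0.008]
  rotation:
    - [0, 0, 0]
    - [0, 0, 0]
    - [0, 0, 0]
    - [0, 0, 0]
    - [0, 0, 0]
  grip: [1, 1, 1, 1, 1]

```text
time_s: 61.6
position: [0.582, 0.1681, 0.1923]
tcp_rot: [[-0.106, -0.001, 0.994], [-0.994, -0.001, -0.106], [0.001, -1.0, -0.001]]
force: [0.3, -1.0, -2.1]
opening: 0.574
```

```bash
cat > down.py <<'E'
from brick import *
import sys
ang,z=map(float,sys.argv[1:3]); dy=float(sys.argv[3]) if len(sys.argv)>3 else 0
where(); p,R=now(); print(p, bot.read_state()['force'])
s=A(.1025-dy,ang,0); j=ang-270+YAW
plan(p,R,[((s[0],s[1],z),j,1,.016)])
E
python3 down.py 270.6 .1 .0012
```

```text
press -0.0008 -0.1007 r 0.1007 ang 269.54 z 0.1923 jaw(press) 0.7 open 0.574 t 61.6
[0.58198532 0.16812923 0.19231901] [ 0.2851675  -0.98569649 -2.11749813]
T [[0.001,0.192,0.004],[0.003,0.385,0.008],[0.004,0.577,0.012]] R [[0.0,0.0,0.0],[0.001,0.0,0.0],[0.001,0.0,0.0]] G [1,1,1]
T [[0.001,0.192,0.004],[0.002,0.385,0.008],[0.003,0.577,0.012]] R [[0.0,0.0,0.0],[0.0,0.001,0.001],[0.0,0.001,0.001]] G [1,1,1]
-- [0.584, 0.167, 0.1] -6.13225409278715
```

Request:
arm_command:
  translation:
    - [0, 0.2, 0.01]
    - [0, 0.4, 0.02]
    - [0.005, 0.6, 0.02]
    - [0.005, 0.8, 0.02]
    - [0.005, 1, 0.02]
  rotation:
    - [0, 0, 0]
    - [0, 0, 0]
    - [0, 0, 0]
    - [0, 0, 0]
    - [0, 0, 0]
  grip: [1, 1, 1, 1, 1]

```text
time_s: 62.1
position: [0.5844, 0.1663, 0.1126]
tcp_rot: [[-0.108, 0.001, 0.994], [-0.994, -0.0, -0.108], [0.0, -1.0, 0.001]]
force: [-0.4, 0.9, -4.1]
opening: 0.572
```

Request:
arm_command:
  translation:
    - [0, 0.05, 0]
    - [0, 0.15, 0]
    - [0, 0.24, 0]
    - [0, 0.24, 0]
    - [0, 0.24, 0]
  rotation:
    - [0, 0, 0]
    - [0, 0, 0]
    - [0, 0, 0]
    - [0, 0, 0]
    - [0, 0, 0]
  grip: [1, 1, 1, 1, 1]

```text
time_s: 62.6
position: [0.5843, 0.167, 0.0941]
tcp_rot: [[-0.107, 0.0, 0.994], [-0.994, 0.0, -0.107], [-0.0, -1.0, 0.0]]
force: [-0.0, 0.8, -2.8]
opening: 0.572
```

```bash
python3 down.py 270.6 .0852 .0012
```

```text
press 0.0016 -0.1015 r 0.1015 ang 270.9 z 0.0941 jaw(press) 0.6 open 0.572 t 62.6
[0.58427538 0.16696838 0.09413823] [-0.04977874  0.84427828 -2.7929468 ]
T [[-0.003,0.112,-0.007]] R [[-0.0,-0.0,-0.0]] G [1]
-- [0.584, 0.167, 0.085] -6.13225409278715
```

Request:
arm_command:
  translation:
    - [0, 0.04, -0.007]
    - [0, 0.08, -0.007]
    - [0, 0.11, -0.007]
    - [0, 0.115, -0.007]
    - [0, 0.115, -0.007]
  rotation:
    - [0, 0, 0]
    - [0, 0, 0]
    - [0, 0, 0]
    - [0, 0, 0]
    - [0, 0, 0]
  grip: [1, 1, 1, 1, 1]

```text
time_s: 63.1
position: [0.5836, 0.1671, 0.0855]
tcp_rot: [[-0.107, 0.0, 0.994], [-0.994, 0.0, -0.107], [-0.0, -1.0, 0.0]]
force: [-1.8, -0.8, 4.4]
opening: 0.57
```

Request:
arm_command:
  translation:
    - [0, 0, 0]
    - [0, 0, 0]
    - [0, -0.25, 0]
    - [0, -0.6, 0]
    - [0, -1, 0]
  rotation:
    - [0, 0, 0]
    - [0, 0, 0]
    - [0, 0, 0]
    - [0, 0, 0]
    - [0, 0, 0]
  grip: [-0.4, -0.4, -0.4, -0.4, -0.4]

```text
time_s: 63.6
position: [0.583, 0.1669, 0.1644]
tcp_rot: [[-0.107, -0.002, 0.994], [-0.994, -0.0, -0.107], [0.0, -1.0, -0.002]]
force: [0.8, -0.7, 0.4]
opening: 0.701
```

Request:
arm_command:
  translation:
    - [0, -0.5, 0]
    - [0, -0.5, 0]
    - [0, -0.5, 0]
  rotation:
    - [0, 0, 0]
    - [0, 0, 0]
    - [0, 0, 0]
  grip: [-0.4, -0.4, -0.4]

```text
time_s: 63.9
position: [0.5842, 0.1671, 0.2057]
tcp_rot: [[-0.107, 0.003, 0.994], [-0.994, 0.0, -0.107], [-0.001, -1.0, 0.003]]
force: [-0.2, 0.4, 0.1]
opening: 0.702
```

Request:
arm_command:
  translation:
    - [0.07, 0, -0.52]
    - [0.07, 0, -0.52]
    - [0.07, 0, -0.52]
  rotation:
    - [0, 0.299, 0]
    - [0, 0.299, 0]
    - [0, 0.299, 0]
  grip: [0, 0, 0]

```text
time_s: 64.2
position: [0.5393, 0.1658, 0.2028]
tcp_rot: [[-0.408, -0.004, 0.913], [-0.913, -0.0, -0.408], [0.002, -1.0, -0.004]]
force: [0.1, -0.5, 0.3]
opening: 0.534
```

Request:
arm_command:
  translation:
    - [0.227, 0.05, -0.472]
    - [0.227, 0.05, -0.472]
    - [0.227, 0.05, -0.472]
    - [0.227, 0.05, -0.472]
  rotation:
    - [0, 0.299, 0]
    - [0, 0.299, 0]
    - [0, 0.299, 0]
    - [0, 0.299, 0]
  grip: [0, 0, 0, 0]

```text
time_s: 64.6
position: [0.5015, 0.1648, 0.2006]
tcp_rot: [[-0.667, 0.002, 0.745], [-0.745, 0.0, -0.667], [-0.001, -1.0, 0.001]]
force: [-0.1, -0.1, -0.4]
opening: 0.502
```

Run:
```python
from brick import *
where(); p,R=now()
im,K,M=snap('wrist'); np.savez('p6.npz',im=im,K=K,M=M)
plan(p,R,[(A(.14,234.5,.2),234.5+YAW-270,0,.04)])
```

```text
press -0.0804 -0.1134 r 0.139 ang 234.66 z 0.2006 jaw(press) -35.1 open 0.502 t 64.6
T [[0.012,0.008,-0.006]] R [[-0.001,0.007,-0.001]] G [0]
-- [0.501, 0.164, 0.2] -42.23225409278717
```

Request:
arm_command:
  translation:
    - [0.01, 0.4, -0.01]
    - [0.01, 0.8, -0.01]
    - [0.01, 1, -0.01]
    - [0.01, 1, -0.01]
  rotation:
    - [0, 0.007, 0]
    - [0, 0.007, 0]
    - [0, 0.007, 0]
    - [0, 0.007, 0]
  grip: [0, 0, 0, 0]

```text
time_s: 65.05
position: [0.4981, 0.1644, 0.1184]
tcp_rot: [[-0.673, -0.004, 0.739], [-0.739, -0.0, -0.673], [0.003, -1.0, -0.003]]
force: [0.5, -0.3, -0.3]
opening: 0.497
```

Request:
arm_command:
  translation:
    - [0, 0.25, 0]
    - [0, 0.25, 0]
    - [0, 0.25, 0]
    - [0, 0.25, 0]
    - [0, 0.25, 0]
  rotation:
    - [0, 0, 0]
    - [0, 0, 0]
    - [0, 0, 0]
    - [0, 0, 0]
    - [0, 0, 0]
  grip: [1, 1, 1, 1, 1]

```text
time_s: 65.55
position: [0.5, 0.1646, 0.1019]
tcp_rot: [[-0.675, 0.004, 0.738], [-0.738, 0.0, -0.675], [-0.002, -1.0, 0.003]]
force: [2.3, -1.9, 1.6]
opening: 0.218
```

Request:
arm_command:
  translation:
    - [0, 0, 0]
    - [0, 0, 0]
  rotation:
    - [0, 0, 0]
    - [0, 0, 0]
  grip: [1, 1]

```text
time_s: 65.75
position: [0.5, 0.1647, 0.1018]
tcp_rot: [[-0.675, 0.003, 0.738], [-0.738, 0.0, -0.675], [-0.002, -1.0, 0.002]]
force: [2.0, -1.5, 5.5]
opening: 0.222
```

Request:
arm_command:
  translation:
    - [-0.004, 0, -0.121]
    - [-0.017, 0, -0.242]
    - [-0.038, 0, -0.361]
    - [-0.067, 0, -0.479]
    - [-0.105, 0, -0.594]
  rotation:
    - [0, 0.067, 0]
    - [0, 0.133, 0]
    - [0, 0.2, 0]
    - [0, 0.267, 0]
    - [0, 0.333, 0]
  grip: [1, 1, 1, 1, 1]

```text
time_s: 66.25
position: [0.4705, 0.2032, 0.1018]
tcp_rot: [[-0.888, 0.004, 0.46], [-0.46, 0.0, -0.888], [-0.003, -1.0, 0.002]]
force: [1.8, -1.9, 4.5]
opening: 0.216
```

Request:
arm_command:
  translation:
    - [-0.004, 0, -0.121]
    - [-0.017, 0, -0.242]
    - [-0.038, 0, -0.361]
    - [-0.067, 0, -0.479]
    - [-0.105, 0, -0.594]
  rotation:
    - [0, 0.067, 0]
    - [0, 0.133, 0]
    - [0, 0.2, 0]
    - [0, 0.267, 0]
    - [0, 0.333, 0]
  grip: [1, 1, 1, 1, 1]

```text
time_s: 66.75
position: [0.456, 0.2493, 0.1018]
tcp_rot: [[-0.992, 0.004, 0.13], [-0.13, 0.0, -0.992], [-0.004, -1.0, 0.0]]
force: [2.4, -2.4, 4.2]
opening: 0.222
```

Request:
arm_command:
  translation:
    - [-0.004, 0, -0.121]
    - [-0.017, 0, -0.242]
    - [-0.038, 0, -0.361]
    - [-0.067, 0, -0.479]
    - [-0.105, 0, -0.594]
  rotation:
    - [0, 0.067, 0]
    - [0, 0.133, 0]
    - [0, 0.2, 0]
    - [0, 0.267, 0]
    - [0, 0.333, 0]
  grip: [1, 1, 1, 1, 1]

```text
time_s: 67.25
position: [0.458, 0.2974, 0.1018]
tcp_rot: [[-0.976, 0.003, -0.216], [0.216, -0.0, -0.976], [-0.003, -1.0, -0.0]]
force: [2.6, -3.3, 4.9]
opening: 0.222
```

Request:
arm_command:
  translation:
    - [-0.004, 0, -0.121]
    - [-0.017, 0, -0.242]
    - [-0.038, 0, -0.36]
    - [-0.038, 0, -0.36]
  rotation:
    - [0, 0.067, 0]
    - [0, 0.133, 0]
    - [0, 0.2, 0]
    - [0, 0.2, 0]
  grip: [1, 1, 1, 1]

```text
time_s: 67.65
position: [0.4678, 0.3265, 0.1018]
tcp_rot: [[-0.911, 0.005, -0.413], [0.413, 0.003, -0.911], [-0.003, -1.0, -0.005]]
force: [2.3, 0.9, 6.4]
opening: 0.217
```

Run:
```python
from brick import *
where(); p,R=now(); print(p)
im,K,M=snap('top'); cv2.imwrite('pics/t6.png',im)
print([(round(q['conf'],2),px(q['point']).round().tolist(),ray(K,M,px(q['point']),.03)[:2].round(3).tolist()) for q in models.spot_point('top','brick1')])
```

```text
press -0.1327 0.0433 r 0.1396 ang 161.93 z 0.1018 jaw(press) -107.7 open 0.217 t 67.65
[0.46784664 0.32651805 0.10182002]
[(0.92, [331.0, 142.0], [0.675, -0.219]), (0.72, [373.0, 299.0], [0.241, -0.31]), (0.68, [122.0, 188.0], [0.553, 0.372]), (0.6, [402.0, 220.0], [0.449, -0.401]), (0.56, [162.0, 205.0], [0.503, 0.258])]
```

Request:
arm_command:
  translation:
    - [0, 0, 0]
    - [0, 0, 0]
    - [0, -0.4, 0]
    - [0, -0.8, 0]
    - [0, -1, 0]
  rotation:
    - [0, 0, 0]
    - [0, 0, 0]
    - [0, 0, 0]
    - [0, 0, 0]
    - [0, 0, 0]
  grip: [0, 0, 0, 0, 0]

```text
time_s: 68.25
position: [0.4653, 0.3246, 0.1822]
tcp_rot: [[-0.911, -0.0, -0.412], [0.412, 0.0, -0.911], [0.0, -1.0, -0.0]]
force: [0.1, 0.6, 0.1]
opening: 0.486
```

Request:
arm_command:
  translation:
    - [-0.354, -0.1, 0.953]
    - [-0.354, -0.1, 0.953]
  rotation:
    - [0, -0.065, 0]
    - [0, -0.065, 0]
  grip: [0, 0]

```text
time_s: 68.45
position: [0.458, 0.242, 0.1886]
tcp_rot: [[-0.938, -0.003, -0.347], [0.347, -0.001, -0.938], [0.002, -1.0, 0.002]]
force: [1.4, -0.1, -0.1]
opening: 0.504
```

Request:
arm_command:
  translation:
    - [-0.289, -0.1, 0.975]
    - [-0.289, -0.1, 0.975]
  rotation:
    - [0, -0.065, 0]
    - [0, -0.065, 0]
  grip: [0, 0]

```text
time_s: 68.65
position: [0.4519, 0.1601, 0.1961]
tcp_rot: [[-0.959, -0.004, -0.284], [0.284, -0.001, -0.959], [0.004, -1.0, 0.002]]
force: [0.3, -0.6, 0.8]
opening: 0.498
```

Request:
arm_command:
  translation:
    - [-0.223, -0.05, 0.992]
    - [-0.223, -0.05, 0.992]
  rotation:
    - [0, -0.065, 0]
    - [0, -0.065, 0]
  grip: [-1, -1]

```text
time_s: 68.85
position: [0.4466, 0.0791, 0.2002]
tcp_rot: [[-0.976, -0.004, -0.219], [0.219, -0.0, -0.976], [0.004, -1.0, 0.001]]
force: [0.8, 0.2, -0.5]
opening: 0.611
```

Request:
arm_command:
  translation:
    - [-0.137, 0, 1]
    - [-0.137, 0, 1]
  rotation:
    - [0, -0.065, 0]
    - [0, -0.065, 0]
  grip: [-1, -1]

```text
time_s: 69.05
position: [0.44, -0.0012, 0.2001]
tcp_rot: [[-0.988, -0.003, -0.152], [0.152, 0.0, -0.988], [0.003, -1.0, 0.0]]
force: [0.9, 1.0, -0.4]
opening: 0.778
```

Request:
arm_command:
  translation:
    - [-0.078, 0, 0.912]
    - [-0.078, 0, 0.912]
  rotation:
    - [0, -0.075, 0]
    - [0, -0.075, 0]
  grip: [-1, -1]

```text
time_s: 69.25
position: [0.4355, -0.0747, 0.2002]
tcp_rot: [[-0.997, -0.002, -0.075], [0.075, 0.0, -0.997], [0.002, -1.0, -0.0]]
force: [0.1, 0.4, 1.1]
opening: 0.949
```

Request:
arm_command:
  translation:
    - [-0.006, 0, 0.915]
    - [-0.006, 0, 0.915]
  rotation:
    - [0, -0.075, 0]
    - [0, -0.075, 0]
  grip: [-1, -1]

```text
time_s: 69.45
position: [0.4308, -0.1478, 0.2002]
tcp_rot: [[-1.0, -0.002, 0.004], [-0.004, 0.0, -1.0], [0.002, -1.0, -0.0]]
force: [0.7, 0.4, 0.3]
opening: 0.989
```

Request:
arm_command:
  translation:
    - [0.066, 0, 0.913]
    - [0.066, 0, 0.913]
    - [0.066, 0, 0.913]
  rotation:
    - [0, -0.075, 0]
    - [0, -0.075, 0]
    - [0, -0.075, 0]
  grip: [-1, -1, -1]

```text
time_s: 69.75
position: [0.4263, -0.2209, 0.2001]
tcp_rot: [[-0.997, -0.001, 0.078], [-0.078, 0.0, -0.997], [0.001, -1.0, -0.0]]
force: [-0.1, 0.2, -0.1]
opening: 0.998
```

Run:
```python
from brick import *
where(); p,R=now(); print(p)
plan(p,R,[((.437,-.403,.125),-77,-1,.05)])
```

```text
press -0.1098 -0.5053 r 0.5171 ang 257.74 z 0.2001 jaw(press) -78.8 open 0.998 t 69.75
[ 0.42629059 -0.2209376   0.20009954]
T [[0.008,0.156,0.38],[0.015,0.313,0.76]] R [[0.0,-0.024,0.0],[0.0,-0.047,0.0]] G [-1,-1]
T [[0.026,0.156,0.379],[0.052,0.312,0.758]] R [[0.0,-0.024,0.0],[0.0,-0.047,0.0]] G [-1,-1]
T [[0.044,0.156,0.378],[0.089,0.313,0.755]] R [[0.0,-0.024,0.0],[0.0,-0.048,0.001]] G [-1,-1]
-- [0.437, -0.403, 0.125] -77
```

Request:
arm_command:
  translation:
    - [0.015, 0.313, 0.76]
    - [0.015, 0.313, 0.76]
  rotation:
    - [0, -0.047, 0]
    - [0, -0.047, 0]
  grip: [-1, -1]

```text
time_s: 69.95
position: [0.4304, -0.2802, 0.1743]
tcp_rot: [[-0.991, -0.001, 0.131], [-0.131, 0.001, -0.991], [0.001, -1.0, -0.001]]
force: [0.2, 0.3, 0.7]
opening: 0.999
```

Request:
arm_command:
  translation:
    - [0.052, 0.312, 0.758]
    - [0.052, 0.312, 0.758]
  rotation:
    - [0, -0.047, 0]
    - [0, -0.047, 0]
  grip: [-1, -1]

```text
time_s: 70.15
position: [0.4344, -0.3413, 0.149]
tcp_rot: [[-0.984, -0.001, 0.179], [-0.179, 0.001, -0.984], [0.001, -1.0, -0.001]]
force: [-0.5, 0.2, -0.3]
opening: 1.0
```

Request:
arm_command:
  translation:
    - [0.089, 0.313, 0.755]
    - [0.089, 0.313, 0.755]
    - [0.089, 0.313, 0.755]
    - [0.089, 0.313, 0.755]
  rotation:
    - [0, -0.048, 0]
    - [0, -0.048, 0]
    - [0, -0.048, 0]
    - [0, -0.048, 0]
  grip: [-1, -1, -1, -1]

```text
time_s: 70.55
position: [0.438, -0.398, 0.1254]
tcp_rot: [[-0.974, -0.002, 0.229], [-0.229, 0.003, -0.973], [0.001, -1.0, -0.004]]
force: [0.1, -0.5, -0.0]
opening: 1.001
```

```bash
python3 look.py .437 -.403
```

```text
press -0.0775 -0.6798 r 0.6842 ang 263.5 z 0.1254 jaw(press) -70.0 open 1.001 t 70.55
[ 0.43796143 -0.39802311  0.12535617]
([0.4366, -0.4032], np.float64(13.4), np.float64(0.39), [229, 152, 67, 96, 6108])
0.8 [263. 196.] [ 0.439 -0.403]
0.73 [136. 355.] [ 0.238 -0.316]
T [[0.008,0.266,0.016],[0.015,0.533,0.031]] R [[0.001,-0.001,0.0],[0.002,-0.002,0.0]] G [-1,-1]
T [[0.008,0.267,0.016],[0.015,0.534,0.031]] R [[0.0,-0.0,0.0],[0.001,-0.001,0.001]] G [-1,-1]
-- [0.437, -0.403, 0.04] -76.6
```

Request:
arm_command:
  translation:
    - [0.03, 0.4, 0.062]
    - [0.03, 0.8, 0.062]
    - [0.03, 1, 0.062]
    - [0.03, 1, 0.062]
  rotation:
    - [0, 0, 0]
    - [0, 0, 0]
    - [0, 0, 0]
    - [0, 0, 0]
  grip: [-1, -1, -1, -1]

```text
time_s: 71.05
position: [0.4363, -0.4026, 0.0441]
tcp_rot: [[-0.973, -0.003, 0.23], [-0.23, 0.005, -0.973], [0.002, -1.0, -0.005]]
force: [0.0, -0.2, 0.6]
opening: 1.0
```

Request:
arm_command:
  translation:
    - [0, 0.06, 0]
    - [0, 0.06, 0]
    - [0, 0.06, 0]
    - [0, 0.06, 0]
    - [0, 0.06, 0]
  rotation:
    - [0, 0, 0]
    - [0, 0, 0]
    - [0, 0, 0]
    - [0, 0, 0]
    - [0, 0, 0]
  grip: [1, 1, 1, 1, 1]

```text
time_s: 71.55
position: [0.4373, -0.4057, 0.0415]
tcp_rot: [[-0.974, 0.0, 0.229], [-0.229, 0.0, -0.974], [-0.0, -1.0, -0.0]]
force: [-1.0, 2.2, 1.2]
opening: 0.63
```

Request:
arm_command:
  translation:
    - [0, 0, 0]
    - [0, 0, 0]
    - [0, 0, 0]
  rotation:
    - [0, 0, 0]
    - [0, 0, 0]
    - [0, 0, 0]
  grip: [1, 1, 1]

```text
time_s: 71.85
position: [0.4369, -0.4048, 0.0412]
tcp_rot: [[-0.973, -0.001, 0.229], [-0.229, 0.002, -0.973], [0.0, -1.0, -0.002]]
force: [-1.6, 3.4, 5.7]
opening: 0.571
```

Request:
arm_command:
  translation:
    - [0, -0.2, 0]
    - [0, -0.4, 0]
    - [0, -0.6, 0]
    - [0, -0.8, 0]
    - [0, -1, 0]
  rotation:
    - [0, 0, 0]
    - [0, 0, 0]
    - [0, 0, 0]
    - [0, 0, 0]
    - [0, 0, 0]
  grip: [1, 1, 1, 1, 1]

```text
time_s: 72.35
position: [0.437, -0.406, 0.1206]
tcp_rot: [[-0.973, -0.0, 0.229], [-0.229, -0.0, -0.973], [0.0, -1.0, -0.0]]
force: [0.2, -0.1, -2.6]
opening: 0.569
```

Request:
arm_command:
  translation:
    - [0, -0.25, 0]
    - [0, -0.5, 0]
    - [0, -0.75, 0]
    - [0, -1, 0]
    - [0, -1, 0]
  rotation:
    - [0, 0, 0]
    - [0, 0, 0]
    - [0, 0, 0]
    - [0, 0, 0]
    - [0, 0, 0]
  grip: [1, 1, 1, 1, 1]

```text
time_s: 72.85
position: [0.4385, -0.4078, 0.203]
tcp_rot: [[-0.973, 0.004, 0.229], [-0.229, -0.006, -0.973], [-0.002, -1.0, 0.006]]
force: [0.6, -0.9, -3.0]
opening: 0.569
```

```bash
python3 goplace.py 269.93
```

```text
press -0.0758 -0.6894 r 0.6936 ang 263.73 z 0.203 jaw(press) -70.0 open 0.569 t 72.85
[ 0.43849764 -0.40777172  0.20298782] [ 0.58239688 -0.91040587 -2.99317071]
T [[-0.139,0.001,-0.246],[-0.278,0.002,-0.492],[-0.418,0.003,-0.739],[-0.557,0.004,-0.985]] R [[-0.0,-0.033,-0.0],[-0.001,-0.066,-0.0],[-0.002,-0.099,-0.0],[-0.002,-0.132,-0.0]] G [1,1,1,1]
T [[-0.172,0.002,-0.225],[-0.344,0.004,-0.45],[-0.516,0.005,-0.674],[-0.688,0.007,-0.899]] R [[-0.0,-0.033,-0.0],[-0.0,-0.066,-0.0],[-0.001,-0.1,-0.0],[-0.001,-0.133,-0.0]] G [1,1,1,1]
T [[-0.202,0.002,-0.199],[-0.403,0.004,-0.398],[-0.604,0.005,-0.596],[-0.806,0.007,-0.795]] R [[-0.0,-0.033,-0.0],[-0.001,-0.066,-0.0],[-0.002,-0.099,-0.0],[-0.002,-0.132,-0.0]] G [1,1,1,1]
T [[-0.227,0.002,-0.169],[-0.454,0.004,-0.338],[-0.682,0.007,-0.508],[-0.909,0.009,-0.677]] R [[-0.0,-0.033,-0.0],[-0.001,-0.066,-0.0],[-0.002,-0.099,-0.001],[-0.002,-0.132,-0.001]] G [1,1,1,1]
-- [0.54, -0.06, 0.2] -45
T [[-0.235,-0.0,-0.154],[-0.47,-0.0,-0.309],[-0.704,-0.0,-0.464],[-0.939,-0.0,-0.618]] R [[0.0,-0.08,0.0],[0.0,-0.16,0.0],[0.0,-0.239,0.0],[0.0,-0.319,0.0]] G [1,1,1,1]
T [[-0.272,-0.0,-0.069],[-0.545,-0.0,-0.138]] R [[0.0,-0.08,0.0],[0.0,-0.159,0.0]] G [1,1]
T [[-0.28,-0.0,-0.022],[-0.561,-0.0,-0.045]] R [[0.0,-0.08,0.0],[0.001,-0.159,0.0]] G [1,1]
-- [0.576, 0.116, 0.2] -6.802254092787166
T [[-0.21,0.042,-0.0],[-0.419,0.083,-0.0],[-0.629,0.125,-0.0]] R [[-0.0,-0.0,0.0],[-0.0,-0.0,0.0],[-0.0,-0.0,0.0]] G [1,1,1]
-- [0.582, 0.166, 0.19] -6.802254092787166
```

Request:
arm_command:
  translation:
    - [-0.139, 0, -0.246]
    - [-0.278, 0, -0.492]
    - [-0.418, 0, -0.739]
    - [-0.557, 0, -0.985]
  rotation:
    - [0, -0.033, 0]
    - [0, -0.066, 0]
    - [0, -0.099, 0]
    - [0, -0.132, 0]
  grip: [1, 1, 1, 1]

```text
time_s: 73.25
position: [0.4621, -0.3178, 0.199]
tcp_rot: [[-0.932, -0.002, 0.362], [-0.362, 0.001, -0.932], [0.001, -1.0, -0.002]]
force: [-0.6, 0.2, -3.6]
opening: 0.571
```

Request:
arm_command:
  translation:
    - [-0.172, 0, -0.225]
    - [-0.344, 0, -0.45]
    - [-0.516, 0, -0.674]
    - [-0.688, 0, -0.899]
  rotation:
    - [0, -0.033, 0]
    - [0, -0.066, 0]
    - [0, -0.1, 0]
    - [0, -0.133, 0]
  grip: [1, 1, 1, 1]

```text
time_s: 73.65
position: [0.4876, -0.2309, 0.1991]
tcp_rot: [[-0.873, -0.002, 0.488], [-0.488, 0.001, -0.873], [0.001, -1.0, -0.002]]
force: [0.2, -0.3, -3.0]
opening: 0.57
```

Request:
arm_command:
  translation:
    - [-0.202, 0, -0.199]
    - [-0.403, 0, -0.398]
    - [-0.604, 0, -0.596]
    - [-0.806, 0, -0.795]
  rotation:
    - [0, -0.033, 0]
    - [0, -0.066, 0]
    - [0, -0.099, 0]
    - [0, -0.132, 0]
  grip: [1, 1, 1, 1]

```text
time_s: 74.05
position: [0.5129, -0.144, 0.1992]
tcp_rot: [[-0.797, -0.002, 0.604], [-0.604, 0.001, -0.797], [0.001, -1.0, -0.002]]
force: [1.6, 0.7, -3.6]
opening: 0.573
```

Request:
arm_command:
  translation:
    - [-0.227, 0, -0.169]
    - [-0.454, 0, -0.338]
    - [-0.682, 0, -0.508]
    - [-0.909, 0, -0.677]
  rotation:
    - [0, -0.033, 0]
    - [0, -0.066, 0]
    - [0, -0.099, 0]
    - [0, -0.132, 0]
  grip: [1, 1, 1, 1]

```text
time_s: 74.45
position: [0.5383, -0.0571, 0.1991]
tcp_rot: [[-0.707, -0.002, 0.708], [-0.708, 0.0, -0.707], [0.001, -1.0, -0.002]]
force: [1.0, -0.6, -3.1]
opening: 0.57
```

Request:
arm_command:
  translation:
    - [-0.235, 0, -0.154]
    - [-0.47, 0, -0.309]
    - [-0.704, 0, -0.464]
    - [-0.939, 0, -0.618]
  rotation:
    - [0, -0.08, 0]
    - [0, -0.16, 0]
    - [0, -0.239, 0]
    - [0, -0.319, 0]
  grip: [1, 1, 1, 1]

```text
time_s: 74.85
position: [0.5564, 0.0309, 0.199]
tcp_rot: [[-0.434, -0.002, 0.901], [-0.901, 0.0, -0.434], [0.001, -1.0, -0.002]]
force: [0.1, -0.3, -2.5]
opening: 0.573
```

Request:
arm_command:
  translation:
    - [-0.272, 0, -0.069]
    - [-0.545, 0, -0.138]
  rotation:
    - [0, -0.08, 0]
    - [0, -0.159, 0]
  grip: [1, 1]

```text
time_s: 75.05
position: [0.5655, 0.0749, 0.199]
tcp_rot: [[-0.278, -0.002, 0.961], [-0.961, -0.0, -0.278], [0.001, -1.0, -0.002]]
force: [0.8, 0.5, -3.7]
opening: 0.573
```

Request:
arm_command:
  translation:
    - [-0.28, 0, -0.022]
    - [-0.561, 0, -0.045]
    - [-0.561, 0, -0.045]
  rotation:
    - [0, -0.08, 0]
    - [0, -0.159, 0]
    - [0, -0.159, 0]
  grip: [1, 1, 1]

```text
time_s: 75.35
position: [0.575, 0.1206, 0.199]
tcp_rot: [[-0.115, -0.001, 0.993], [-0.993, 0.001, -0.115], [-0.001, -1.0, -0.001]]
force: [0.7, 1.2, -2.8]
opening: 0.568
```

Request:
arm_command:
  translation:
    - [-0.21, 0, 0]
    - [-0.419, 0, 0]
    - [-0.629, 0.1, 0]
    - [-0.629, 0.1, 0]
    - [-0.629, 0.1, 0]
  rotation:
    - [0, 0, 0]
    - [0, 0, 0]
    - [0, 0, 0]
    - [0, 0, 0]
    - [0, 0, 0]
  grip: [1, 1, 1, 1, 1]

```text
time_s: 75.85
position: [0.5807, 0.1688, 0.1921]
tcp_rot: [[-0.117, -0.001, 0.993], [-0.993, -0.001, -0.117], [0.001, -1.0, -0.001]]
force: [0.3, 1.2, -3.6]
opening: 0.572
```

```bash
python3 down.py 269.93 .1
```

```text
press -0.0022 -0.1001 r 0.1001 ang 268.74 z 0.1921 jaw(press) -0.0 open 0.572 t 75.85
[0.58072383 0.16879375 0.19205265] [ 0.27820668  1.15416999 -3.5739024 ]
T [[0.005,0.192,0.004],[0.009,0.383,0.009],[0.014,0.575,0.013]] R [[0.0,0.0,0.0],[0.001,0.001,0.0],[0.001,0.001,0.0]] G [1,1,1]
T [[0.005,0.192,0.004],[0.01,0.384,0.009],[0.015,0.576,0.013]] R [[0.0,0.0,0.0],[0.0,0.0,0.001],[0.0,0.0,0.001]] G [1,1,1]
-- [0.582, 0.166, 0.1] -6.802254092787166
```

Request:
arm_command:
  translation:
    - [0.01, 0.2, 0.01]
    - [0.02, 0.4, 0.02]
    - [0.025, 0.6, 0.025]
    - [0.025, 0.8, 0.025]
    - [0.025, 1, 0.025]
  rotation:
    - [0, 0, 0]
    - [0, 0, 0]
    - [0, 0, 0]
    - [0, 0, 0]
    - [0, 0, 0]
  grip: [1, 1, 1, 1, 1]

```text
time_s: 76.35
position: [0.5833, 0.1653, 0.1124]
tcp_rot: [[-0.119, 0.001, 0.993], [-0.993, -0.0, -0.119], [0.0, -1.0, 0.001]]
force: [0.4, 0.3, -3.4]
opening: 0.571
```

Request:
arm_command:
  translation:
    - [0, 0.05, 0]
    - [0, 0.15, 0]
    - [0, 0.24, 0]
    - [0, 0.24, 0]
    - [0, 0.24, 0]
  rotation:
    - [0, 0, 0]
    - [0, 0, 0]
    - [0, 0, 0]
    - [0, 0, 0]
    - [0, 0, 0]
  grip: [1, 1, 1, 1, 1]

```text
time_s: 76.85
position: [0.5832, 0.166, 0.0939]
tcp_rot: [[-0.118, 0.0, 0.993], [-0.993, 0.0, -0.118], [-0.0, -1.0, 0.0]]
force: [0.7, 0.5, -3.0]
opening: 0.57
```

```bash
python3 down.py 269.93 .0850
```

```text
press 0.0006 -0.1027 r 0.1027 ang 270.33 z 0.0939 jaw(press) -0.1 open 0.57 t 76.85
[0.58319322 0.16597262 0.09389895] [ 0.73359151  0.52205189 -2.99003368]
T [[-0.002,0.111,-0.01]] R [[-0.0,-0.0,-0.0]] G [1]
-- [0.582, 0.166, 0.085] -6.802254092787166
```

Request:
arm_command:
  translation:
    - [0, 0.04, -0.008]
    - [0, 0.08, -0.008]
    - [0, 0.105, -0.008]
    - [0, 0.112, -0.008]
    - [0, 0.112, -0.008]
  rotation:
    - [0, 0, 0]
    - [0, 0, 0]
    - [0, 0, 0]
    - [0, 0, 0]
    - [0, 0, 0]
  grip: [1, 1, 1, 1, 1]

```text
time_s: 77.35
position: [0.5823, 0.1661, 0.0852]
tcp_rot: [[-0.118, -0.0, 0.993], [-0.993, 0.0, -0.118], [-0.0, -1.0, -0.0]]
force: [-1.0, 0.4, 3.1]
opening: 0.571
```

Request:
arm_command:
  translation:
    - [0, 0, 0]
    - [0, 0, 0]
    - [0, -0.25, 0]
    - [0, -0.6, 0]
    - [0, -1, 0]
  rotation:
    - [0, 0, 0]
    - [0, 0, 0]
    - [0, 0, 0]
    - [0, 0, 0]
    - [0, 0, 0]
  grip: [-0.4, -0.4, -0.4, -0.4, -0.4]

```text
time_s: 77.85
position: [0.582, 0.1659, 0.1647]
tcp_rot: [[-0.119, -0.002, 0.993], [-0.993, -0.0, -0.119], [0.0, -1.0, -0.002]]
force: [1.6, 0.0, 0.3]
opening: 0.698
```

Request:
arm_command:
  translation:
    - [0, -0.6, -0.6]
    - [0, -0.6, -0.6]
    - [0, -0.6, -0.6]
  rotation:
    - [0, 0, 0]
    - [0, 0, 0]
    - [0, 0, 0]
  grip: [-0.4, -0.4, -0.4]

```text
time_s: 78.15
position: [0.5345, 0.1723, 0.2152]
tcp_rot: [[-0.118, 0.004, 0.993], [-0.993, 0.001, -0.118], [-0.001, -1.0, 0.004]]
force: [0.8, -0.9, -0.1]
opening: 0.699
```

Request:
arm_command:
  translation:
    - [-0.2, -1, -0.6]
    - [-0.2, -1, -0.6]
    - [-0.2, -1, -0.6]
  rotation:
    - [0, 0, 0]
    - [0, 0, 0]
    - [0, 0, 0]
  grip: [-0.4, -0.4, -0.4]

```text
time_s: 78.45
position: [0.4904, 0.1948, 0.2966]
tcp_rot: [[-0.117, 0.008, 0.993], [-0.993, 0.002, -0.117], [-0.003, -1.0, 0.008]]
force: [0.1, -0.1, 0.4]
opening: 0.698
```

Request:
arm_command:
  translation:
    - [-0.2, -1, -0.2]
    - [-0.2, -1, -0.2]
    - [-0.2, -1, -0.2]
    - [-0.2, -1, -0.2]
  rotation:
    - [0, 0, 0]
    - [0, 0, 0]
    - [0, 0, 0]
    - [0, 0, 0]
  grip: [-0.4, -0.4, -0.4, -0.4]

```text
time_s: 78.85
position: [0.4758, 0.211, 0.3719]
tcp_rot: [[-0.119, 0.0, 0.993], [-0.993, -0.0, -0.119], [0.0, -1.0, 0.001]]
force: [0.2, 0.7, 0.0]
opening: 0.699
```

Run:
```python
from brick import *
where(); p,R=now()
im,K,M=snap('wrist'); im0=im.copy()
def box(x,y,th,zb,col):
    q=(proj(K,M,corners(x,y,th,zb))*1.5625).round().astype(int)
    for a,b in [(1,3),(3,7),(7,5),(5,1)]: cv2.line(big,tuple(q[a].tolist()),tuple(q[b].tolist()),col,1)
big=cv2.resize(im,(800,600),interpolation=cv2.INTER_CUBIC)
for a in (269.93,197.93,125.93):
    s=A(.1025,a,0); box(s[0],s[1],np.radians(a+YAW),.048,(0,0,255))
    q=[A(np.hypot(r,t),a+np.degrees(np.arctan2(t,r)),.048) for r,t in ((.0605,-.032),(.0605,.032),(.1445,.032),(.1445,-.032))]
    q=(proj(K,M,q)*1.5625).round().astype(np.int32); cv2.polylines(big,[q.reshape(-1,1,2)],True,(255,0,255),1)
cv2.imwrite('pics/f1.png',big)
im,K,M=snap('top'); cv2.imwrite('pics/ft.png',im)
b,q=redblob(im,K,M,P(0,-.38,.1)); print([(x[0],inv(x[2])) for x in b])
print([(round(q['conf'],2),inv(ray(K,M,px(q['point']),.09))) for q in models.spot_point('top','slide_grip')])
```

```text
press -0.1113 -0.0706 r 0.1318 ang 212.39 z 0.3719 jaw(press) -0.1 open 0.699 t 78.85
[([26, 0, 56, 52, 424], (np.float64(0.3921), np.float64(0.3471))), ([94, 66, 20, 20, 150], (np.float64(0.2473), np.float64(0.175)))]
[(0.83, (np.float64(0.0084), np.float64(-0.3879))), (0.51, (np.float64(0.049), np.float64(0.0732)))]
```

View pics/f1.png

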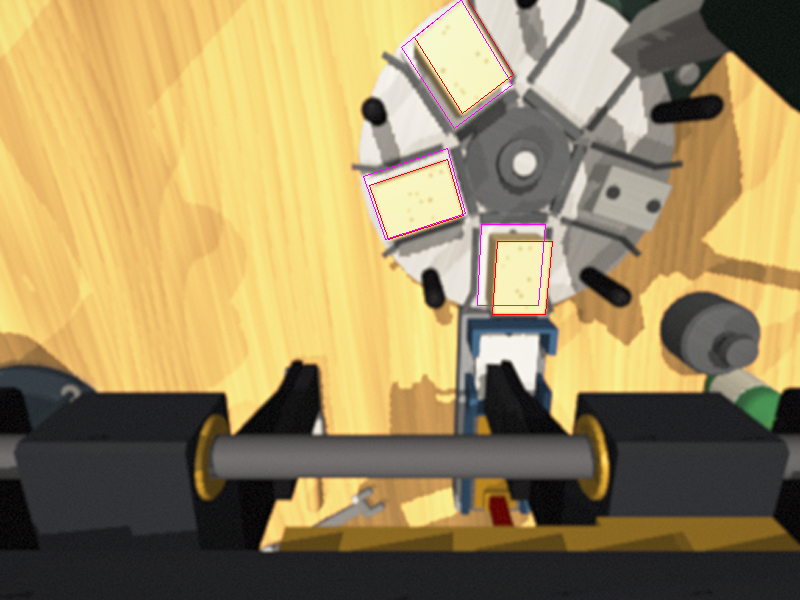

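```bash
python3 -c "
from rig import bot
print(bot.hand_in())"
```

```text
the job is handed in; nothing more can be done
None
```

The job is handed in at about 79 s simulated. Three cream bricks were at the pad and no fourth showed up, so I loaded three plates with one brick each, into pockets 2, 3 and 4. The aluminium-block pocket was left alone, and I never reached for the red brick.

**Last checks**
- **Bricks:** in the final wrist picture all three sit within about 2 pixels of where a centred, flat brick should appear, aligned with their plates.
- **Slide:** I drew it back to its home stop each time. The gripper read press y -0.385 m there, and a network reading at the end gave -0.388 m.
- **Clearance:** the arm was raised clear of everything when I handed in.

**What went wrong or stayed uncertain**
- The first peg grip closed on nothing.
- On the first push the slide handle slipped out of the grip, and the first re-grip was too high. I gripped it lower, with the jaws along the slide, and the stroke then reached its stop.
- Network readings of the carousel angle differed by several degrees. I relied on the measured gripper position at the pegs and on the camera overlays instead.
- I did not count the two plates left in the magazine separately, and I did not check the red brick's position again at the end.

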